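# Put the bakery bench scale back into service

## Task

Get the bench scale working again: drop both battery cells, nub up, right down into the two wells of its battery bay, then hook the lip of the battery cover under the bay's front rim while the cover is tilted and pivot it down until the catch snaps over its tail and it lies flat. Next, with the platter still empty, turn the selector clockwise to the two-dot mark, and last stand every test weight there is (two to four of them) upright on the platter and leave them there. Leave the bowl, the bottle and the salt pot where they are.

Things in the scene. Friction and masses are not known exactly. Their poses are not given: they have to be found in the camera images.
- scale: White bench scale, 250 x 360 mm, its flat deck 84 mm above the table; it is rigid in use but stands differently each time. Platter on its left half; on the right half the selector (near) and the battery bay (far), a recess 10 mm deep in the deck. Origin: under its centre, on the table; x from its front (the robot's side) to its rear, y left, z up.
- seat (a point): Point on the bay's floor, a ledge round two wells, 10 mm below the deck: the centre of the cover's underside lies here when shut. Axes as the scale. From here the front rim's edge is at x = -31 mm, the rear wall at +35 mm, the side walls at y = -48 and +48 mm (2 mm of play each side of the cover).
- slot (a point): The slot under the bay's front rim that takes the cover's lip: 7 mm high above the bay's floor, 96 mm wide, 8.5 mm deep, open towards the rear (+x); the rim above it is 3 mm thick, flush with the deck. This point: middle of its mouth, half-way up, at the rim's edge, 31 mm in front of the seat; axes as the scale.
- well_a (a point): Left of two square wells for the cells, 37 x 37 mm, 63 mm deep. This point: centre of its mouth, level with the bay's floor; axes as the scale. A cell let go with its foot in the well slides down until the nub is 2 mm below the bay's floor.
- well_b (a point): Right well, the same as well_a, 42 mm to its right (-y).
- platter (a point): Square stainless platter of the scale, rigid, 200 x 196 mm (x, y), without a rim. This point: centre of its upper face, 110 mm above the table; axes as the scale.
- selector (a joint): Rotary selector; its value (rad) grows clockwise seen from above. Four positions 40 degrees apart, held by a sprung ball: 0 the ring mark (off), 0.698 one dot, 1.396 two dots, 2.094 three dots; end stops just beyond. It takes about 0.035 N m to pass to the next position; let go near one, it drops into it. It starts in the first or second.
- selector_grip (a point): The selector's bar grip: 44 mm long, 12 mm thick, its top 31 mm above the deck, a white line at its pointing end; it stands on a round skirt of 24 mm radius whose top is 8 mm above the deck. This point: on the turning axis, 20 mm above the deck; x along the bar to its pointing end, y across its 12 mm, z up.
- cover_rib (a point): Grip rib on the loose white battery cover, which lies right side up on the table (60 g): along y, 10 mm thick (x), 52 mm long, 20 mm high, on a plate 56 x 92 x 9 mm (x, y, z). This point: the rib's centre, 19 mm above the plate's underside and 2 mm in front (-x) of the plate's centre; x to the cover's rear, z up.
- cover_lip (a point): Middle of the front end of the cover's lip. The lip sticks out 10 mm at the front (-x), 70 mm wide, 3.5 mm thick, level with the underside; this point is 38 mm in front of the plate's centre, 1.75 mm above the underside. It goes into the slot with the tail raised about 0.25 rad, and when shut its end is 7 mm under the rim.
- cover_tail (a point): Upper rear edge of the cover's tail: 5 mm long, 44 mm wide, 4 mm thick, level with the underside; 33 mm behind the plate's centre, 4 mm above the underside. Pressed down (5 to 6 N at the tail) it drives back a black sprung catch with a sloping nose in the bay's rear wall, which springs over it. Snapped it is 4 mm above the seat, else 5.5 or more.
- cell_a_c (a point): Battery cell standing upright, nub up: 33 mm across, 58.5 mm to the shoulder, with a nub 10 mm across and 2.5 mm high on top (61 mm in all), black sleeve with a bare steel upper end, 140 g. This point: its centre, 30.5 mm above its foot; z up its axis.
- cell_b_c (a point): The other cell, the same.
- w500_c (a point): Largest stainless steel test weight, a squat cylinder with a narrower knob head on top: body 50 mm across and 30 mm high, 44 mm high overall, 500 g. This point: its centre, 22 mm above its foot; z up its axis. May be absent.
- w200a_c (a point): Middle-sized stainless steel test weight, a squat cylinder with a narrower knob head on top: body 37 mm across and 22 mm high, 33 mm high overall, 200 g. This point: its centre, 16.5 mm above its foot; z up its axis. May be absent.
- w200b_c (a point): Another one like w200a: stainless steel test weight, a squat cylinder with a narrower knob head on top: body 37 mm across and 22 mm high, 33 mm high overall, 200 g. This point: its centre, 16.5 mm above its foot; z up its axis. May be absent.
- w100_c (a point): Smallest stainless steel test weight, a squat cylinder with a narrower knob head on top: body 29 mm across and 17 mm high, 26 mm high overall, 100 g. This point: its centre, 13 mm above its foot; z up its axis. May be absent.
- bowl: Bystander: grey bowl, 150 mm across, 65 mm high, on the table beyond the right of the scale. Origin: centre of its foot.
- bottle: Bystander: clear bottle with white cap, 56 mm across, 170 mm high, on the table beyond the left of the scale. Origin: centre of its foot.
- salt_pot: Bystander: small open white ceramic salt pot, 60 mm across, 48 mm high, on the table to the right of the scale. Origin: centre of its foot.

How it is judged:
On the way, in this order (a step that is already met when the one before it is completed fails the run):
1. both cells are down in the wells, nub up (((horizontal distance between cell_a_c and well_a below 0.006 m and z of cell_a_c in the frame of well_a below -0.027 m and angle between cell_a_c's own z axis and vertical below 0.15 rad) or (horizontal distance between cell_a_c and well_b below 0.006 m and z of cell_a_c in the frame of well_b below -0.027 m and angle between cell_a_c's own z axis and vertical below 0.15 rad)) and ((horizontal distance between cell_b_c and well_a below 0.006 m and z of cell_b_c in the frame of well_a below -0.027 m and angle between cell_b_c's own z axis and vertical below 0.15 rad) or (horizontal distance between cell_b_c and well_b below 0.006 m and z of cell_b_c in the frame of well_b below -0.027 m and angle between cell_b_c's own z axis and vertical below 0.15 rad))), for 0.2 s.
2. the cover's lip is under the bay's front rim while the cover is still tilted (all of step 1 and x of cover_lip in the frame of slot between -0.012 and -0.0025 m and y of cover_lip in the frame of slot between -0.006 and 0.006 m and z of cover_lip in the frame of slot between -0.006 and 0.004 m and angle between cover_rib's own z axis and vertical above 0.06 rad), for 0.1 s.
3. the cover is snapped shut and flat (all of step 1 and x of cover_lip in the frame of slot between -0.012 and -0.0025 m and y of cover_lip in the frame of slot between -0.006 and 0.006 m and z of cover_lip in the frame of slot between -0.006 and 0.004 m and z of cover_tail in the frame of seat below 0.005 m and angle between cover_rib's own z axis and vertical below 0.04 rad), for 0.3 s.
4. the selector stands at the two-dot mark, the weights still on the table (x of cover_lip in the frame of slot between -0.012 and -0.0025 m and y of cover_lip in the frame of slot between -0.006 and 0.006 m and z of cover_lip in the frame of slot between -0.006 and 0.004 m and z of cover_tail in the frame of seat below 0.005 m and angle between cover_rib's own z axis and vertical below 0.04 rad and value of joint selector between 1.276 and 1.516 rad and height (world z) of each of w500_c, w200a_c, w200b_c, w100_c below 0.09 m), for 0.3 s.
5. every test weight stands on the platter (x of w500_c in the frame of platter between -0.095 and 0.095 m and y of w500_c in the frame of platter between -0.093 and 0.093 m and z of w500_c in the frame of platter between 0.017 and 0.027 m and angle between each of w500_c, w200a_c, w200b_c, w100_c's own z axis and vertical below 0.1 rad and x of w200a_c in the frame of platter between -0.095 and 0.095 m and y of w200a_c in the frame of platter between -0.093 and 0.093 m and z of w200a_c in the frame of platter between 0.0115 and 0.0215 m and x of w200b_c in the frame of platter between -0.095 and 0.095 m and y of w200b_c in the frame of platter between -0.093 and 0.093 m and z of w200b_c in the frame of platter between 0.0115 and 0.0215 m and x of w100_c in the frame of platter between -0.095 and 0.095 m and y of w100_c in the frame of platter between -0.093 and 0.093 m and z of w100_c in the frame of platter between 0.008 and 0.018 m), for 0.3 s.
At the end, for the whole second after the job is handed in: Cells nub up, fully down in the wells; cover flat (0.04 rad), lip 2.5 mm or more under the rim, tail snapped under the catch (not over 1 mm high); selector within 0.12 rad of two dots; every weight present upright on the platter; bystanders moved under 30 mm (all of step 3 and all of step 5 and value of joint selector between 1.276 and 1.516 rad); the robot touches nothing.
It fails at once if the bowl is displaced (distance of bowl from where it was at the start of the episode above 0.03 m).
It fails at once if the bottle is displaced (distance of bottle from where it was at the start of the episode above 0.03 m).
It fails at once if the salt_pot is displaced (distance of salt_pot from where it was at the start of the episode above 0.03 m).
Of w500, w200a, w200b, w100 only 2 to 4 are there at a start; the rules pass over those that are not, and their reading is None.
At some moment in a run one of cover, w500, w200a, w200b, w100 may be knocked a few centimetres aside while the robot is not near it.
It also fails if it takes over 210 s, if anything falls off the work surface, if the arm or the gripper's body presses on something with over 40 N, if the wrist force passes 120 N, or if a joint passes its speed limit or range.

## Robot

A 6-joint arm with a two-finger parallel gripper is mounted at the origin on the work surface. World frame = base frame: x ahead of the robot, y to its left, z up, the work surface at z = 0. Lengths are in m, angles in rad, forces in N, time in s.
With the tool pointing down it reaches from about 0.225 to 0.725 m from the base axis. Payload 3.1 kg.
Tool frame: the origin (TCP) lies on the centre line of the jaws, within the pads' length; the fingertips stand 17 mm ahead of it and the grasp point (between the pads) lies 2 mm behind it (bot.nose_length is the distance from the TCP to the fingertips, in m); x points along the fingers, z is the direction in which the jaws open and shut, and the axes are right-handed (so a half turn about x gives the same grasp; the last joint's range is limited). The gripper opens to 85 mm and grips with 20 to 120 N. Pads are 22 mm wide; open, the fingers measure 114 mm over their backs; the gripper's body (76 mm by 85 mm) begins 54 mm behind the grasp point. The pads swing forward as they close: fully open they stand 13 mm farther back than shut.
Start: joints at [1.199, 0.048, 0.099, 1.622, 0, 1.443], TCP at [0.127, 0.509, 0.248] pointing down, gripper open.
Joint ranges: [-2.91, 2.91], [-0.99, 1.94], [-1.21, 1.42], [-2.12, 2.29], [-1.49, 1.47], [-3.14, 3.14]. Speed limits (rad/s): [2.79, 2.79, 3.14, 3.14, 3.14, 3.14].

## Interface

Orientations are given as a unit quaternion [x, y, z, w].
In Python, from workcell import bot gives the robot as it stands.
- The arm moves only by the tool drive_tool, never from a script. Its argument "increments" is a list of rows, each an object of numbers: "rx", "ry", "rz": the turn, a rotation vector about the tool's x, y, z in rad; "x", "y", "z": the shift along the tool's x, y, z in mm; "fingers": the finger opening in mm, from 0 to 85.4. A call has exactly 5 rows; each row is the pose to reach, as a shift and turn from the pose commanded when the call began, along the tool's axes at that moment; what a row does not reach only later rows make up. A row lasts 1/12 s, in which the tool goes at most 41.7 mm and 7.16 degrees, less where a joint would pass 70% of its speed; a pose out of reach is approached as far as the arm can. A call with a gripper value outside its range is refused whole. The fingers move at their own pace and stop on an object; "force" is the grip in N (left out, the last holds). Time passes only in rows, so rows that repeat a pose let the fingers close, or fill a call up. It gives the time, the measured TCP pose, the force and the opening at its end, in the units of the state.
- bot.observe(): the state, without advancing time (a new reading comes with each control period).
- bot.get_image(name): name is "scene" or "top" or "wrist"; returns a dict with "image" (420x560x3 uint8, red, green, blue), "camera_matrix" (3x3 intrinsics, pixels), "origin" and "rotation" of the camera in the world. Camera axes: x right, y up, looking along -z (the intrinsics and any distortion apply to the point x, -y, -z); pixel columns grow to the right and rows downward; lengths in m; the calibration is good to about 2 mm. A picture is of the moment at which its call begins. There is no depth.
- bot.finish_job(): hands the job in, once; it reports no verdict.
The state is a dict: "t": time; "joint_pos": joint angles; "qd": joint speeds; "effort": joint torques, N m; "position": TCP position; "eef_rot": TCP orientation; "contact_force": force on the tool from outside, world axes, zero at the start; "torque": the same for the moment, N m; "finger_gap": opening from 0.0 (shut) to 1.0 (fully open).
Only numpy, scipy, OpenCV 4.12 (cv2) and the standard library are available. Lean on these libraries where they do the work, as an engineer would, in place of code of your own. Each camera call takes 0.05 s, during which the arm holds its last target.

## Working session

There is one attempt and no reset: what is moved stays moved. The work goes in short steps, Python scripts to look and compute and a tool call to move; the robot and the scene stay as the last step left them, time stands still between calls to the robot, and variables do not carry over. Pictures are saved under pics/ and viewed, and the job is handed in when it is done.

Besides the shell and the picture viewer there is one more tool, called after "Call:" as name(argument=value, ...), one argument or row to a line, values as JSON. drive_tool: Moves the arm, as the interface text tells. Its arguments: {"type":"object","properties":{"increments":{"type":"array"},"force":{"type":"number"}},"required":["increments"]}

```bash
ls; mkdir -p pics
python3 - <<'E'
from workcell import bot
import cv2
s=bot.observe();print(s)
for n in ["scene","top","wrist"]:
    d=bot.get_image(n);cv2.imwrite(f"pics/{n}0.png",d["image"][:,:,::-1]);print(n,d["camera_matrix"],d["origin"],d["rotation"],[k for k in d])
print([a for a in dir(bot) if a[0]!='_'],bot.nose_length)
E
```

```text
pics
{'t': 0.0, 'joint_pos': array([ 1.19920130e+00,  4.87708802e-02,  9.75919314e-02,  1.62197847e+00,
       -5.27002029e-06,  1.44299012e+00]), 'qd': array([-1.40589676e-03, -2.23541045e-03,  3.89573869e-05, -1.18146837e-03,
        2.59603182e-03,  1.24466770e-03]), 'effort': array([ 1.09921741e-03, -3.38781416e+01,  3.20017183e+01,  2.03526003e-02,
       -1.29213258e-04,  3.42684707e-06]), 'position': array([0.12653596, 0.50894293, 0.24710366]), 'eef_rot': array([-0.43592105,  0.55780292,  0.43506564,  0.55636915]), 'contact_force': array([ 0.45145488, -0.61900561,  0.40156045]), 'torque': array([-0.04531272, -0.02121522, -0.06153348]), 'finger_gap': 0.9996363447141849}
scene [[471.48922736   0.         276.64134555]
 [  0.         471.48922736 214.13486194]
 [  0.           0.           1.        ]] [1.01921139 0.82568333 0.91636279] [0.10012342 0.41007506 0.87715521 0.22893773] ['image', 'camera_matrix', 'origin', 'rotation']
top [[399.74530499   0.         278.43094317]
 [  0.         399.74530499 209.39552134]
 [  0.           0.           1.        ]] [ 0.49043779 -0.02028315  1.3062483 ] [-0.01064358  0.02214888  0.71178441 -0.70196802] ['image', 'camera_matrix', 'origin', 'rotation']
wrist [[307.3197956    0.         283.19406385]
 [  0.         307.3197956  207.76865102]
 [  0.           0.           1.        ]] [0.04749318 0.52985212 0.37349973] [-0.12607284 -0.09753966  0.6080967   0.77769535] ['image', 'camera_matrix', 'origin', 'rotation']
['IKError', 'finish_job', 'get_image', 'nose_length', 'observe'] 0.017
```

View pics/top0.png

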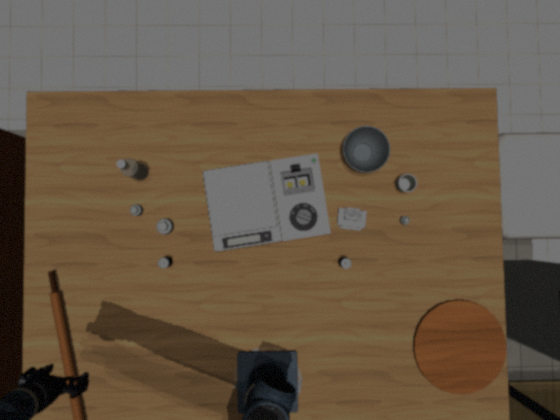

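View pics/scene0.png

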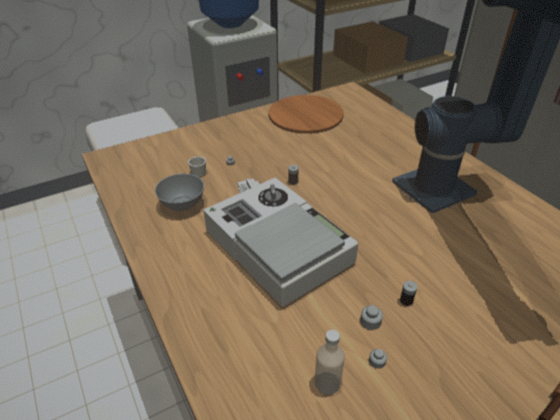

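View pics/wrist0.png

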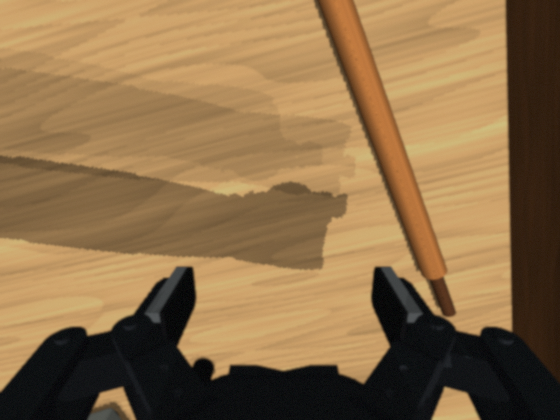

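```bash
cat > h.py <<'E'
import numpy as np, cv2
from scipy.spatial.transform import Rotation as R
from scipy.optimize import least_squares
from workcell import bot
F=np.diag([1,-1,-1.])
class Cam:
    def __init__(s,n,save=None):
        d=bot.get_image(n);s.im=d["image"][:,:,::-1].copy();s.K=np.array(d["camera_matrix"]);s.o=np.array(d["origin"])
        r=np.array(d["rotation"]);s.R=R.from_quat(r).as_matrix() if r.size==4 else r
        if save: cv2.imwrite("pics/"+save,s.im); np.savez("pics/"+save[:-4]+".npz",K=s.K,o=s.o,R=s.R)
    def proj(s,P):
        c=(np.atleast_2d(P)-s.o)@s.R@F; q=c@s.K.T; return q[:,:2]/q[:,2:]
    def ray(s,uv):
        v=np.linalg.solve(s.K,np.array([uv[0],uv[1],1.])); d=s.R@F@v; return s.o,d/np.linalg.norm(d)
    def onz(s,uv,z):
        o,d=s.ray(uv); return o+d*(z-o[2])/d[2]
class Ld(Cam):
    def __init__(s,f):
        z=np.load("pics/"+f+".npz");s.K,s.o,s.R=z["K"],z["o"],z["R"];s.im=cv2.imread("pics/"+f+".png")
def tri(obs):
    A=0;b=0
    for c,uv in obs:
        o,d=c.ray(uv);M=np.eye(3)-np.outer(d,d);A=A+M;b=b+M@o
    P=np.linalg.solve(A,b);return P,[np.round(c.proj(P)[0]-uv,1) for c,uv in obs]
def crop(c,u0,v0,u1,v1,k,f,gain=1.0):
    im=cv2.resize(c.im[v0:v1,u0:u1],None,fx=k,fy=k,interpolation=cv2.INTER_CUBIC)
    im=np.clip(im.astype(float)*gain,0,255).astype(np.uint8)
    for u in range((u0+9)//10*10,u1,10):
        L=6 if u%50 else 14; cv2.line(im,((u-u0)*k,0),((u-u0)*k,L),(0,0,255),1)
        if u%50==0: cv2.putText(im,str(u),((u-u0)*k+2,24),0,.4,(0,0,255),1)
    for v in range((v0+9)//10*10,v1,10):
        L=6 if v%50 else 14; cv2.line(im,(0,(v-v0)*k),(L,(v-v0)*k),(0,0,255),1)
        if v%50==0: cv2.putText(im,str(v),(16,(v-v0)*k+4),0,.4,(0,0,255),1)
    cv2.imwrite("pics/"+f,im)
def tcp():
    s=bot.observe();return s,np.array(s["position"]),R.from_quat(s["eef_rot"])
E
python3 - <<'E'
from h import *
t=Cam("top","top1.png");s=Cam("scene","scene1.png");w=Cam("wrist","w1.png")
crop(t,110,130,300,280,4,"t1a.png",1.8);crop(t,250,130,440,280,4,"t1b.png",1.8)
crop(s,140,130,340,270,4,"s1a.png",1.2);crop(s,300,220,450,400,3,"s1b.png",1.2)
_,p,r=tcp();print(t.proj(p),s.proj(p),w.proj(p),r.as_matrix())
for n,uv in dict(c1=(165,262),c2=(345,262),w5=(165,226),w2=(136,210),w1=(405,220),cov=(352,218)).items(): print(n,t.onz(uv,0.03))
print(w.R, w.o, r.inv().as_matrix()@(w.o-p))
E
```

```text
[[ 68.7193254  372.03474001]] [[586.56714717 238.28133231]] [[281.32921356 287.9099395 ]] [[-2.95816802e-04 -9.70423275e-01  2.41409570e-01]
 [-7.98201724e-04  2.41409733e-01  9.70422951e-01]
 [-9.99999638e-01  9.43738790e-05 -8.46006586e-04]]
c1 [0.38784014 0.31967082 0.03      ]
c2 [ 0.37893148 -0.2511488   0.03      ]
w5 [0.50161465 0.31954258 0.03      ]
w2 [0.55372819 0.41124115 0.03      ]
w1 [ 0.50998206 -0.44713874  0.03      ]
cov [ 0.51876283 -0.27671452  0.03      ]
[[ 2.41408009e-01 -9.21122063e-01 -3.05378974e-01]
 [ 9.70423493e-01  2.28933923e-01  7.65996284e-02]
 [-6.46001209e-04 -3.14838694e-01  9.49144973e-01]] [0.04753634 0.52996311 0.37398437] [-0.12610382  0.08180596  0.00085725]
```

View pics/t1a.png

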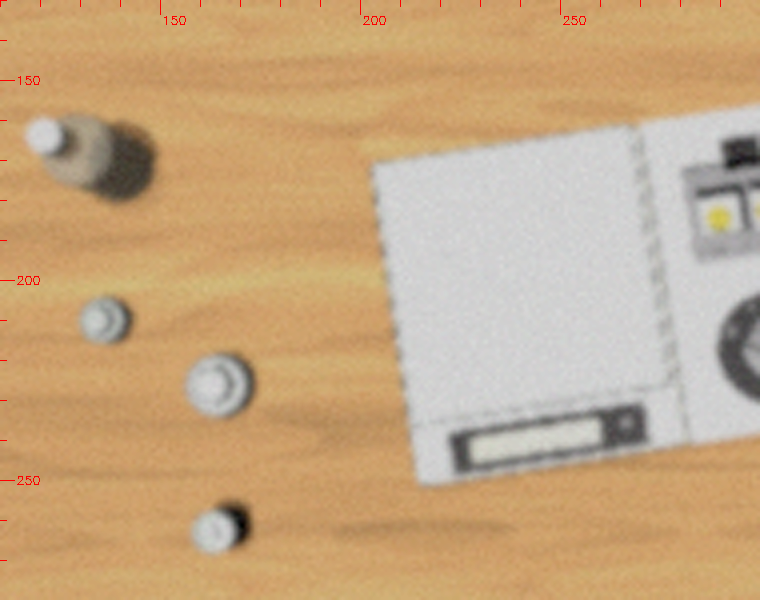

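View pics/t1b.png

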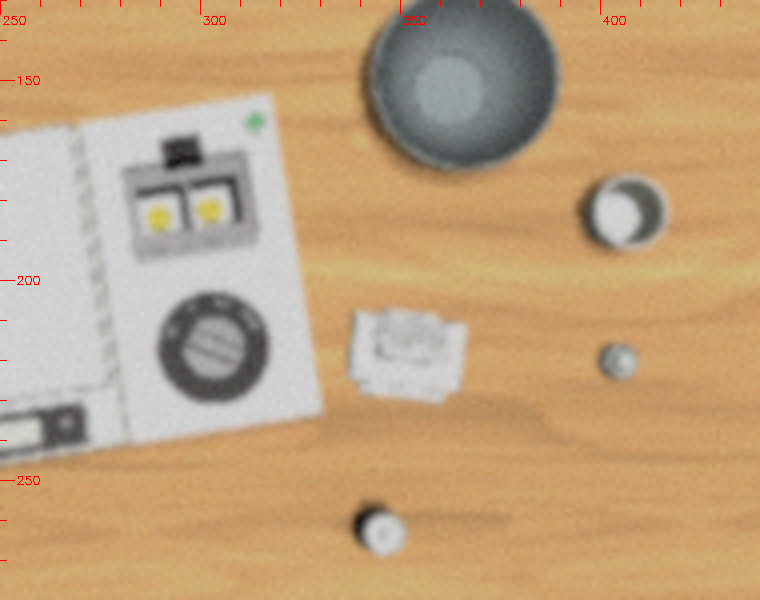

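View pics/s1a.png

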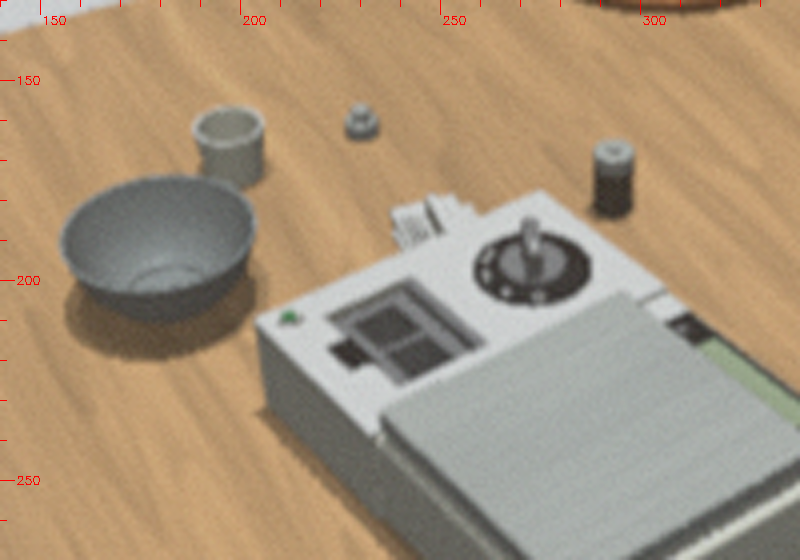

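View pics/s1b.png

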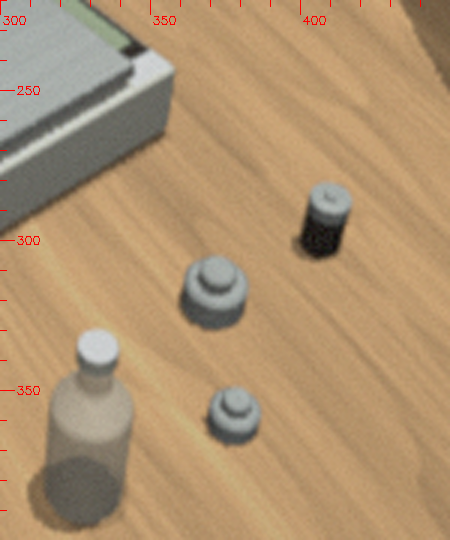

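Call:
drive_tool(
  increments=[
    {"y":-20,"z":-8},
    {"y":-60,"z":-24},
    {"y":-95,"z":-38},
    {"y":-130,"z":-52},
    {"y":-160,"z":-64},
  ],
)

```text
invalid input
```

Call:
drive_tool(
  increments=[
    {"y":-35,"z":-14},
    {"y":-70,"z":-28},
    {"y":-100,"z":-40},
    {"y":-125,"z":-50},
    {"y":-135,"z":-54},
  ],
)

```text
invalid input
```

Call:
drive_tool(
  increments=[
    {"x":0},
    {"x":0},
    {"x":0},
    {"x":0},
    {"x":0},
  ],
)

```text
invalid input
```

Run:
```python
from h import *
w=Cam("wrist","w2.png"); crop(w,0,0,560,420,1,"w2g.png",1.0)
_,p,r=tcp();print(_['t'],p,r.as_matrix().round(3),w.proj(p))
for n,q in dict(c1=(.388,.32,.03),w5=(.5016,.3195,.03),w2=(.5537,.411,.03)).items(): print(n,w.proj(q))
```

```text
0.35 [0.12667245 0.5093204  0.24802418] [[-0.    -0.97   0.241]
 [-0.001  0.241  0.97 ]
 [-1.     0.    -0.001]] [[281.24398073 287.85111421]]
c1 [[199.60845589 382.05736861]]
w5 [[222.83755341 436.34924584]]
w2 [[287.47100919 449.12753773]]
```

View pics/w2g.png

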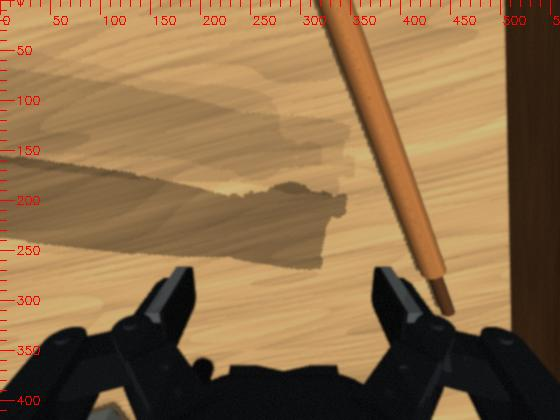

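Call:
drive_tool(
  increments=[
    {"rx":0,"ry":0,"rz":0,"x":0,"y":-20,"z":-8,"fingers":85},
    {"rx":0,"ry":0,"rz":0,"x":0,"y":-60,"z":-24,"fingers":85},
    {"rx":0,"ry":0,"rz":0,"x":0,"y":-95,"z":-38,"fingers":85},
    {"rx":0,"ry":0,"rz":0,"x":0,"y":-130,"z":-52,"fingers":85},
    {"rx":0,"ry":0,"rz":0,"x":0,"y":-160,"z":-64,"fingers":85},
  ],
)

```text
t: 0.77
position: [0.268, 0.4073, 0.2484]
eef_rot: [-0.436, 0.557, 0.435, 0.557]
contact_force: [0.9, -0.2, 0.2]
finger_gap: 0.996
```

Call:
drive_tool(
  increments=[
    {"rx":0,"ry":0,"rz":0,"x":0,"y":-35,"z":-14,"fingers":85},
    {"rx":0,"ry":0,"rz":0,"x":0,"y":-70,"z":-28,"fingers":85},
    {"rx":0,"ry":0,"rz":0,"x":0,"y":-100,"z":-40,"fingers":85},
    {"rx":0,"ry":0,"rz":0,"x":0,"y":-125,"z":-50,"fingers":85},
    {"rx":0,"ry":0,"rz":0,"x":0,"y":-135,"z":-54,"fingers":85},
  ],
)

```text
t: 1.18
position: [0.3872, 0.3215, 0.2481]
eef_rot: [-0.435, 0.558, 0.434, 0.558]
contact_force: [-0.4, 0.6, -0.4]
finger_gap: 0.997
```

Run:
```python
from h import *
w=Cam("wrist","w2.png"); crop(w,0,0,560,420,1,"w2g.png",1.0)
_,p,r=tcp();print(_['t'],p,r.as_matrix().round(3),w.proj(p))
for n,q in dict(c1=(.388,.32,.03),w5=(.5016,.3195,.03),w2=(.5537,.411,.03)).items(): print(n,w.proj(q))
```

```text
1.2333 [0.38743673 0.321454   0.24801679] [[ 0.001 -0.969  0.246]
 [-0.001  0.246  0.969]
 [-1.    -0.002 -0.001]] [[281.17844344 288.09305608]]
c1 [[281.27506061 181.65231163]]
w5 [[303.13667431 266.90310081]]
w2 [[381.32341431 286.22351488]]
```

View pics/w2g.png

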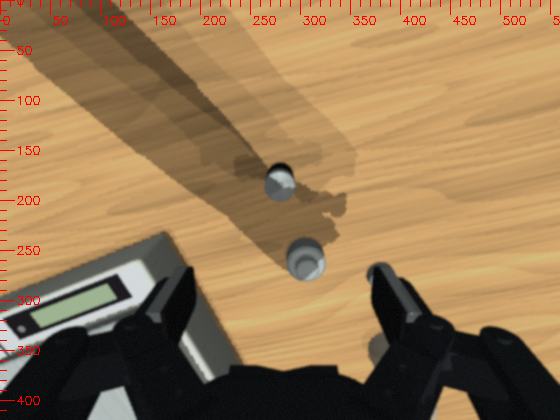

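Run:
```python
from h import *
w=Ld("w2"); crop(w,230,140,390,300,5,"w2z.png",1.3)
t=Ld("top1");s=Ld("scene1")
P,e=tri([(t,(163.5,263)),(s,(409.7,284.5)),(w,(280,185))]);print(P,e)
for o in ([(t,(163.5,263)),(s,(409.7,284.5))],[(t,(163.5,263)),(w,(280,185))],[(s,(409.7,284.5)),(w,(280,185))]):print(tri(o))
```

```text
[0.38599148 0.31723071 0.05931373] [array([-0.2,  0.4]), array([0.5, 0.7]), array([-1.9,  2. ])]
(array([0.38724847, 0.31604661, 0.06123379]), [array([-0.,  0.]), array([-0.1,  0. ])])
(array([0.38650282, 0.31900352, 0.05020419]), [array([-0., -0.]), array([-0.1, -0. ])])
(array([0.38540161, 0.31767393, 0.05997687]), [array([0.9, 0.5]), array([-1.6,  1.6])])
```

View pics/w2z.png

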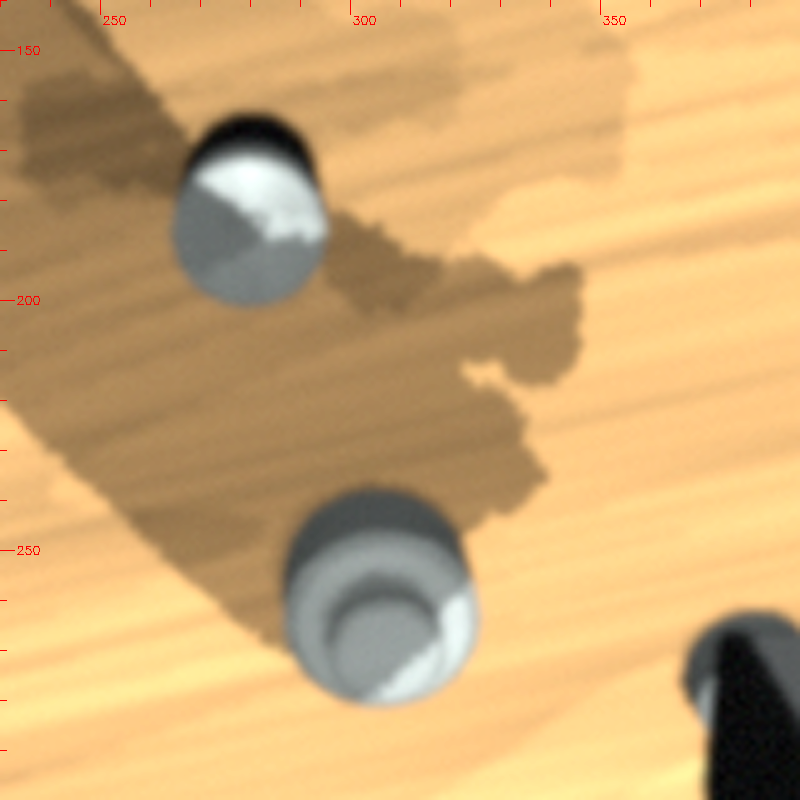

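```bash
cat >> h.py <<'E'
def Rdown(a,tilt=0):
    # tool x down, z=(cos a,sin a), y=a+90deg
    z=np.array([np.cos(a),np.sin(a),0]);x=np.array([0,0,-1.]);y=np.cross(z,x)
    return R.from_matrix(np.c_[x,y,z])
def go(P,a=None,Rt=None):
    s,p,r=tcp();cur=np.arctan2(*r.as_matrix()[[1,0],2])
    if Rt is None: Rt=Rdown(cur if a is None else a)
    d=r.inv().apply(np.array(P)-p)*1000; v=(r.inv()*Rt).as_rotvec()
    print("t",round(s['t'],2),"p",p.round(4),"a",round(cur,4),"| shift xyz mm",d.round(1),"rotvec",v.round(4),"|d|",round(np.linalg.norm(d)))
E
python3 - <<'E'
from h import *
t=Ld("top1");s=Ld("scene1");w=Ld("w2")
print(w.onz((280,186),.0585),t.onz((163.5,263),.0585))
P=[.3862,.3175]
go(P+[.052])
E
```

```text
[0.38561074 0.31939444 0.0585    ] [0.38712683 0.31669947 0.0585    ]
t 1.23 p [0.3874 0.3215 0.248 ] a 1.3225 | shift xyz mm [196.    0.5  -4. ] rotvec [ 0.     -0.0009  0.0016] |d| 196
```

Call:
drive_tool(
  increments=[
    {"rx":0,"ry":0,"rz":0,"x":40,"y":0,"z":-3,"fingers":85},
    {"rx":0,"ry":0,"rz":0,"x":80,"y":0,"z":-3,"fingers":85},
    {"rx":0,"ry":0,"rz":0,"x":115,"y":0.3,"z":-3,"fingers":80},
    {"rx":0,"ry":0,"rz":0,"x":130,"y":0.3,"z":-3,"fingers":75},
    {"rx":0,"ry":0,"rz":0,"x":130,"y":0.3,"z":-3,"fingers":75},
  ],
)

```text
t: 1.65
position: [0.3791, 0.3195, 0.1128]
eef_rot: [-0.435, 0.561, 0.436, 0.553]
contact_force: [-1.0, 0.8, -0.3]
finger_gap: 0.881
```

Run:
```python
from h import *
w=Cam("wrist","w3.png"); crop(w,130,80,450,320,2,"w3g.png",1.0)
go([.3862,.3182,.044])
```

```text
t 1.7 p [0.3808 0.3205 0.1158] a 1.3283 | shift xyz mm [71.8 -6.1 -0.6] rotvec [-0.     -0.0039 -0.0045] |d| 72
```

View pics/w3g.png

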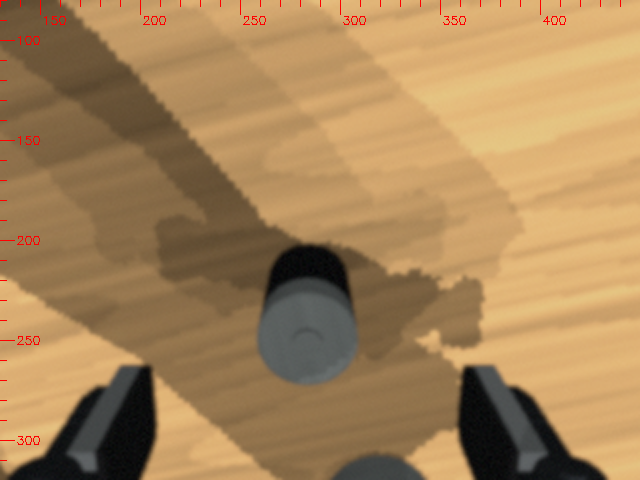

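Call:
drive_tool(
  increments=[
    {"rx":0,"ry":0,"rz":0,"x":0,"y":0,"z":0,"fingers":75},
    {"rx":0,"ry":0,"rz":0,"x":0,"y":0,"z":0,"fingers":75},
    {"rx":0,"ry":0,"rz":0,"x":0,"y":0,"z":0,"fingers":75},
    {"rx":0,"ry":0,"rz":0,"x":0,"y":0,"z":0,"fingers":75},
    {"rx":0,"ry":0,"rz":0,"x":0,"y":0,"z":0,"fingers":75},
  ],
)

```text
t: 2.12
position: [0.3843, 0.3215, 0.1198]
eef_rot: [-0.436, 0.556, 0.435, 0.558]
contact_force: [-0.5, 0.0, -0.5]
finger_gap: 0.878
```

Run:
```python
from h import *
w=Ld("w3"); print(w.onz((283,246.5),.0585))
w=Cam("wrist","w4.png"); crop(w,130,80,450,320,2,"w4g.png",1.0)
go([.3862,.3182,.044])
for g in [(283,246)]: print(w.onz(g,.0585))
```

```text
[0.38307535 0.31899192 0.0585    ]
t 2.17 p [0.3841 0.3213 0.1194] a 1.3269 | shift xyz mm [75.4 -2.7 -2.6] rotvec [-0.      0.0014  0.0013] |d| 75
[0.39190697 0.32061582 0.0585    ]
```

View pics/w4g.png

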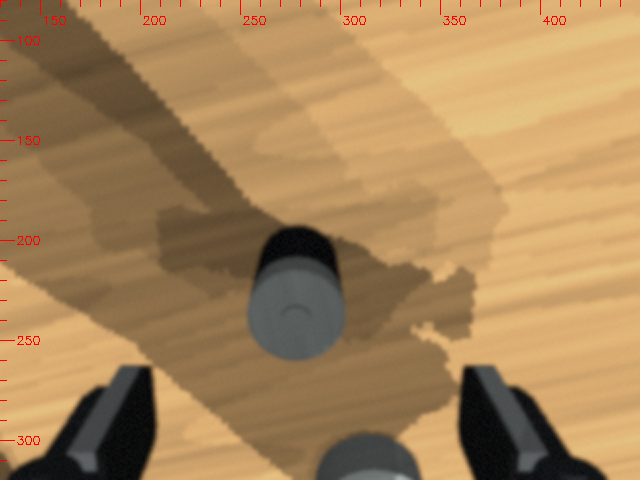

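Run:
```python
from h import *
w=Ld("w4"); P=w.onz((278,236),.0585);print(P)
go([P[0],P[1],.044]); print(w.proj(tcp()[1]))
```

```text
[0.38402428 0.31916096 0.0585    ]
t 2.17 p [0.3841 0.3213 0.1194] a 1.3269 | shift xyz mm [75.4 -0.3 -2.2] rotvec [-0.      0.0014  0.0013] |d| 75
[[280.65635276 286.95985254]]
```

Call:
drive_tool(
  increments=[
    {"rx":0,"ry":0,"rz":0,"x":25,"y":-1.5,"z":-3.5,"fingers":75},
    {"rx":0,"ry":0,"rz":0,"x":50,"y":-1.5,"z":-3.5,"fingers":65},
    {"rx":0,"ry":0,"rz":0,"x":66,"y":-1.5,"z":-3.5,"fingers":60},
    {"rx":0,"ry":0,"rz":0,"x":75,"y":-1.5,"z":-3.5,"fingers":50},
    {"rx":0,"ry":0,"rz":0,"x":75,"y":-1.5,"z":-3.5,"fingers":45},
  ],
  force=30,
)

```text
t: 2.58
position: [0.3824, 0.316, 0.0409]
eef_rot: [-0.435, 0.559, 0.436, 0.555]
contact_force: [-0.1, -0.5, -0.4]
finger_gap: 0.53
```

Call:
drive_tool(
  increments=[
    {"rx":0,"ry":0,"rz":0,"x":0,"y":0,"z":0,"fingers":45},
    {"rx":0,"ry":0,"rz":0,"x":0,"y":0,"z":0,"fingers":45},
    {"rx":0,"ry":0,"rz":0,"x":0,"y":0,"z":0,"fingers":45},
    {"rx":0,"ry":0,"rz":0,"x":0,"y":0,"z":0,"fingers":45},
    {"rx":0,"ry":0,"rz":0,"x":0,"y":0,"z":0,"fingers":45},
  ],
)

```text
t: 3.0
position: [0.3849, 0.3176, 0.0444]
eef_rot: [-0.436, 0.556, 0.435, 0.558]
contact_force: [-0.4, -0.6, -0.4]
finger_gap: 0.53
```

Run:
```python
from h import *
w=Cam("wrist","w5.png"); crop(w,130,120,450,360,2,"w5g.png",1.0)
go([.3855,.3175,.044])
```

```text
t 3.05 p [0.3847 0.3175 0.0442] a 1.327 | shift xyz mm [ 0.2 -0.8  0.2] rotvec [-0.      0.0012  0.0011] |d| 1
```

View pics/w5g.png

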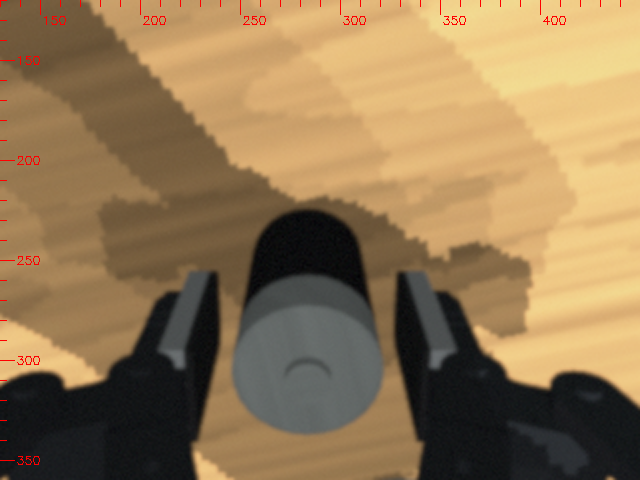

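Call:
drive_tool(
  increments=[
    {"rx":0,"ry":0,"rz":0,"x":0,"y":0,"z":0,"fingers":38},
    {"rx":0,"ry":0,"rz":0,"x":0,"y":0,"z":0,"fingers":30},
    {"rx":0,"ry":0,"rz":0,"x":0,"y":0,"z":0,"fingers":25},
    {"rx":0,"ry":0,"rz":0,"x":0,"y":0,"z":0,"fingers":25},
    {"rx":0,"ry":0,"rz":0,"x":0,"y":0,"z":0,"fingers":25},
  ],
  force=40,
)

```text
t: 3.47
position: [0.3844, 0.3174, 0.0438]
eef_rot: [-0.435, 0.557, 0.436, 0.557]
contact_force: [-1.0, 0.6, 3.8]
finger_gap: 0.375
```

Run:
```python
from h import *
w=Cam("wrist","w6.png"); crop(w,130,120,450,360,2,"w6g.png",1.0)
go([.3855,.3175,.044])
p=tcp()[1];print(w.proj(p),w.proj([p[0],p[1],.0585]),tcp()[0]['finger_gap'])
```

```text
t 3.52 p [0.3844 0.3174 0.0438] a 1.327 | shift xyz mm [-0.2 -1.1  0.4] rotvec [-0.      0.0006  0.0005] |d| 1
[[281.15336586 287.70895974]] [[280.97538012 307.01953145]] 0.3785638442610064
```

View pics/w6g.png

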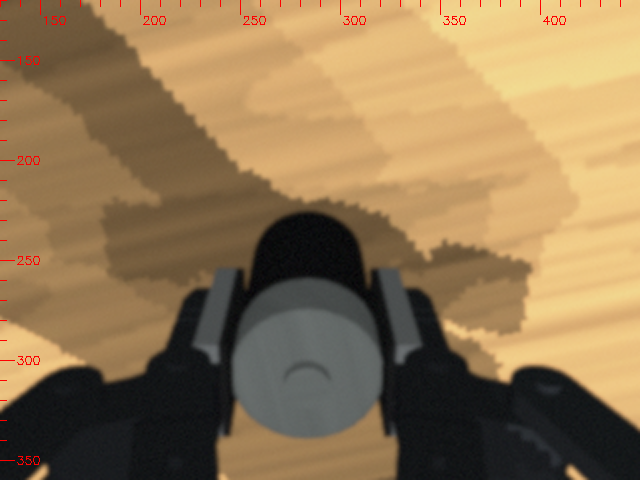

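Run:
```python
from h import *
t=Ld("top1");s=Ld("scene1")
q={n:t.onz(uv,.084) for n,uv in dict(rr=(318,153.5),rf=(330.75,233),lf=(214.5,251.5),lr=(203,171),b1=(280.75,172),b2=(311.5,167.5),b3=(314.5,190.5),b4=(284.25,195),k=(303.2,216.7)).items()}
for n in q: print(n,q[n].round(4))
d=q['rr']-q['rf'];print(np.arctan2(d[1],d[0]),np.linalg.norm(d)); d=q['lf']-q['rf'];print(np.arctan2(d[1],d[0])-np.pi/2,np.linalg.norm(d))
print("bay",np.mean([q[k] for k in('b1','b2','b3','b4')],0))
go([.56,-.06,.25],.15)
```

```text
rr [ 0.7181 -0.1652  0.084 ]
rf [ 0.4726 -0.1996  0.084 ]
lf [0.4216 0.1555 0.084 ]
lr [0.668 0.189 0.084]
b1 [ 0.662  -0.0494  0.084 ]
b2 [ 0.6748 -0.1443  0.084 ]
b3 [ 0.6036 -0.1522  0.084 ]
b4 [ 0.591  -0.0591  0.084 ]
k [ 0.5236 -0.1161  0.084 ]
0.13941971435291065 0.2478758004433391
0.14261500939412186 0.3587691469892096
bay [ 0.63287627 -0.10123521  0.084     ]
t 3.52 p [0.3844 0.3174 0.0438] a 1.327 | shift xyz mm [-206.3 -261.6 -323.7] rotvec [1.177e+00 8.000e-04 1.000e-04] |d| 465
```

Call:
drive_tool(
  increments=[
    {"rx":0,"ry":0,"rz":0,"x":-20,"y":0,"z":0,"fingers":25},
    {"rx":0,"ry":0,"rz":0,"x":-60,"y":0,"z":0,"fingers":25},
    {"rx":0,"ry":0,"rz":0,"x":-100,"y":0,"z":-10,"fingers":25},
    {"rx":0.05,"ry":0,"rz":0,"x":-140,"y":-10,"z":-30,"fingers":25},
    {"rx":0.1,"ry":0,"rz":0,"x":-170,"y":-25,"z":-55,"fingers":25},
  ],
)

```text
t: 3.93
position: [0.3937, 0.261, 0.2122]
eef_rot: [-0.407, 0.578, 0.408, 0.578]
contact_force: [1.6, 1.0, -1.1]
finger_gap: 0.38
```

Run:
```python
from h import *
go([.64,-.17,.25],.141)
```

```text
t 3.93 p [0.3937 0.261  0.2122] a 1.228 | shift xyz mm [ -38.2 -376.8 -323.1] rotvec [ 1.087e+00  1.200e-03 -5.000e-04] |d| 498
```

Call:
drive_tool(
  increments=[
    {"rx":0.1,"ry":0,"rz":0,"x":-10,"y":-25,"z":-21,"fingers":25},
    {"rx":0.2,"ry":0,"rz":0,"x":-20,"y":-53,"z":-45,"fingers":25},
    {"rx":0.3,"ry":0,"rz":0,"x":-30,"y":-83,"z":-71,"fingers":25},
    {"rx":0.4,"ry":0,"rz":0,"x":-38,"y":-113,"z":-97,"fingers":25},
    {"rx":0.5,"ry":0,"rz":0,"x":-38,"y":-143,"z":-123,"fingers":25},
  ],
)

```text
t: 4.35
position: [0.4886, 0.0948, 0.2496]
eef_rot: [-0.25, 0.661, 0.25, 0.662]
contact_force: [1.3, 0.7, -0.7]
finger_gap: 0.373
```

Run:
```python
from h import *
go([.64,-.17,.25],.141)
```

```text
t 4.35 p [0.4886 0.0948 0.2496] a 0.7224 | shift xyz mm [-1.000e-01 -2.988e+02 -6.150e+01] rotvec [0.5814 0.0023 0.0009] |d| 305
```

Call:
drive_tool(
  increments=[
    {"rx":0.1,"ry":0,"rz":0,"x":0,"y":-40,"z":-8,"fingers":25},
    {"rx":0.2,"ry":0,"rz":0,"x":0,"y":-80,"z":-16,"fingers":25},
    {"rx":0.3,"ry":0,"rz":0,"x":0,"y":-120,"z":-25,"fingers":25},
    {"rx":0.4,"ry":0,"rz":0,"x":0,"y":-160,"z":-33,"fingers":25},
    {"rx":0.48,"ry":0,"rz":0,"x":0,"y":-200,"z":-41,"fingers":25},
  ],
)

```text
t: 4.77
position: [0.5899, -0.0822, 0.2469]
eef_rot: [-0.085, 0.703, 0.086, 0.701]
contact_force: [0.9, 0.5, -1.4]
finger_gap: 0.374
```

Run:
```python
from h import *
go([.64,-.17,.25],.141)
```

```text
t 4.77 p [ 0.5899 -0.0822  0.2469] a 0.2419 | shift xyz mm [ -3.2 -97.2  27.6] rotvec [ 0.1009 -0.0018 -0.0009] |d| 101
```

Call:
drive_tool(
  increments=[
    {"rx":0.06,"ry":0,"rz":0,"x":0,"y":-38,"z":10,"fingers":25},
    {"rx":0.1,"ry":0,"rz":0,"x":-2,"y":-70,"z":20,"fingers":25},
    {"rx":0.1,"ry":0,"rz":0,"x":-3,"y":-90,"z":26,"fingers":25},
    {"rx":0.1,"ry":0,"rz":0,"x":-3,"y":-97,"z":28,"fingers":25},
    {"rx":0.1,"ry":0,"rz":0,"x":-3,"y":-97,"z":28,"fingers":25},
  ],
)

```text
t: 5.18
position: [0.6406, -0.1692, 0.2489]
eef_rot: [-0.051, 0.706, 0.051, 0.704]
contact_force: [-0.6, 0.9, -2.1]
finger_gap: 0.376
```

Call:
drive_tool(
  increments=[
    {"rx":0,"ry":0,"rz":0,"x":0,"y":0,"z":0,"fingers":25},
    {"rx":0,"ry":0,"rz":0,"x":0,"y":0,"z":0,"fingers":25},
    {"rx":0,"ry":0,"rz":0,"x":0,"y":0,"z":0,"fingers":25},
    {"rx":0,"ry":0,"rz":0,"x":0,"y":0,"z":0,"fingers":25},
    {"rx":0,"ry":0,"rz":0,"x":0,"y":0,"z":0,"fingers":25},
  ],
)

```text
t: 5.6
position: [0.6404, -0.1663, 0.2519]
eef_rot: [-0.052, 0.705, 0.052, 0.705]
contact_force: [0.2, 0.4, -2.1]
finger_gap: 0.377
```

Run:
```python
from h import *
w=Cam("wrist","w7.png"); crop(w,0,0,560,420,1,"w7g.png",1.0)
go([.64,-.17,.25],.141); print(w.proj(tcp()[1]))
```

```text
t 5.65 p [ 0.6405 -0.1665  0.2518] a 0.1481 | shift xyz mm [ 1.8 -3.4 -1. ] rotvec [0.0071 0.0005 0.0002] |d| 4
[[284.38778429 288.60770366]]
```

View pics/w7g.png

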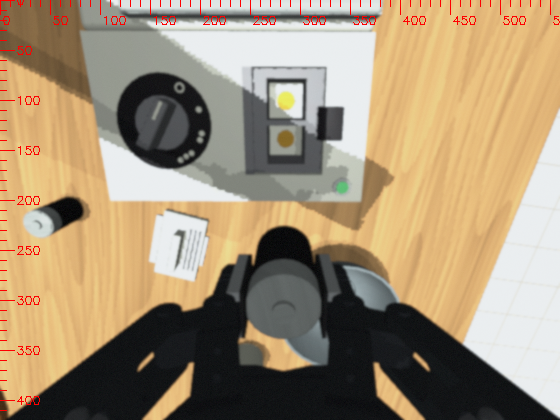

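Run:
```python
from h import *
w=Ld("w7"); crop(w,235,50,355,190,6,"w7z.png",1.0);crop(w,90,50,250,210,5,"w7k.png",1.0)
```

```text
(no output)
```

View pics/w7z.png

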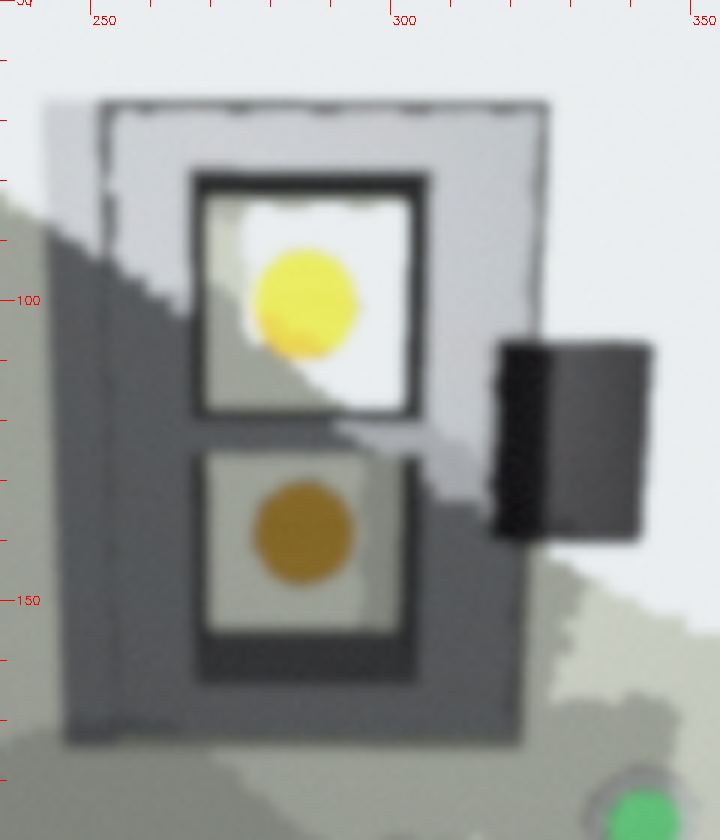

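View pics/w7k.png

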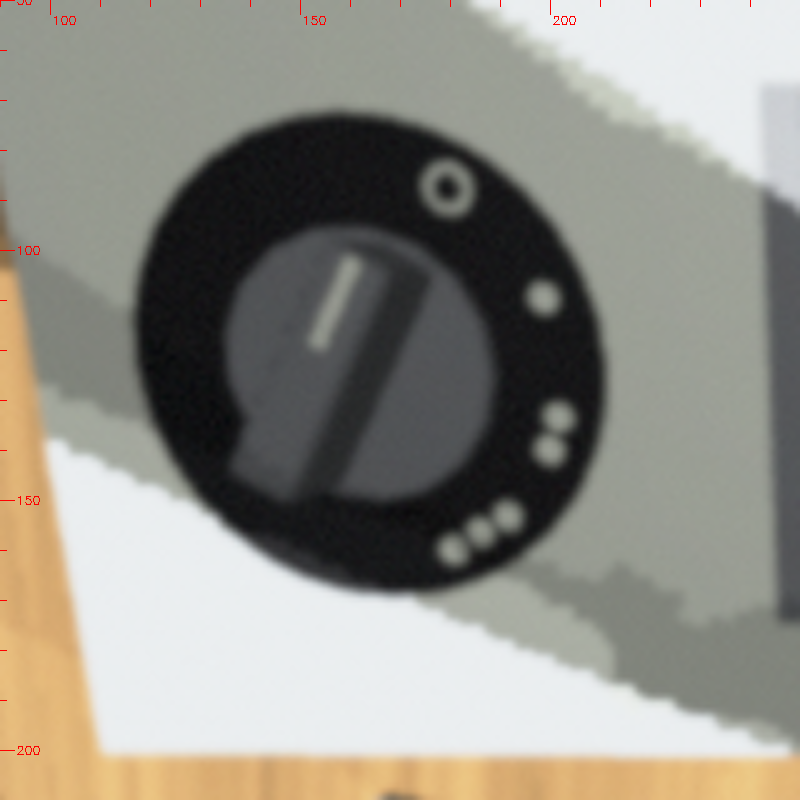

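```bash
cat > fit.py <<'E'
from h import *
def S(p,q): # p=(x,y,yaw) seat xy (z=.074), q in seat frame
    q=np.atleast_2d(q);c,s=np.cos(p[2]),np.sin(p[2])
    return np.c_[p[0]+c*q[:,0]-s*q[:,1],p[1]+s*q[:,0]+c*q[:,1],.074+q[:,2]]
if __name__=="__main__":
    w=Ld("w7")
    obs=[((252.3,67.5),(-31,48,10)),((325.5,67.5),(35,48,10)),((322,173.5),(35,-48,10)),
     ((267.5,79),(-18.5,39.5,0)),((306,79),(18.5,39.5,0)),((304.5,119.5),(18.5,2.5,0)),((267.5,119.5),(-18.5,2.5,0)),
     ((267.7,126),(-18.5,-2.5,0)),((304.5,126),(18.5,-2.5,0)),((304,164),(18.5,-39.5,0)),((267.7,164),(-18.5,-39.5,0))]
    uv=np.array([o[0] for o in obs]);Q=np.array([o[1] for o in obs])/1000.
    wel=Q[:,2]<.001
    def f(p):
        q=Q.copy();q[wel,0]+=p[3];return (w.proj(S(p,q))-uv).ravel()
    r=least_squares(f,[.633,-.1,.14,0]);print(r.x.round(4));print(r.fun.reshape(-1,2).round(1))
    p=r.x;print("wells",S(p,[[p[3],.021,0],[p[3],-.021,0]]))
    # held cell apparent
    print("cell shoulder apparent, z unknown: ",w.onz((283.5,301),tcp()[1][2]-.044+.0585),tcp()[1])
E
python3 fit.py; python3 -c "
from h import *
w=Ld('w7');crop(w,230,240,340,350,6,'w7c.png')"
```

```text
[ 0.6332 -0.1001  0.147  -0.    ]
[[-1.1 -0.7]
 [ 1.1 -0.5]
 [ 0.1  1.3]
 [-1.4 -0.7]
 [ 0.6 -0.6]
 [ 1.1  0.9]
 [-0.7  0.9]
 [-0.9 -0.2]
 [ 1.  -0.2]
 [ 0.6  0.2]
 [-0.3  0.2]]
wells [[ 0.63008157 -0.07934647  0.074     ]
 [ 0.63623182 -0.12089372  0.074     ]]
cell shoulder apparent, z unknown:  [ 0.6395201  -0.16326732  0.26628671] [ 0.64046921 -0.16650528  0.25178671]
```

View pics/w7c.png

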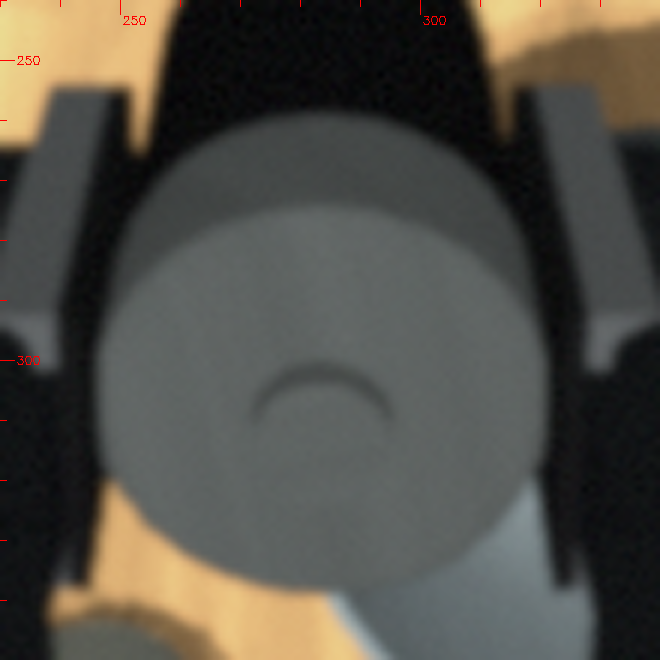

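Run:
```python
from h import *
w=Ld("w7");p=tcp()[1]
c=w.onz((283.5,306.3),p[2]+.0145);print("apparent cell",c,"tcp",p,"cell-tcp",c-p)
for n,q in dict(a=(.6301,-.0793),b=(.6362,-.1209)).items():
    T=np.array([q[0],q[1],0])-(c-p)*[1,1,0];T[2]=.15;print(n);go(T)
```

```text
apparent cell [ 0.63991422 -0.16589812  0.26628671] tcp [ 0.64046921 -0.16650528  0.25178671] cell-tcp [-0.000555    0.00060716  0.0145    ]
a
t 5.65 p [ 0.6405 -0.1665  0.2518] a 0.1481 | shift xyz mm [101.8  87.1   3. ] rotvec [-0.      0.0005  0.0002] |d| 134
b
t 5.65 p [ 0.6405 -0.1665  0.2518] a 0.1481 | shift xyz mm [101.8  45.1   2.9] rotvec [-0.      0.0005  0.0002] |d| 111
```

Call:
drive_tool(
  increments=[
    {"rx":0,"ry":0,"rz":0,"x":10,"y":25,"z":1,"fingers":25},
    {"rx":0,"ry":0,"rz":0,"x":35,"y":55,"z":2,"fingers":25},
    {"rx":0,"ry":0,"rz":0,"x":65,"y":77,"z":3,"fingers":25},
    {"rx":0,"ry":0,"rz":0,"x":90,"y":87,"z":3,"fingers":25},
    {"rx":0,"ry":0,"rz":0,"x":100,"y":87,"z":3,"fingers":25},
  ],
)

```text
t: 6.07
position: [0.6279, -0.0773, 0.1467]
eef_rot: [-0.052, 0.708, 0.054, 0.703]
contact_force: [-0.6, -0.2, -2.2]
finger_gap: 0.376
```

Call:
drive_tool(
  increments=[
    {"rx":0,"ry":0,"rz":0,"x":0,"y":0,"z":0,"fingers":25},
    {"rx":0,"ry":0,"rz":0,"x":0,"y":0,"z":0,"fingers":25},
    {"rx":0,"ry":0,"rz":0,"x":0,"y":0,"z":0,"fingers":25},
    {"rx":0,"ry":0,"rz":0,"x":0,"y":0,"z":0,"fingers":25},
    {"rx":0,"ry":0,"rz":0,"x":0,"y":0,"z":0,"fingers":25},
  ],
)

```text
t: 6.48
position: [0.6323, -0.0822, 0.1537]
eef_rot: [-0.052, 0.704, 0.051, 0.707]
contact_force: [-0.8, -0.6, -1.1]
finger_gap: 0.373
```

Run:
```python
from h import *
w=Cam("wrist","w8.png"); crop(w,130,130,430,350,2,"w8g.png",1.0)
s=Cam("scene","s8.png"); crop(s,190,110,310,250,5,"s8g.png",1.2)
go([.6307,-.0799,.145]); print(w.proj(tcp()[1]))
```

```text
t 6.58 p [ 0.6317 -0.0818  0.1528] a 0.1461 | shift xyz mm [ 7.8  2.  -0.8] rotvec [-0.      0.0025  0.001 ] |d| 8
[[283.40226472 286.36109945]]
```

View pics/w8g.png

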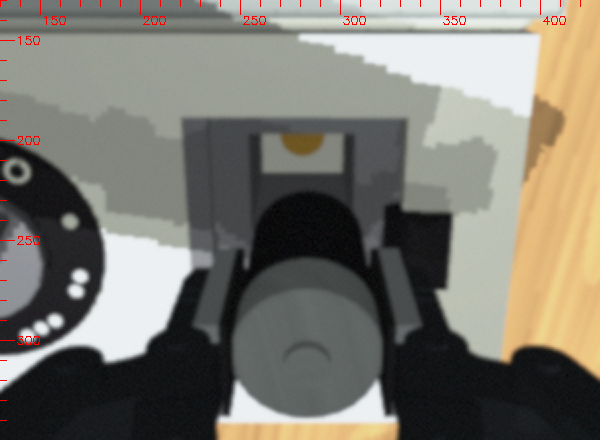

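View pics/s8g.png

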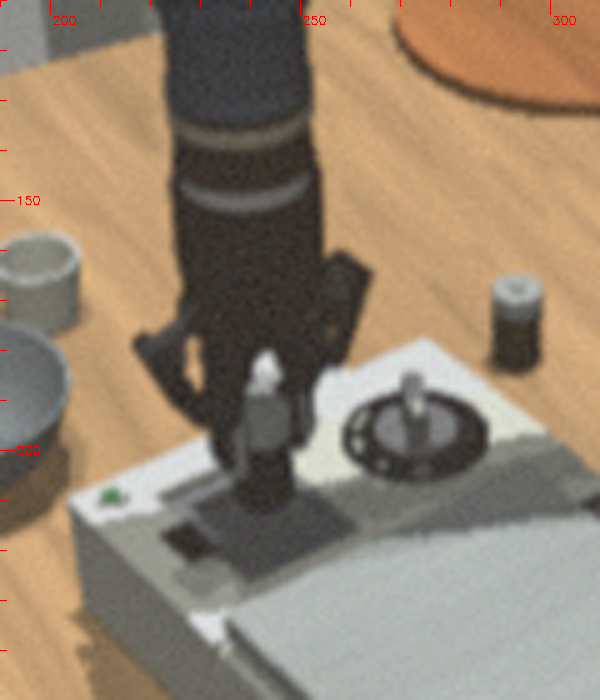

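Run:
```python
from fit import *
w=Ld("w8");p0=np.array([ 0.6317,-0.0818,0.1528])
obs=[((234.8,189),(-31,48,10)),((333.5,189),(35,48,10)),((254.5,196.5),(-18.5,39.5,0)),((307,196.5),(18.5,39.5,0))]
uv=np.array([o[0] for o in obs]);Q=np.array([o[1] for o in obs])/1000.
r=least_squares(lambda p:(w.proj(S([p[0],p[1],.147],Q))-uv).ravel(),[.633,-.1]);print(r.x,r.fun.reshape(-1,2).round(1))
q=S([*r.x,.147],[[0,.021,0]])[0];c=w.onz((283.5,307),p0[2]+.0145);print(q,c,c-p0)
d=(q-c);Rm=Rdown(.1461);print(Rm.inv().apply(d)*1000)
```

```text
[ 0.63322473 -0.10000831] [[-1.  -0.2]
 [ 0.6 -0.4]
 [-0.   0.4]
 [ 0.5  0.3]]
[ 0.63014884 -0.0792348   0.074     ] [ 0.63184302 -0.08272266  0.1673    ] [ 0.00014302 -0.00092266  0.0145    ]
[93.3         3.69733711 -1.16837107]
```

Call:
drive_tool(
  increments=[
    {"rx":0,"ry":0,"rz":0,"x":8,"y":3.3,"z":-1.2,"fingers":25},
    {"rx":0,"ry":0,"rz":0,"x":16,"y":3.3,"z":-1.2,"fingers":25},
    {"rx":0,"ry":0,"rz":0,"x":24,"y":3.3,"z":-1.2,"fingers":25},
    {"rx":0,"ry":0,"rz":0,"x":28,"y":3.3,"z":-1.2,"fingers":25},
    {"rx":0,"ry":0,"rz":0,"x":28,"y":3.3,"z":-1.2,"fingers":25},
  ],
)

```text
t: 7.0
position: [0.6276, -0.0774, 0.1204]
eef_rot: [-0.052, 0.707, 0.052, 0.704]
contact_force: [0.3, -0.3, -2.3]
finger_gap: 0.372
```

Run:
```python
from h import *
w=Cam("wrist","w9.png"); crop(w,130,100,430,350,2,"w9g.png",1.3)
s=Cam("scene","s9.png"); crop(s,190,150,290,250,6,"s9g.png",1.2)
go([.6301,-.0792,.105],.147);print(tcp()[0]['contact_force'])
```

```text
t 7.1 p [ 0.6287 -0.0777  0.1224] a 0.1471 | shift xyz mm [17.4 -1.7  1.2] rotvec [ 0.0001 -0.0015 -0.0005] |d| 17
[-0.01667202  0.67570392 -1.7464842 ]
```

View pics/w9g.png

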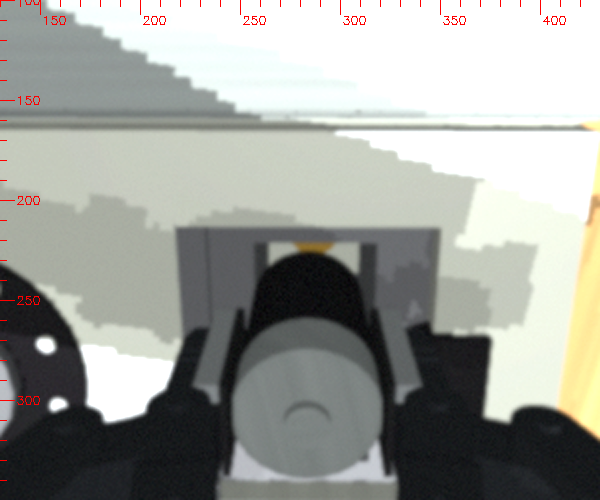

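View pics/s9g.png

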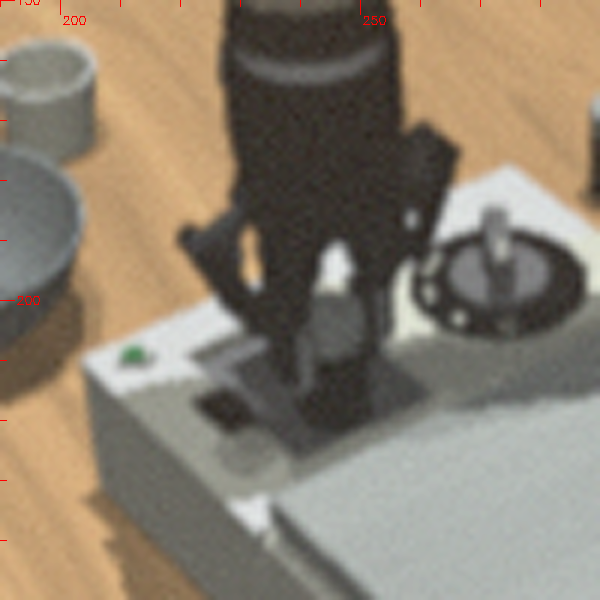

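```bash
cat > f2.py <<'E'
from fit import *
def run(name,p0,obs,cuv,well):
    w=Ld(name)
    uv=np.array([o[0] for o in obs]);Q=np.array([o[1] for o in obs])/1000.
    r=least_squares(lambda p:(w.proj(S([p[0],p[1],.147],Q))-uv).ravel(),[.633,-.1]);print(r.x,r.fun.reshape(-1,2).round(1))
    q=S([*r.x,.147],[[0,well,0]])[0];c=w.onz(cuv,p0[2]+.0145)
    print("well",q,"cell",c,c-p0,"shift",Rdown(.147).inv().apply(q-c)*1000)
E
python3 - <<'E'
from f2 import *
run("w9",np.array([.6287,-.0777,.1224]),[((233.5,214),(-31,48,10)),((350,214),(35,48,10)),((257,220.7),(-18.5,39.5,0)),((318.5,220.7),(18.5,39.5,0))],(283.5,307),.021)
E
```

```text
[ 0.63307463 -0.10004749] [[-0.6 -0.6]
 [ 0.5 -0.5]
 [ 0.   0.6]
 [ 0.1  0.7]]
well [ 0.62999873 -0.07927398  0.074     ] cell [ 0.627026   -0.07592919  0.1369    ] [-0.001674    0.00177081  0.0145    ] shift [62.9        -3.74412867  2.45076208]
```

Call:
drive_tool(
  increments=[
    {"rx":0,"ry":0,"rz":0,"x":0,"y":0,"z":0,"fingers":25},
    {"rx":0,"ry":0,"rz":0,"x":0,"y":0,"z":0,"fingers":25},
    {"rx":0,"ry":0,"rz":0,"x":0,"y":0,"z":0,"fingers":25},
    {"rx":0,"ry":0,"rz":0,"x":0,"y":0,"z":0,"fingers":25},
    {"rx":0,"ry":0,"rz":0,"x":0,"y":0,"z":0,"fingers":25},
  ],
)

```text
t: 7.52
position: [0.6294, -0.0779, 0.1236]
eef_rot: [-0.052, 0.705, 0.052, 0.705]
contact_force: [0.5, -0.4, -1.4]
finger_gap: 0.372
```

Run:
```python
from h import *
w=Cam("wrist","w10.png"); crop(w,130,100,430,350,2,"w10g.png",1.0)
go([.6301,-.0792,.105],.147);print(tcp()[0]['contact_force'])
```

```text
t 7.57 p [ 0.6293 -0.0779  0.1235] a 0.147 | shift xyz mm [18.5 -1.4  0.6] rotvec [-0.      0.0004  0.0001] |d| 19
[ 0.53309843  0.45053314 -0.93496563]
```

View pics/w10g.png

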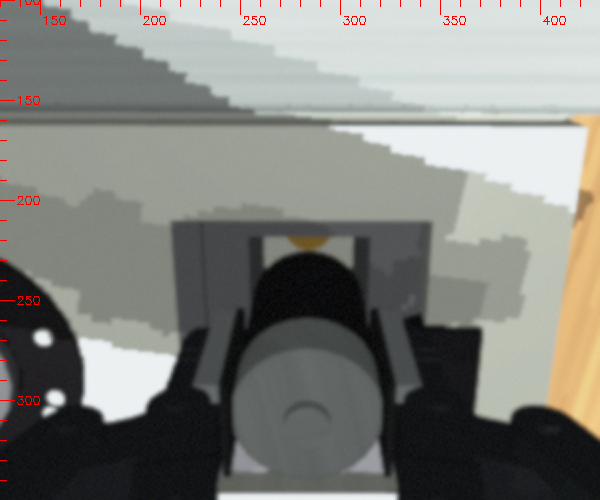

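Run:
```python
from f2 import *
run("w10",np.array([.6293,-.0779,.1235]),[((231.5,211),(-31,48,10)),((346,211),(35,48,10)),((254.3,218),(-18.5,39.5,0)),((315,218),(18.5,39.5,0))],(283.5,306.5),.021)
```

```text
[ 0.63325636 -0.1001828 ] [[-0.8 -0.4]
 [ 0.4 -0.4]
 [ 0.2  0.5]
 [ 0.2  0.5]]
well [ 0.63018046 -0.07940928  0.074     ] cell [ 0.6288888  -0.07762544  0.138     ] [-0.0004112   0.00027456  0.0145    ] shift [64.         -1.95379519  1.01644504]
```

Call:
drive_tool(
  increments=[
    {"rx":0,"ry":0,"rz":0,"x":0,"y":-1.8,"z":1.0,"fingers":25},
    {"rx":0,"ry":0,"rz":0,"x":2,"y":-1.8,"z":1.0,"fingers":25},
    {"rx":0,"ry":0,"rz":0,"x":4,"y":-1.8,"z":1.0,"fingers":25},
    {"rx":0,"ry":0,"rz":0,"x":6,"y":-1.8,"z":1.0,"fingers":25},
    {"rx":0,"ry":0,"rz":0,"x":8,"y":-1.8,"z":1.0,"fingers":25},
  ],
)

```text
t: 7.98
position: [0.6303, -0.0795, 0.1148]
eef_rot: [-0.052, 0.705, 0.052, 0.705]
contact_force: [0.4, 0.3, -1.3]
finger_gap: 0.374
```

Call:
drive_tool(
  increments=[
    {"rx":0,"ry":0,"rz":0,"x":2,"y":0,"z":0,"fingers":25},
    {"rx":0,"ry":0,"rz":0,"x":4,"y":0,"z":0,"fingers":25},
    {"rx":0,"ry":0,"rz":0,"x":6,"y":0,"z":0,"fingers":25},
    {"rx":0,"ry":0,"rz":0,"x":8,"y":0,"z":0,"fingers":25},
    {"rx":0,"ry":0,"rz":0,"x":9,"y":0,"z":0,"fingers":25},
  ],
)

```text
t: 8.4
position: [0.6302, -0.0794, 0.1058]
eef_rot: [-0.052, 0.705, 0.052, 0.705]
contact_force: [0.8, -0.6, -2.2]
finger_gap: 0.372
```

Run:
```python
from h import *
s=Cam("scene","s11.png"); crop(s,190,150,290,250,6,"s11g.png",1.2)
go([.6301,-.0792,.105],.147);print(tcp()[0]['contact_force'])
```

```text
t 8.45 p [ 0.6302 -0.0794  0.1057] a 0.147 | shift xyz mm [ 0.7  0.2 -0. ] rotvec [ 0.     -0.0007 -0.0003] |d| 1
[ 0.13516643 -1.25856511 -1.83301685]
```

View pics/s11g.png

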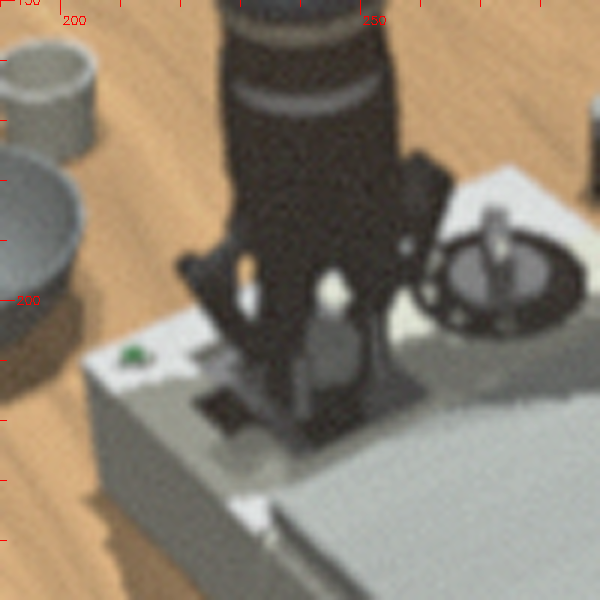

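Call:
drive_tool(
  increments=[
    {"rx":0,"ry":0,"rz":0,"x":0,"y":0,"z":0,"fingers":40},
    {"rx":0,"ry":0,"rz":0,"x":0,"y":0,"z":0,"fingers":45},
    {"rx":0,"ry":0,"rz":0,"x":0,"y":0,"z":0,"fingers":50},
    {"rx":0,"ry":0,"rz":0,"x":0,"y":0,"z":0,"fingers":55},
    {"rx":0,"ry":0,"rz":0,"x":0,"y":0,"z":0,"fingers":60},
  ],
)

```text
t: 8.87
position: [0.6307, -0.0795, 0.1067]
eef_rot: [-0.052, 0.705, 0.052, 0.705]
contact_force: [0.2, 0.6, -0.8]
finger_gap: 0.7
```

Run:
```python
from h import *
w=Cam("wrist","w12.png"); crop(w,130,100,430,350,2,"w12g.png",1.0)
t=Ld("top1");s=Ld("scene1")
go([.3789,-.2511,.15],.147)
for o in ([(t,(345.8,263.2)),(s,(292.2,167.5))],): print(tri(o))
print(t.onz((345.8,263.2),.0585))
```

```text
t 8.92 p [ 0.6306 -0.0795  0.1066] a 0.147 | shift xyz mm [ -43.5 -132.9 -274.1] rotvec [0.     0.0005 0.0002] |d| 308
(array([ 0.37876658, -0.24895314,  0.05906784]), [array([ 0.2, -0.3]), array([0.4, 0. ])])
[ 0.37766529 -0.24840928  0.0585    ]
```

View pics/w12g.png

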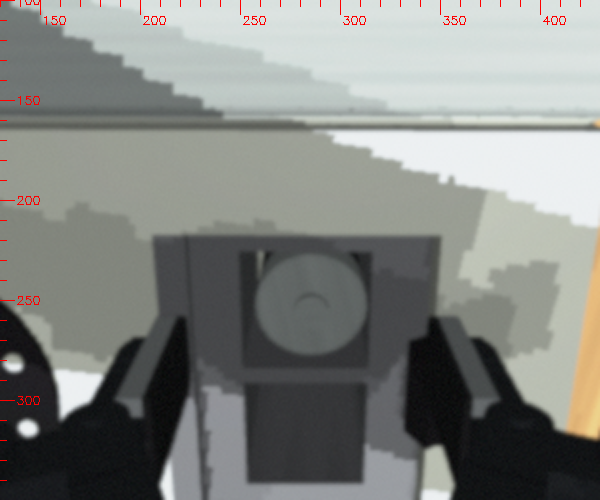

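Call:
drive_tool(
  increments=[
    {"rx":0,"ry":0,"rz":0,"x":-25,"y":0,"z":0,"fingers":75},
    {"rx":0,"ry":0,"rz":0,"x":-60,"y":0,"z":0,"fingers":80},
    {"rx":0,"ry":0,"rz":0,"x":-85,"y":-10,"z":-22,"fingers":80},
    {"rx":0,"ry":0,"rz":0,"x":-90,"y":-27,"z":-56,"fingers":80},
    {"rx":0,"ry":0,"rz":0,"x":-90,"y":-44,"z":-91,"fingers":80},
  ],
)

```text
t: 9.33
position: [0.5485, -0.1371, 0.2001]
eef_rot: [-0.054, 0.703, 0.052, 0.708]
contact_force: [0.6, -1.3, 0.3]
finger_gap: 0.939
```

Call:
drive_tool(
  increments=[
    {"rx":0,"ry":0,"rz":0,"x":0,"y":-18,"z":-37,"fingers":80},
    {"rx":0,"ry":0,"rz":0,"x":0,"y":-36,"z":-74,"fingers":80},
    {"rx":0,"ry":0,"rz":0,"x":0,"y":-54,"z":-111,"fingers":80},
    {"rx":0,"ry":0,"rz":0,"x":15,"y":-72,"z":-148,"fingers":80},
    {"rx":0,"ry":0,"rz":0,"x":35,"y":-86,"z":-176,"fingers":80},
  ],
)

```text
t: 9.75
position: [0.3848, -0.2494, 0.1637]
eef_rot: [-0.054, 0.704, 0.05, 0.707]
contact_force: [0.4, -1.7, -0.3]
finger_gap: 0.937
```

Call:
drive_tool(
  increments=[
    {"rx":0,"ry":0,"rz":0,"x":12,"y":-2,"z":-4,"fingers":80},
    {"rx":0,"ry":0,"rz":0,"x":20,"y":-3,"z":-6,"fingers":80},
    {"rx":0,"ry":0,"rz":0,"x":20,"y":-3,"z":-6,"fingers":80},
    {"rx":0,"ry":0,"rz":0,"x":20,"y":-3,"z":-6,"fingers":75},
    {"rx":0,"ry":0,"rz":0,"x":20,"y":-3,"z":-6,"fingers":75},
  ],
)

```text
t: 10.17
position: [0.3811, -0.251, 0.1423]
eef_rot: [-0.053, 0.705, 0.052, 0.706]
contact_force: [0.7, -1.0, -0.4]
finger_gap: 0.882
```

Call:
drive_tool(
  increments=[
    {"rx":0,"ry":0,"rz":0,"x":0,"y":0,"z":0,"fingers":75},
    {"rx":0,"ry":0,"rz":0,"x":0,"y":0,"z":0,"fingers":75},
    {"rx":0,"ry":0,"rz":0,"x":0,"y":0,"z":0,"fingers":75},
    {"rx":0,"ry":0,"rz":0,"x":0,"y":0,"z":0,"fingers":75},
    {"rx":0,"ry":0,"rz":0,"x":0,"y":0,"z":0,"fingers":75},
  ],
)

```text
t: 10.58
position: [0.3802, -0.251, 0.1415]
eef_rot: [-0.052, 0.705, 0.052, 0.705]
contact_force: [0.2, 0.3, -0.5]
finger_gap: 0.879
```

Run:
```python
from h import *
w=Cam("wrist","w13.png"); crop(w,60,80,460,380,2,"w13g.png",1.0)
go([.3785,-.249,.044],.147)
```

```text
t 10.63 p [ 0.3801 -0.251   0.1414] a 0.1474 | shift xyz mm [97.4  2.2 -1.3] rotvec [0.0004 0.0001 0.0001] |d| 97
```

View pics/w13g.png

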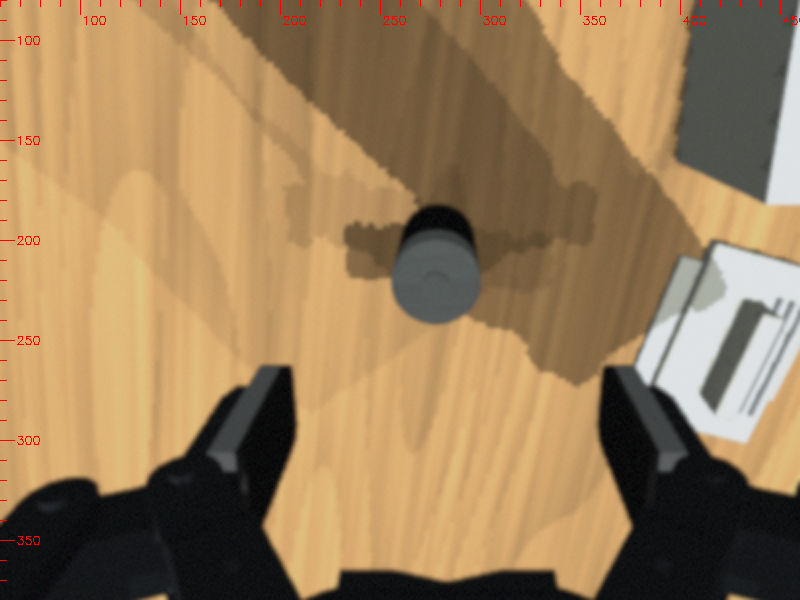

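Run:
```python
from h import *
w=Ld("w13");P=w.onz((278,220),.0585);print(P,w.proj(tcp()[1]))
go([P[0],P[1],.044],.147)
```

```text
[ 0.37549192 -0.24824354  0.0585    ] [[284.16070369 288.17038216]]
t 10.63 p [ 0.3801 -0.251   0.1414] a 0.1474 | shift xyz mm [97.4  3.4 -4.1] rotvec [0.0004 0.0001 0.0001] |d| 98
```

Call:
drive_tool(
  increments=[
    {"rx":0,"ry":0,"rz":0,"x":25,"y":3.3,"z":-4,"fingers":65},
    {"rx":0,"ry":0,"rz":0,"x":55,"y":3.3,"z":-4,"fingers":60},
    {"rx":0,"ry":0,"rz":0,"x":80,"y":3.3,"z":-4,"fingers":55},
    {"rx":0,"ry":0,"rz":0,"x":92,"y":3.3,"z":-4,"fingers":50},
    {"rx":0,"ry":0,"rz":0,"x":97,"y":3.3,"z":-4,"fingers":45},
  ],
)

```text
t: 11.05
position: [0.3735, -0.2467, 0.0413]
eef_rot: [-0.05, 0.707, 0.053, 0.704]
contact_force: [-0.3, 0.2, -0.3]
finger_gap: 0.529
```

Call:
drive_tool(
  increments=[
    {"rx":0,"ry":0,"rz":0,"x":0,"y":0,"z":0,"fingers":45},
    {"rx":0,"ry":0,"rz":0,"x":0,"y":0,"z":0,"fingers":45},
    {"rx":0,"ry":0,"rz":0,"x":0,"y":0,"z":0,"fingers":40},
    {"rx":0,"ry":0,"rz":0,"x":0,"y":0,"z":0,"fingers":35},
    {"rx":0,"ry":0,"rz":0,"x":0,"y":0,"z":0,"fingers":25},
  ],
)

```text
t: 11.47
position: [0.3763, -0.2493, 0.046]
eef_rot: [-0.053, 0.705, 0.051, 0.706]
contact_force: [-1.8, -0.4, 3.1]
finger_gap: 0.373
```

Call:
drive_tool(
  increments=[
    {"rx":0,"ry":0,"rz":0,"x":0,"y":0,"z":0,"fingers":25},
    {"rx":0,"ry":0,"rz":0,"x":0,"y":0,"z":0,"fingers":25},
    {"rx":0,"ry":0,"rz":0,"x":0,"y":0,"z":0,"fingers":25},
    {"rx":0,"ry":0,"rz":0,"x":-10,"y":0,"z":0,"fingers":25},
    {"rx":0,"ry":0,"rz":0,"x":-20,"y":0,"z":0,"fingers":25},
  ],
)

```text
t: 11.88
position: [0.3747, -0.2476, 0.064]
eef_rot: [-0.051, 0.706, 0.053, 0.705]
contact_force: [-0.2, 0.3, -0.0]
finger_gap: 0.377
```

Run:
```python
from h import *
w=Cam("wrist","w14.png"); crop(w,130,120,450,360,2,"w14g.png",1.0)
go([.6367,-.1208,.21],.147)
p=tcp()[1];print(w.proj(p+[0,0,.0145]),w.proj(p))
```

```text
t 11.93 p [ 0.3762 -0.2489  0.0667] a 0.147 | shift xyz mm [-143.    88.3  276.7] rotvec [0.     0.0016 0.0017] |d| 324
[[287.51284287 314.34247739]] [[287.10483491 294.41767913]]
```

View pics/w14g.png

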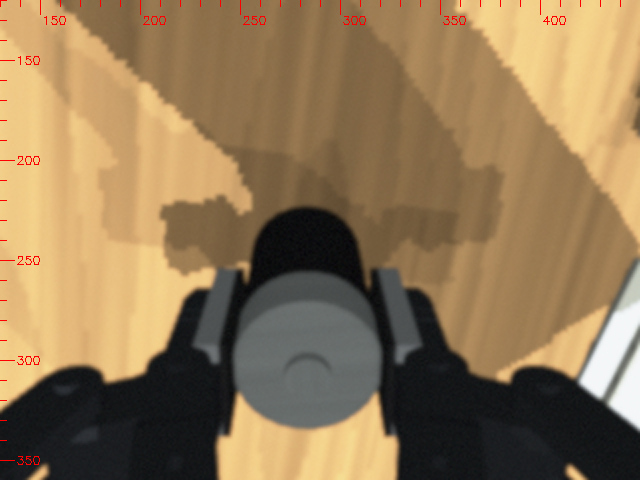

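Call:
drive_tool(
  increments=[
    {"rx":0,"ry":0,"rz":0,"x":-35,"y":0,"z":0,"fingers":25},
    {"rx":0,"ry":0,"rz":0,"x":-70,"y":0,"z":0,"fingers":25},
    {"rx":0,"ry":0,"rz":0,"x":-105,"y":0,"z":10,"fingers":25},
    {"rx":0,"ry":0,"rz":0,"x":-130,"y":6,"z":35,"fingers":25},
    {"rx":0,"ry":0,"rz":0,"x":-140,"y":18,"z":70,"fingers":25},
  ],
)

```text
t: 12.35
position: [0.4435, -0.2226, 0.21]
eef_rot: [-0.053, 0.703, 0.048, 0.707]
contact_force: [1.5, -1.6, -0.9]
finger_gap: 0.371
```

Call:
drive_tool(
  increments=[
    {"rx":0,"ry":0,"rz":0,"x":0,"y":10,"z":38,"fingers":25},
    {"rx":0,"ry":0,"rz":0,"x":0,"y":20,"z":76,"fingers":25},
    {"rx":0,"ry":0,"rz":0,"x":0,"y":35,"z":114,"fingers":25},
    {"rx":0,"ry":0,"rz":0,"x":0,"y":50,"z":150,"fingers":25},
    {"rx":0,"ry":0,"rz":0,"x":0,"y":63,"z":183,"fingers":25},
  ],
)

```text
t: 12.77
position: [0.6156, -0.1295, 0.2041]
eef_rot: [-0.052, 0.705, 0.052, 0.705]
contact_force: [0.8, -1.2, -0.2]
finger_gap: 0.372
```

Run:
```python
from h import *
go([.6368,-.123,.150],.147)
```

```text
t 12.77 p [ 0.6156 -0.1295  0.2041] a 0.1477 | shift xyz mm [54.1  3.3 21.9] rotvec [ 0.0007  0.0003 -0.0003] |d| 58
```

Call:
drive_tool(
  increments=[
    {"rx":0,"ry":0,"rz":0,"x":15,"y":3,"z":15,"fingers":25},
    {"rx":0,"ry":0,"rz":0,"x":35,"y":3.5,"z":22,"fingers":25},
    {"rx":0,"ry":0,"rz":0,"x":45,"y":3.5,"z":22,"fingers":25},
    {"rx":0,"ry":0,"rz":0,"x":50,"y":3.5,"z":22,"fingers":25},
    {"rx":0,"ry":0,"rz":0,"x":50,"y":3.5,"z":22,"fingers":25},
  ],
)

```text
t: 13.18
position: [0.6333, -0.1244, 0.1521]
eef_rot: [-0.051, 0.707, 0.052, 0.704]
contact_force: [0.5, 0.1, -2.2]
finger_gap: 0.375
```

Call:
drive_tool(
  increments=[
    {"rx":0,"ry":0,"rz":0,"x":10,"y":0,"z":0,"fingers":25},
    {"rx":0,"ry":0,"rz":0,"x":20,"y":0,"z":0,"fingers":25},
    {"rx":0,"ry":0,"rz":0,"x":27,"y":0,"z":0,"fingers":25},
    {"rx":0,"ry":0,"rz":0,"x":27,"y":0,"z":0,"fingers":25},
    {"rx":0,"ry":0,"rz":0,"x":27,"y":0,"z":0,"fingers":25},
  ],
)

```text
t: 13.6
position: [0.6343, -0.1245, 0.1265]
eef_rot: [-0.052, 0.706, 0.052, 0.705]
contact_force: [0.2, -0.1, -1.9]
finger_gap: 0.373
```

Call:
drive_tool(
  increments=[
    {"rx":0,"ry":0,"rz":0,"x":0,"y":0,"z":0,"fingers":25},
    {"rx":0,"ry":0,"rz":0,"x":0,"y":0,"z":0,"fingers":25},
    {"rx":0,"ry":0,"rz":0,"x":0,"y":0,"z":0,"fingers":25},
    {"rx":0,"ry":0,"rz":0,"x":0,"y":0,"z":0,"fingers":25},
    {"rx":0,"ry":0,"rz":0,"x":0,"y":0,"z":0,"fingers":25},
  ],
)

```text
t: 14.02
position: [0.6353, -0.1245, 0.1276]
eef_rot: [-0.052, 0.705, 0.052, 0.705]
contact_force: [-0.6, 0.5, -1.2]
finger_gap: 0.374
```

Run:
```python
from h import *
w=Cam("wrist","w15.png"); crop(w,130,100,430,350,2,"w15g.png",1.0)
go([.6368,-.123,.106],.147)
p=tcp()[1];print(w.proj(p+[0,0,.014]),w.proj(p))
```

```text
t 14.07 p [ 0.6352 -0.1245  0.1275] a 0.1471 | shift xyz mm [21.5  1.2  1.8] rotvec [0.0001 0.0004 0.0002] |d| 22
[[284.32305726 306.3616729 ]] [[284.16706422 288.08907416]]
```

View pics/w15g.png

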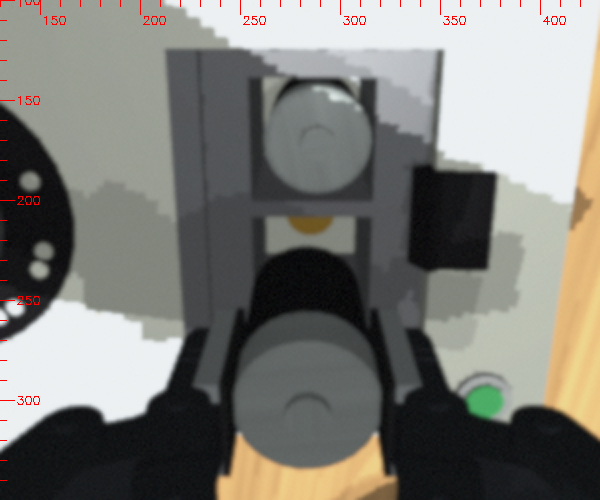

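Run:
```python
from f2 import *
run("w15",np.array([.6352,-.1245,.1275]),[((230,125),(-31,48,10)),((350.5,125),(35,48,10)),((254.5,139),(-18.5,39.5,0)),((318.5,139),(18.5,39.5,0)),((255.5,208),(-18.5,-2.5,0)),((316,208),(18.5,-2.5,0))],(283.5,302),-.021)
```

```text
[ 0.63301272 -0.10009161] [[-1.5 -0.3]
 [ 1.5 -0.3]
 [-0.5  0. ]
 [-0.   0. ]
 [ 0.6  0.5]
 [ 0.   0.4]]
well [ 0.63608862 -0.12086513  0.074     ] cell [ 0.63449617 -0.12203278  0.142     ] [-0.00070383  0.00246722  0.0145    ] shift [68.          0.92181018  1.74629914]
```

Shift y +1, z +1.8, then down 21.

Call:
drive_tool(
  increments=[
    {"rx":0,"ry":0,"rz":0,"x":0,"y":1,"z":1.8,"fingers":25},
    {"rx":0,"ry":0,"rz":0,"x":2,"y":1,"z":1.8,"fingers":25},
    {"rx":0,"ry":0,"rz":0,"x":4,"y":1,"z":1.8,"fingers":25},
    {"rx":0,"ry":0,"rz":0,"x":7,"y":1,"z":1.8,"fingers":25},
    {"rx":0,"ry":0,"rz":0,"x":10,"y":1,"z":1.8,"fingers":25},
  ],
)

```text
t: 14.48
position: [0.637, -0.1231, 0.1189]
eef_rot: [-0.052, 0.705, 0.052, 0.706]
contact_force: [-4.5, 1.5, 14.7]
finger_gap: 0.371
```

Call:
drive_tool(
  increments=[
    {"rx":0,"ry":0,"rz":0,"x":2,"y":0,"z":0,"fingers":25},
    {"rx":0,"ry":0,"rz":0,"x":4,"y":0,"z":0,"fingers":25},
    {"rx":0,"ry":0,"rz":0,"x":7,"y":0,"z":0,"fingers":25},
    {"rx":0,"ry":0,"rz":0,"x":10,"y":0,"z":0,"fingers":25},
    {"rx":0,"ry":0,"rz":0,"x":12,"y":0,"z":0,"fingers":25},
  ],
)

```text
t: 14.9
position: [0.6363, -0.1227, 0.1042]
eef_rot: [-0.052, 0.706, 0.052, 0.705]
contact_force: [-0.2, 3.5, 0.4]
finger_gap: 0.375
```

Call:
drive_tool(
  increments=[
    {"rx":0,"ry":0,"rz":0,"x":0,"y":0,"z":0,"fingers":25},
    {"rx":0,"ry":0,"rz":0,"x":0,"y":0,"z":0,"fingers":40},
    {"rx":0,"ry":0,"rz":0,"x":0,"y":0,"z":0,"fingers":45},
    {"rx":0,"ry":0,"rz":0,"x":0,"y":0,"z":0,"fingers":50},
    {"rx":0,"ry":0,"rz":0,"x":0,"y":0,"z":0,"fingers":55},
  ],
)

```text
t: 15.32
position: [0.637, -0.1238, 0.1057]
eef_rot: [-0.052, 0.705, 0.051, 0.705]
contact_force: [0.4, 0.1, 0.4]
finger_gap: 0.646
```

Run:
```python
from h import *
w=Cam("wrist","w16.png"); crop(w,130,100,430,350,2,"w16g.png",1.0)
go([.6368,-.123,.106],.147)
```

```text
t 15.37 p [ 0.637  -0.1237  0.1057] a 0.1466 | shift xyz mm [-0.3  0.7 -0.1] rotvec [-0.0004  0.0007  0.0009] |d| 1
```

View pics/w16g.png

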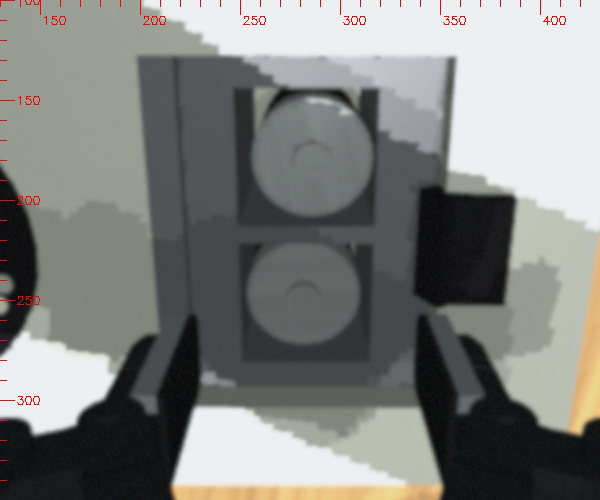

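Call:
drive_tool(
  increments=[
    {"rx":0,"ry":0,"rz":0,"x":-25,"y":0,"z":0,"fingers":60},
    {"rx":0,"ry":0,"rz":0,"x":-60,"y":0,"z":0,"fingers":60},
    {"rx":0.05,"ry":0,"rz":0,"x":-85,"y":-15,"z":-14,"fingers":60},
    {"rx":0.12,"ry":0,"rz":0,"x":-90,"y":-42,"z":-38,"fingers":60},
    {"rx":0.2,"ry":0,"rz":0,"x":-90,"y":-69,"z":-64,"fingers":60},
  ],
)

```text
t: 15.78
position: [0.5855, -0.2018, 0.1998]
eef_rot: [0.018, 0.704, -0.02, 0.71]
contact_force: [0.8, -0.5, -0.0]
finger_gap: 0.703
```

Run:
```python
from h import *
go([.52,-.29,.19],-.12)
```

```text
t 15.78 p [ 0.5855 -0.2018  0.1998] a -0.0536 | shift xyz mm [  9.6 -91.5 -60.8] rotvec [0.0664 0.0079 0.0033] |d| 110
```

Call:
drive_tool(
  increments=[
    {"rx":0.03,"ry":0,"rz":0,"x":2,"y":-32,"z":-21,"fingers":60},
    {"rx":0.06,"ry":0,"rz":0,"x":5,"y":-62,"z":-41,"fingers":60},
    {"rx":0.066,"ry":0,"rz":0,"x":8,"y":-82,"z":-55,"fingers":60},
    {"rx":0.066,"ry":0,"rz":0,"x":10,"y":-91,"z":-61,"fingers":60},
    {"rx":0.066,"ry":0,"rz":0,"x":10,"y":-91,"z":-61,"fingers":60},
  ],
)

```text
t: 16.2
position: [0.5162, -0.2905, 0.185]
eef_rot: [0.043, 0.706, -0.044, 0.706]
contact_force: [0.4, 0.3, 0.6]
finger_gap: 0.702
```

Call:
drive_tool(
  increments=[
    {"rx":0,"ry":0,"rz":0,"x":0,"y":0,"z":0,"fingers":60},
    {"rx":0,"ry":0,"rz":0,"x":0,"y":0,"z":0,"fingers":60},
    {"rx":0,"ry":0,"rz":0,"x":0,"y":0,"z":0,"fingers":60},
    {"rx":0,"ry":0,"rz":0,"x":0,"y":0,"z":0,"fingers":60},
    {"rx":0,"ry":0,"rz":0,"x":0,"y":0,"z":0,"fingers":60},
  ],
)

```text
t: 16.62
position: [0.5186, -0.2876, 0.1854]
eef_rot: [0.041, 0.706, -0.041, 0.706]
contact_force: [0.6, 1.0, -0.1]
finger_gap: 0.701
```

Run:
```python
from h import *
w=Cam("wrist","w17.png"); crop(w,180,100,400,320,3,"w17g.png",1.0)
go([.52,-.29,.19],-.12)
```

```text
t 16.67 p [ 0.5184 -0.2877  0.1853] a -0.1174 | shift xyz mm [-4.7 -2.1  1.9] rotvec [0.0026 0.0002 0.    ] |d| 5
```

View pics/w17g.png

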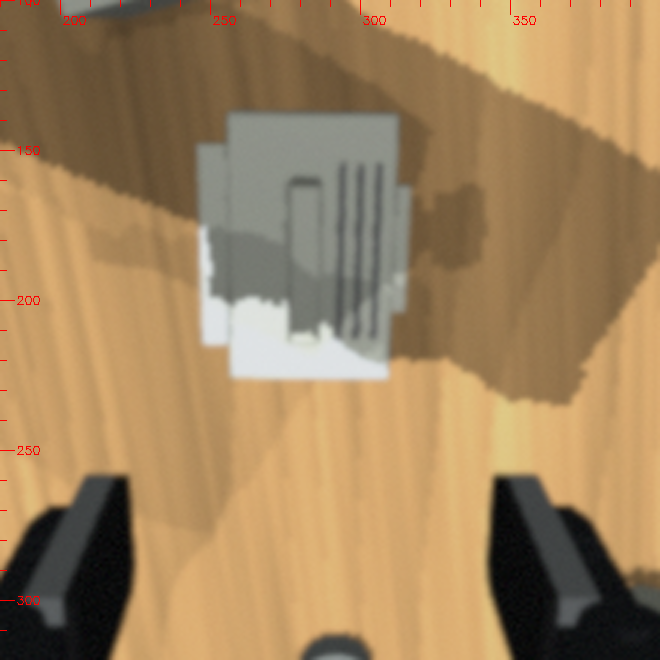

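```bash
cat > cov.py <<'E'
from h import *
def C(p,Q): # cover frame: plate-centre underside origin
    Q=np.atleast_2d(Q);c,s=np.cos(p[2]),np.sin(p[2]);z0=p[3] if len(p)>3 else 0
    return np.c_[p[0]+c*Q[:,0]-s*Q[:,1],p[1]+s*Q[:,0]+c*Q[:,1],Q[:,2]+z0]
def fitc(w,obs,z=False):
    uv=np.array([o[0] for o in obs]);Q=np.array([o[1] for o in obs])/1000.
    r=least_squares(lambda p:(w.proj(C(p,Q))-uv).ravel(),[.52,-.27,-.12]+([0] if z else []));return r
if __name__=="__main__":
    w=Ld("w17")
    o=[((256,137.3),(-28,46,9)),((312.7,137.3),(28,46,9)),((309.3,226),(28,-46,9)),((256.7,226),(-28,-46,9)),
     ((245.7,147.7),(-38,35,3.5)),((247.3,215.3),(-38,-35,3.5)),((317,162),(33,22,4)),((315,204.3),(33,-22,4))]
    for z in(False,True):
        r=fitc(w,o,z);print(r.x.round(4),r.fun.reshape(-1,2).round(1).tolist())
    p=r.x; print(w.proj(C(p,np.array([[-7,26,29],[3,26,29],[3,-26,29],[-7,-26,29]])/1000.)).round(1).tolist())
    p=fitc(w,o).x; rib=C(p,[[-.002,0,.019]])[0];print("rib",rib)
    go([rib[0],rib[1],.08],p[2]); go([rib[0],rib[1],.027],p[2])
E
python3 cov.py
```

```text
[ 0.5192 -0.2805 -0.1287] [[-0.8, -0.1], [0.6, 0.6], [0.3, 0.6], [-0.0, 0.1], [0.1, 0.2], [0.2, -0.8], [-0.2, -0.1], [-0.1, -0.7]]
[ 5.192e-01 -2.805e-01 -1.287e-01  2.000e-04] [[-0.8, -0.1], [0.6, 0.6], [0.3, 0.7], [-0.0, 0.1], [0.1, 0.2], [0.2, -0.8], [-0.2, -0.1], [-0.1, -0.6]]
[[276.5, 161.7], [287.3, 161.8], [286.5, 215.0], [276.2, 214.9]]
rib [ 0.51725985 -0.28029227  0.019     ]
t 16.67 p [ 0.5184 -0.2877  0.1853] a -0.1174 | shift xyz mm [105.3   7.2  -2. ] rotvec [0.0113 0.0002 0.    ] |d| 106
t 16.67 p [ 0.5184 -0.2877  0.1853] a -0.1174 | shift xyz mm [158.3   7.2  -2. ] rotvec [0.0113 0.0002 0.    ] |d| 159
```

Call:
drive_tool(
  increments=[
    {"rx":0.011,"ry":0,"rz":0,"x":30,"y":4,"z":-2,"fingers":45},
    {"rx":0.011,"ry":0,"rz":0,"x":65,"y":7,"z":-2,"fingers":35},
    {"rx":0.011,"ry":0,"rz":0,"x":95,"y":7,"z":-2,"fingers":30},
    {"rx":0.011,"ry":0,"rz":0,"x":115,"y":7,"z":-2,"fingers":30},
    {"rx":0.011,"ry":0,"rz":0,"x":125,"y":7,"z":-2,"fingers":30},
  ],
)

```text
t: 17.08
position: [0.5146, -0.2793, 0.056]
eef_rot: [0.047, 0.708, -0.044, 0.704]
contact_force: [-0.3, 0.0, -1.1]
finger_gap: 0.348
```

Call:
drive_tool(
  increments=[
    {"rx":0,"ry":0,"rz":0,"x":0,"y":0,"z":0,"fingers":30},
    {"rx":0,"ry":0,"rz":0,"x":0,"y":0,"z":0,"fingers":30},
    {"rx":0,"ry":0,"rz":0,"x":0,"y":0,"z":0,"fingers":30},
    {"rx":0,"ry":0,"rz":0,"x":0,"y":0,"z":0,"fingers":30},
    {"rx":0,"ry":0,"rz":0,"x":0,"y":0,"z":0,"fingers":30},
  ],
)

```text
t: 17.5
position: [0.518, -0.2823, 0.0625]
eef_rot: [0.045, 0.704, -0.047, 0.707]
contact_force: [0.2, -0.8, 0.7]
finger_gap: 0.351
```

Run:
```python
from h import *
w=Cam("wrist","w18.png"); crop(w,170,180,390,400,3,"w18g.png",1.0)
go([.5173,-.2803,.029],-.1287); print(w.proj(tcp()[1]))
```

```text
t 17.55 p [ 0.5177 -0.2821  0.0621] a -0.13 | shift xyz mm [33.1  1.8 -0.7] rotvec [-0.0013  0.0029  0.0015] |d| 33
[[284.50136891 287.24393803]]
```

View pics/w18g.png

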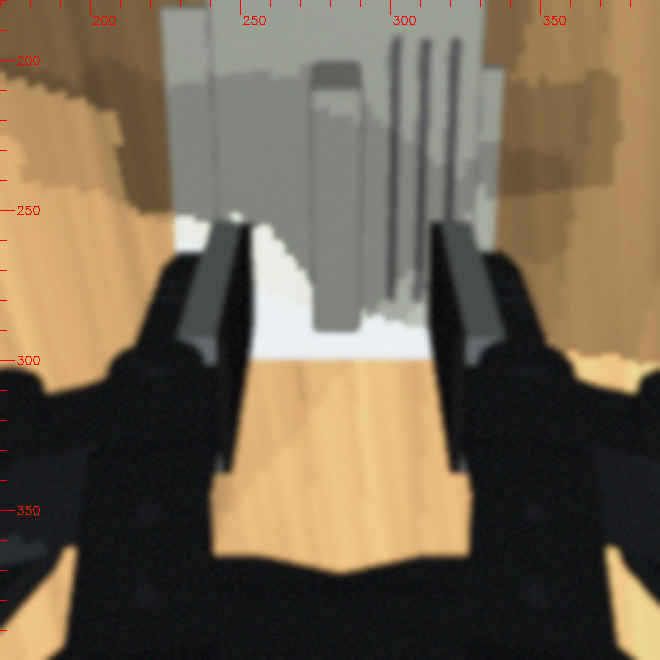

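Run:
```python
from h import *
w=Ld("w18"); P=w.onz((282.3,249.8),.029);print(P)
go([P[0],P[1],.029],-.1287)
```

```text
[ 0.51716911 -0.27864765  0.029     ]
t 17.55 p [ 0.5177 -0.2821  0.0621] a -0.13 | shift xyz mm [33.1  3.4 -1.1] rotvec [-0.0013  0.0029  0.0015] |d| 33
```

Call:
drive_tool(
  increments=[
    {"rx":0,"ry":0,"rz":0,"x":8,"y":2.5,"z":-1,"fingers":28},
    {"rx":0,"ry":0,"rz":0,"x":16,"y":2.5,"z":-1,"fingers":25},
    {"rx":0,"ry":0,"rz":0,"x":23,"y":2.5,"z":-1,"fingers":25},
    {"rx":0,"ry":0,"rz":0,"x":27,"y":2.5,"z":-1,"fingers":25},
    {"rx":0,"ry":0,"rz":0,"x":30,"y":2.5,"z":-1,"fingers":25},
  ],
)

```text
t: 17.97
position: [0.515, -0.278, 0.0285]
eef_rot: [0.046, 0.706, -0.045, 0.705]
contact_force: [-0.3, -0.5, 0.3]
finger_gap: 0.29
```

Call:
drive_tool(
  increments=[
    {"rx":0,"ry":0,"rz":0,"x":1,"y":0,"z":0,"fingers":25},
    {"rx":0,"ry":0,"rz":0,"x":3,"y":0,"z":0,"fingers":25},
    {"rx":0,"ry":0,"rz":0,"x":3,"y":0,"z":0,"fingers":25},
    {"rx":0,"ry":0,"rz":0,"x":3,"y":0,"z":0,"fingers":25},
    {"rx":0,"ry":0,"rz":0,"x":3,"y":0,"z":0,"fingers":25},
  ],
)

```text
t: 18.38
position: [0.5162, -0.2789, 0.0276]
eef_rot: [0.046, 0.705, -0.046, 0.706]
contact_force: [0.4, -0.1, -0.2]
finger_gap: 0.292
```

Run:
```python
from h import *
w=Cam("wrist","w19.png"); crop(w,170,180,390,400,3,"w19g.png",1.0)
go([.5173,-.2795,.029],-.1287); print(w.proj(tcp()[1]))
```

```text
t 18.43 p [ 0.5162 -0.2789  0.0277] a -0.13 | shift xyz mm [-1.3 -0.5  1.2] rotvec [-0.0013  0.0007  0.0004] |d| 2
[[285.05818064 287.99650406]]
```

View pics/w19g.png

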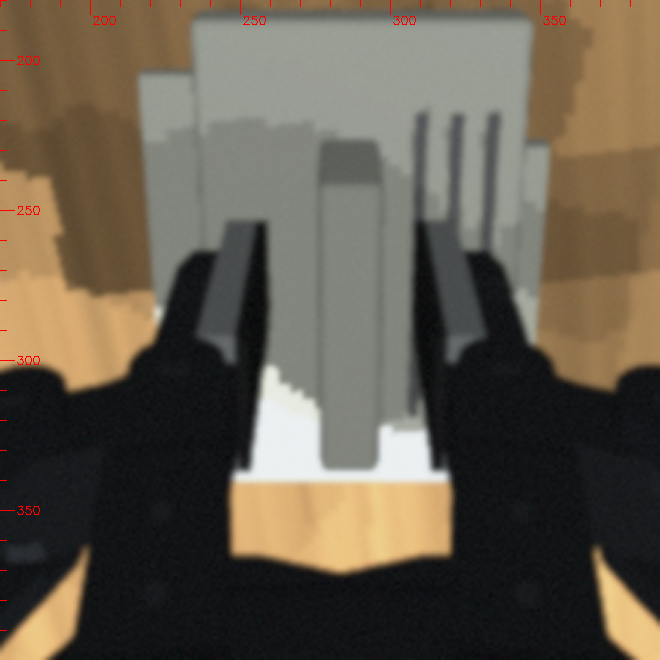

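Call:
drive_tool(
  increments=[
    {"rx":0,"ry":0,"rz":0,"x":-0.5,"y":0,"z":1.3,"fingers":22},
    {"rx":0,"ry":0,"rz":0,"x":-0.5,"y":0,"z":1.3,"fingers":18},
    {"rx":0,"ry":0,"rz":0,"x":-0.5,"y":0,"z":1.3,"fingers":10},
    {"rx":0,"ry":0,"rz":0,"x":-0.5,"y":0,"z":1.3,"fingers":4},
    {"rx":0,"ry":0,"rz":0,"x":-0.5,"y":0,"z":1.3,"fingers":4},
  ],
  force=60,
)

```text
t: 18.85
position: [0.5176, -0.2791, 0.0282]
eef_rot: [0.046, 0.705, -0.046, 0.706]
contact_force: [0.4, -0.1, 2.2]
finger_gap: 0.101
```

Call:
drive_tool(
  increments=[
    {"rx":0,"ry":0,"rz":0,"x":0,"y":0,"z":0,"fingers":4},
    {"rx":0,"ry":0,"rz":0,"x":0,"y":0,"z":0,"fingers":4},
    {"rx":0,"ry":0,"rz":0,"x":0,"y":0,"z":0,"fingers":4},
    {"rx":0,"ry":0,"rz":0,"x":0,"y":0,"z":0,"fingers":4},
    {"rx":0,"ry":0,"rz":0,"x":0,"y":0,"z":0,"fingers":4},
  ],
)

```text
t: 19.27
position: [0.5176, -0.2791, 0.0282]
eef_rot: [0.046, 0.705, -0.046, 0.706]
contact_force: [-0.4, -0.6, 3.4]
finger_gap: 0.099
```

Run:
```python
from h import *
w=Cam("wrist","w20.png"); crop(w,170,180,390,400,3,"w20g.png",1.0)
go([.5173,-.2795,.029],-.1287); print(w.proj(tcp()[1]))
```

```text
t 19.32 p [ 0.5176 -0.279   0.0282] a -0.13 | shift xyz mm [-0.8 -0.5 -0.2] rotvec [-0.0013  0.0008  0.0003] |d| 1
[[285.03406076 287.95231069]]
```

View pics/w20g.png

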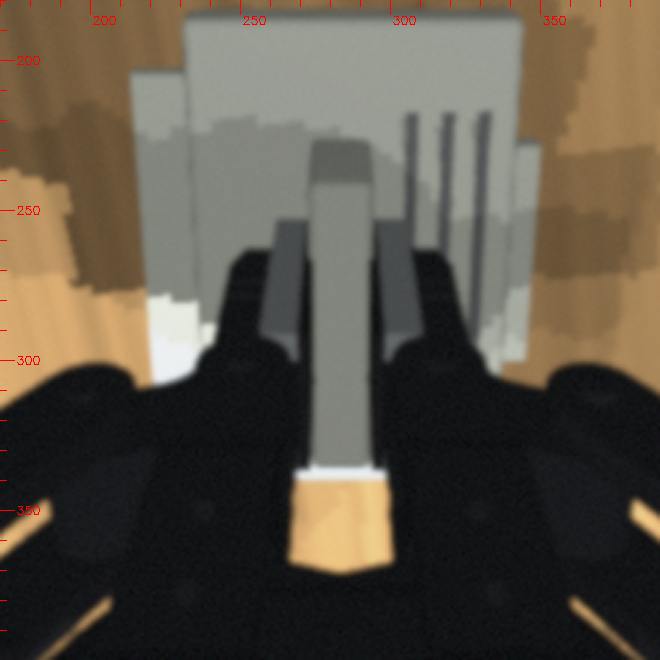

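Run:
```python
from cov import *
w=Ld("w20")
o=[((231.7,185.7),(-28,46,9)),((344,185.7),(28,46,9)),((350,228),(33,22,4)),((213.7,204),(-38,35,3.5)),((274.3,335.7),(-7,-26,29)),((294,335.7),(3,-26,29))]
r=fitc(w,o,True);print(r.x.round(4),r.fun.reshape(-1,2).round(1).tolist())
r=fitc(w,o);print(r.x.round(4),r.fun.reshape(-1,2).round(1).tolist())
p=np.r_[r.x,0]
s,tp,tr=tcp()
Rc=R.from_euler('z',p[2]); 
print("plate origin in tool frame mm",tr.inv().apply(np.array([p[0],p[1],0])-tp)*1000, "rel rot",(tr.inv()*Rc).as_matrix().round(3), "yaw diff",p[2]-(-.13))
```

```text
[ 0.5189 -0.2806 -0.129  -0.0007] [[-1.1, 0.4], [1.1, 0.2], [-0.1, -0.4], [0.5, 0.2], [-0.3, -0.2], [-0.0, -0.3]]
[ 0.5189 -0.2803 -0.129 ] [[-1.3, 0.1], [1.4, -0.0], [0.2, -0.4], [0.1, -0.0], [-0.3, 0.3], [0.0, 0.2]]
plate origin in tool frame mm [28.19786235 -1.06122229  1.47298146] rel rot [[ 0.001 -0.    -1.   ]
 [ 0.001  1.    -0.   ]
 [ 1.    -0.001  0.001]] yaw diff 0.001013182720535133
```

```bash
cat > cvt.py <<'E'
from h import *
SEAT=np.array([.6332,-.1000,.074]);YAW=.147;OFF=np.array([.0282,-.0010,.0018])
def tool(lx,lz,th,ly=0,seat=SEAT,yaw=YAW,off=OFF):
    """lip lower front edge at seat-frame (lx,ly,lz) m, tail-up th"""
    Rs=R.from_euler('z',yaw);Rc=Rs*R.from_euler('y',-th)
    O=seat+Rs.apply([lx,ly,lz])-Rc.apply([-.038,0,0])
    m=Rc.as_matrix();Rt=R.from_matrix(np.c_[-m[:,2],m[:,1],m[:,0]])
    return O-Rt.apply(off),Rt
def gt(*a,**k):
    P,Rt=tool(*a,**k);go(P,Rt=Rt);return P
E
python3 - <<'E'
from cvt import *
gt(-.022,.06,0);print(gt(-.022,.06,.25))
E
```

```text
t 19.32 p [ 0.5176 -0.279   0.0282] a -0.13 | shift xyz mm [-134.   197.3  105. ] rotvec [-0.277   0.0008  0.0004] |d| 261
t 19.32 p [ 0.5176 -0.279   0.0282] a -0.13 | shift xyz mm [-142.1  195.1   97.2] rotvec [-0.2755 -0.2476  0.0351] |d| 260
[ 0.6390856  -0.09811763  0.17027935]
```

Call:
drive_tool(
  increments=[
    {"rx":0,"ry":0,"rz":0,"x":-15,"y":0,"z":0,"fingers":4},
    {"rx":0,"ry":0,"rz":0,"x":-45,"y":0,"z":0,"fingers":4},
    {"rx":0,"ry":0,"rz":0,"x":-80,"y":0,"z":0,"fingers":4},
    {"rx":0,"ry":0,"rz":0,"x":-115,"y":0,"z":5,"fingers":4},
    {"rx":-0.05,"ry":0,"rz":0,"x":-145,"y":15,"z":12,"fingers":4},
  ],
)

```text
t: 19.73
position: [0.5301, -0.2674, 0.1737]
eef_rot: [0.029, 0.707, -0.03, 0.706]
contact_force: [1.3, -0.8, -0.1]
finger_gap: 0.102
```

Call:
drive_tool(
  increments=[
    {"rx":-0.05,"ry":0,"rz":0,"x":-10,"y":28,"z":15,"fingers":4},
    {"rx":-0.1,"ry":0,"rz":0,"x":-15,"y":62,"z":32,"fingers":4},
    {"rx":-0.15,"ry":0,"rz":0,"x":-15,"y":97,"z":49,"fingers":4},
    {"rx":-0.2,"ry":0,"rz":0,"x":-15,"y":130,"z":65,"fingers":4},
    {"rx":-0.22,"ry":0,"rz":0,"x":-15,"y":155,"z":77,"fingers":4},
  ],
)

```text
t: 20.15
position: [0.6208, -0.1144, 0.1867]
eef_rot: [-0.05, 0.706, 0.051, 0.705]
contact_force: [-0.4, 0.1, -1.2]
finger_gap: 0.102
```

Run:
```python
from cvt import *
gt(-.022,.06,.25)
```

```text
t 20.15 p [ 0.6208 -0.1144  0.1867] a 0.1434 | shift xyz mm [16.4 13.5 20.4] rotvec [-0.0038 -0.2511 -0.001 ] |d| 29
```

Call:
drive_tool(
  increments=[
    {"rx":-0.002,"ry":-0.06,"rz":0,"x":4,"y":6,"z":8,"fingers":4},
    {"rx":-0.003,"ry":-0.12,"rz":0,"x":8,"y":10,"z":15,"fingers":4},
    {"rx":-0.003,"ry":-0.18,"rz":0,"x":12,"y":13,"z":20,"fingers":4},
    {"rx":-0.003,"ry":-0.24,"rz":0,"x":16,"y":13.5,"z":20,"fingers":4},
    {"rx":-0.003,"ry":-0.25,"rz":0,"x":16,"y":13.5,"z":20,"fingers":4},
  ],
)

```text
t: 20.57
position: [0.634, -0.0997, 0.1668]
eef_rot: [-0.043, 0.615, 0.057, 0.786]
contact_force: [-0.7, 0.8, -0.9]
finger_gap: 0.096
```

Call:
drive_tool(
  increments=[
    {"rx":0,"ry":0,"rz":0,"x":0,"y":0,"z":0,"fingers":4},
    {"rx":0,"ry":0,"rz":0,"x":0,"y":0,"z":0,"fingers":4},
    {"rx":0,"ry":0,"rz":0,"x":0,"y":0,"z":0,"fingers":4},
    {"rx":0,"ry":0,"rz":0,"x":0,"y":0,"z":0,"fingers":4},
    {"rx":0,"ry":0,"rz":0,"x":0,"y":0,"z":0,"fingers":4},
  ],
)

```text
t: 20.98
position: [0.6391, -0.1014, 0.1726]
eef_rot: [-0.044, 0.611, 0.056, 0.788]
contact_force: [-0.5, 0.8, -0.7]
finger_gap: 0.105
```

Run:
```python
from cvt import *
w=Cam("wrist","w21.png"); crop(w,130,100,430,400,2,"w21g.png",1.0)
s=Cam("scene","s21.png"); crop(s,190,110,310,250,5,"s21g.png",1.2)
gt(-.022,.06,.25)
```

```text
t 21.08 p [ 0.6388 -0.1013  0.1722] a 0.1431 | shift xyz mm [2.1 3.1 0.2] rotvec [-0.0038  0.0005  0.0017] |d| 4
```

View pics/w21g.png

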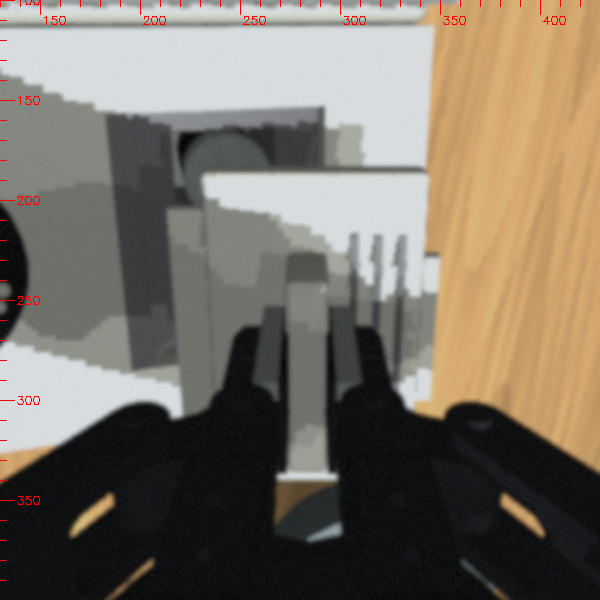

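View pics/s21g.png

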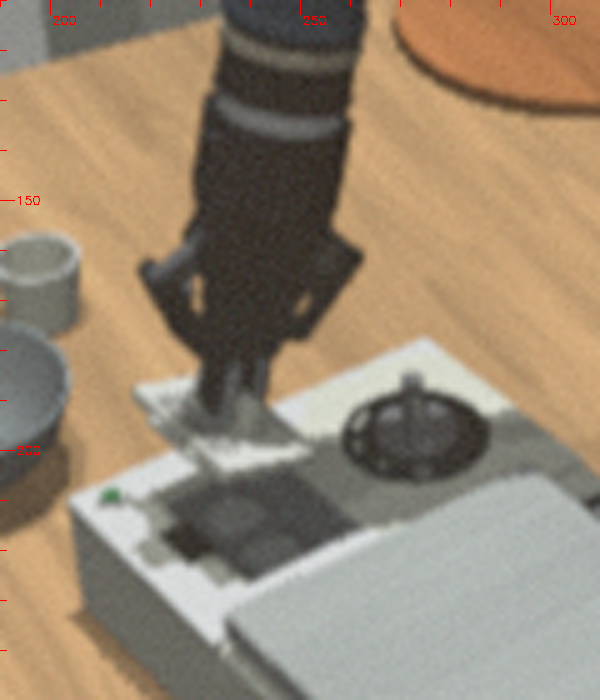

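Run:
```python
from fit import *
from cvt import *
w=Ld("w21")
obs=[((183.5,157),(-40.7,48,10)),((196,285.5),(-40.7,-48,10)),((291.5,153.5),(35,48,10))]
uv=np.array([o[0] for o in obs]);Q=np.array([o[1] for o in obs])/1000.
for f in (0,1):
    r=least_squares(lambda p:(w.proj(S([p[0],p[1],p[2] if f else .147],Q))-uv).ravel(),[.633,-.1,.147]);print(r.x.round(4),r.fun.reshape(-1,2).round(1).tolist())
# cover as seen: check with OFF
s,p,r=tcp()
M=lambda q:p+r.apply(OFF+np.array([-q[2],q[1],q[0]])/1000.)
for q,uv in [((-28,46,9),(232.5,187)),((28,46,9),(344,187)),((-38,35,3.5),(213.5,204)),((-7,-26,29),(273.5,336)),((3,-26,29),(294,336))]: print(w.proj(M(q))[0].round(1),uv)
```

```text
[ 0.634  -0.1001  0.147 ] [[-1.5, 0.7], [-0.2, -0.0], [1.9, -0.5]]
[ 0.634  -0.1001  0.1454] [[-1.4, 0.6], [-0.3, -0.1], [2.0, -0.4]]
[229.4 185.4] (232.5, 187)
[344.1 185.4] (344, 187)
[212.9 203.5] (213.5, 204)
[272.7 335.2] (273.5, 336)
[292.7 335.2] (294, 336)
```

Run:
```python
from cvt import *
gt(-.024,.020,.25);gt(-.025,.004,.25)
```

```text
t 21.08 p [ 0.6388 -0.1013  0.1722] a 0.1431 | shift xyz mm [ 40.3   3.1 -11.6] rotvec [-0.0038  0.0005  0.0017] |d| 42
t 21.08 p [ 0.6388 -0.1013  0.1722] a 0.1431 | shift xyz mm [ 55.6   3.1 -16.6] rotvec [-0.0038  0.0005  0.0017] |d| 58
```

Call:
drive_tool(
  increments=[
    {"rx":-0.004,"ry":0,"rz":0,"x":10,"y":3,"z":-3,"fingers":4},
    {"rx":-0.004,"ry":0,"rz":0,"x":22,"y":3,"z":-6,"fingers":4},
    {"rx":-0.004,"ry":0,"rz":0,"x":32,"y":3,"z":-9,"fingers":4},
    {"rx":-0.004,"ry":0,"rz":0,"x":38,"y":3,"z":-11,"fingers":4},
    {"rx":-0.004,"ry":0,"rz":0,"x":40,"y":3,"z":-11.6,"fingers":4},
  ],
)

```text
t: 21.5
position: [0.6343, -0.0977, 0.1264]
eef_rot: [-0.045, 0.614, 0.058, 0.786]
contact_force: [-0.5, 0.1, -1.1]
finger_gap: 0.1
```

Call:
drive_tool(
  increments=[
    {"rx":0,"ry":0,"rz":0,"x":0,"y":0,"z":0,"fingers":4},
    {"rx":0,"ry":0,"rz":0,"x":0,"y":0,"z":0,"fingers":4},
    {"rx":0,"ry":0,"rz":0,"x":0,"y":0,"z":0,"fingers":4},
    {"rx":0,"ry":0,"rz":0,"x":0,"y":0,"z":0,"fingers":4},
    {"rx":0,"ry":0,"rz":0,"x":0,"y":0,"z":0,"fingers":4},
  ],
)

```text
t: 21.92
position: [0.6369, -0.0985, 0.1311]
eef_rot: [-0.046, 0.611, 0.057, 0.788]
contact_force: [-0.2, -0.0, -0.8]
finger_gap: 0.097
```

Run:
```python
from cvt import *
w=Cam("wrist","w22.png"); crop(w,130,150,380,400,3,"w22g.png",1.2)
s=Cam("scene","s22.png"); crop(s,190,130,290,250,6,"s22g.png",1.2)
gt(-.025,.004,.25)
```

```text
t 22.02 p [ 0.6367 -0.0984  0.1308] a 0.1472 | shift xyz mm [15.8  0.  -4.7] rotvec [0.0002 0.0009 0.0018] |d| 16
```

View pics/w22g.png

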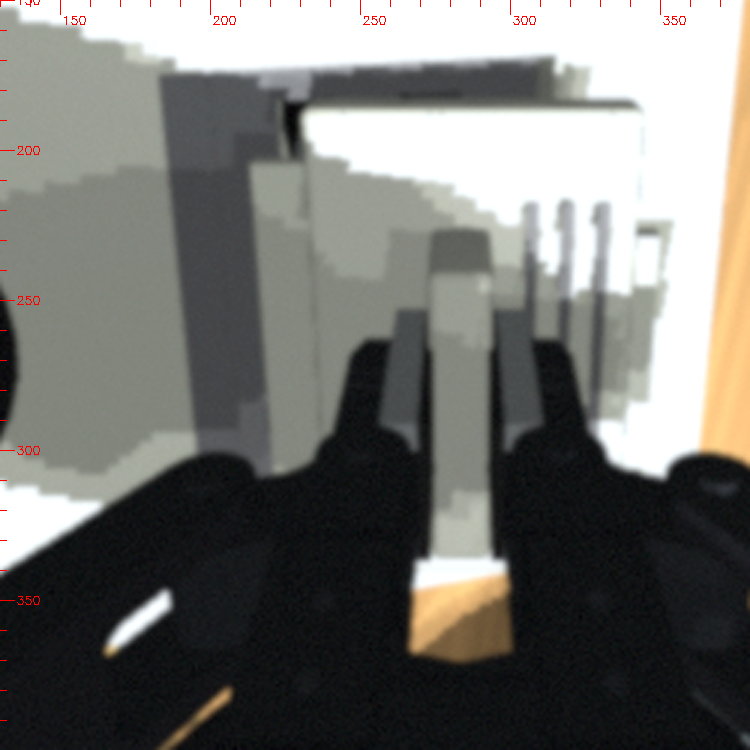

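View pics/s22g.png

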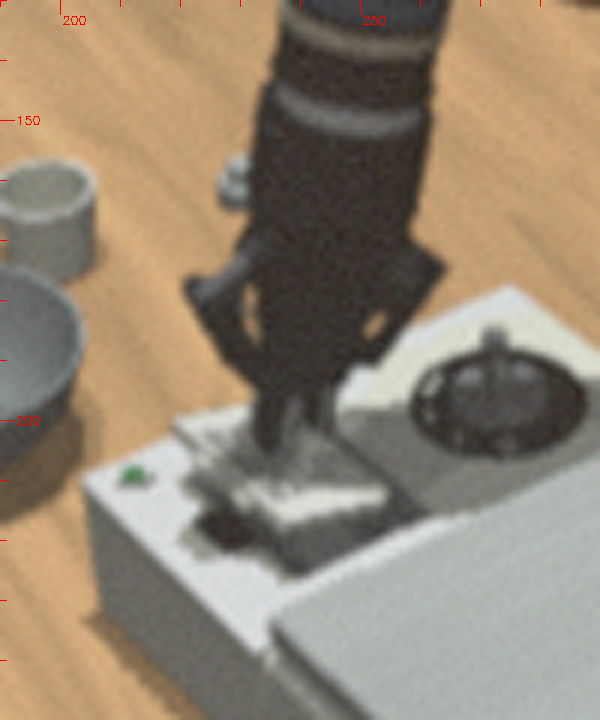

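Run:
```python
from fit import *
from cvt import *
w=Ld("w22")
obs=[((183.5,175),(-40.7,48,10)),((314.3,169.2),(35,48,10))]
uv=np.array([o[0] for o in obs]);Q=np.array([o[1] for o in obs])/1000.
r=least_squares(lambda p:(w.proj(S([p[0],p[1],.147],Q))-uv).ravel(),[.633,-.1]);print(r.x.round(4),r.fun.reshape(-1,2).round(1).tolist())
seat=np.array([*r.x,.074])
s,p,rr=tcp()
M=lambda q:p+rr.apply(OFF+np.array([-q[2],q[1],q[0]])/1000.)
for q,uv in [((-28,46,9),(231.3,186)),((28,46,9),(342.5,186)),((-38,35,3.5),(213.5,204)),((-7,-26,29),(274,335.5)),((3,-26,29),(294,335.5))]: print(w.proj(M(q))[0].round(1),uv)
print("lip in seat", R.from_euler('z',-.147).apply(M((-38,0,0))-seat)*1000)
```

```text
[ 0.6339 -0.1002] [[-1.4, 0.6], [1.7, -0.5]]
[229.7 185.7] (231.3, 186)
[344.4 185.7] (342.5, 186)
[213.2 203.8] (213.5, 204)
[273.  335.5] (274, 335.5)
[293.  335.4] (294, 335.5)
lip in seat [-25.06234702   0.31840722  20.45924665]
```

Call:
drive_tool(
  increments=[
    {"rx":0,"ry":0,"rz":0,"x":4,"y":0,"z":-1,"fingers":4},
    {"rx":0,"ry":0,"rz":0,"x":8,"y":0,"z":-2,"fingers":4},
    {"rx":0,"ry":0,"rz":0,"x":12,"y":0,"z":-3,"fingers":4},
    {"rx":0,"ry":0,"rz":0,"x":15,"y":0,"z":-3.8,"fingers":4},
    {"rx":0,"ry":0,"rz":0,"x":16.5,"y":0,"z":-4.2,"fingers":4},
  ],
)

```text
t: 22.43
position: [0.6357, -0.0981, 0.1117]
eef_rot: [-0.045, 0.612, 0.058, 0.787]
contact_force: [-0.5, 0.5, -1.5]
finger_gap: 0.101
```

Call:
drive_tool(
  increments=[
    {"rx":0,"ry":0,"rz":0,"x":0,"y":0,"z":0,"fingers":4},
    {"rx":0,"ry":0,"rz":0,"x":0,"y":0,"z":0,"fingers":4},
    {"rx":0,"ry":0,"rz":0,"x":0,"y":0,"z":0,"fingers":4},
    {"rx":0,"ry":0,"rz":0,"x":0,"y":0,"z":0,"fingers":4},
    {"rx":0,"ry":0,"rz":0,"x":0,"y":0,"z":0,"fingers":4},
  ],
)

```text
t: 22.85
position: [0.6366, -0.0984, 0.1135]
eef_rot: [-0.046, 0.612, 0.057, 0.788]
contact_force: [0.2, 0.3, -1.2]
finger_gap: 0.103
```

Call:
drive_tool(
  increments=[
    {"rx":0,"ry":0,"rz":0,"x":0.5,"y":0,"z":-0.1,"fingers":4},
    {"rx":0,"ry":0,"rz":0,"x":1,"y":0,"z":-0.2,"fingers":4},
    {"rx":0,"ry":0,"rz":0,"x":1.5,"y":0,"z":-0.4,"fingers":4},
    {"rx":0,"ry":0,"rz":0,"x":2,"y":0,"z":-0.5,"fingers":4},
    {"rx":0,"ry":0,"rz":0,"x":2,"y":0,"z":-0.5,"fingers":4},
  ],
)

```text
t: 23.27
position: [0.6363, -0.0983, 0.1108]
eef_rot: [-0.046, 0.612, 0.058, 0.788]
contact_force: [0.2, -0.3, -0.0]
finger_gap: 0.098
```

```bash
cat >> cvt.py <<'E'
def lip(seat=np.array([.6339,-.1002,.074])):
    s,p,rr=tcp();M=lambda q:p+rr.apply(OFF+np.array([-q[2],q[1],q[0]])/1000.)
    u=-rr.as_matrix()[:,0]
    print("t",round(s['t'],2),"lip(mm)",(R.from_euler('z',-YAW).apply(M((-38,0,0))-seat)*1000).round(2),"tail up(mm)",(M((33,0,4))[2]*1000-74).round(1),"tilt",np.arccos(u[2]).round(4),"F",np.round(s['contact_force'],1),"T",np.round(s['torque'],2),'gap',round(s['finger_gap'],3))
E
python3 -c "
from cvt import *
lip()"
```

```text
t 23.27 lip(mm) [-25.46   0.52   0.51] tail up(mm) 21.9 tilt 0.2497 F [ 0.2 -0.3 -0. ] T [-0.05  0.24 -0.  ] gap 0.098
```

Call:
drive_tool(
  increments=[
    {"rx":0,"ry":0,"rz":0,"x":0.3,"y":0,"z":-0.1,"fingers":4},
    {"rx":0,"ry":0,"rz":0,"x":0.6,"y":0,"z":-0.1,"fingers":4},
    {"rx":0,"ry":0,"rz":0,"x":0.8,"y":0,"z":-0.2,"fingers":4},
    {"rx":0,"ry":0,"rz":0,"x":1,"y":0,"z":-0.2,"fingers":4},
    {"rx":0,"ry":0,"rz":0,"x":1,"y":0,"z":-0.2,"fingers":4},
  ],
)

```text
t: 23.68
position: [0.6365, -0.0983, 0.1102]
eef_rot: [-0.046, 0.612, 0.058, 0.788]
contact_force: [0.6, -1.1, 0.1]
finger_gap: 0.099
```

```bash
python3 -c "
from cvt import *
lip()"
```

```text
t 23.68 lip(mm) [-25.25   0.45  -0.13] tail up(mm) 21.3 tilt 0.2501 F [ 0.6 -1.1  0.1] T [-0.01  0.32  0.02] gap 0.099
```

Call:
drive_tool(
  increments=[
    {"rx":0,"ry":0,"rz":0,"x":0.3,"y":0,"z":-0.1,"fingers":4},
    {"rx":0,"ry":0,"rz":0,"x":0.6,"y":0,"z":-0.1,"fingers":4},
    {"rx":0,"ry":0,"rz":0,"x":0.8,"y":0,"z":-0.2,"fingers":4},
    {"rx":0,"ry":0,"rz":0,"x":1,"y":0,"z":-0.2,"fingers":4},
    {"rx":0,"ry":0,"rz":0,"x":1,"y":0,"z":-0.2,"fingers":4},
  ],
)

```text
t: 24.1
position: [0.6367, -0.0983, 0.1099]
eef_rot: [-0.046, 0.611, 0.057, 0.788]
contact_force: [-3.1, 0.4, 4.8]
finger_gap: 0.104
```

```bash
python3 -c "
from cvt import *
lip()"
```

```text
t 24.1 lip(mm) [-25.02   0.4   -0.4 ] tail up(mm) 21.1 tilt 0.2508 F [-3.1  0.4  4.8] T [0.13 0.78 0.01] gap 0.104
```

Call:
drive_tool(
  increments=[
    {"rx":0,"ry":0,"rz":0,"x":-1.2,"y":-0.3,"z":0.3,"fingers":4},
    {"rx":0,"ry":0,"rz":0,"x":-1.7,"y":-0.3,"z":-1.7,"fingers":4},
    {"rx":0,"ry":0,"rz":0,"x":-2.2,"y":-0.3,"z":-3.7,"fingers":4},
    {"rx":0,"ry":0,"rz":0,"x":-2.6,"y":-0.3,"z":-5.5,"fingers":4},
    {"rx":0,"ry":0,"rz":0,"x":-2.9,"y":-0.3,"z":-6.7,"fingers":4},
  ],
)

```text
t: 24.52
position: [0.6295, -0.0998, 0.1101]
eef_rot: [-0.046, 0.612, 0.057, 0.788]
contact_force: [0.5, 0.8, 0.5]
finger_gap: 0.098
```

```bash
python3 -c "
from cvt import *
lip()"
```

```text
t 24.52 lip(mm) [-32.37   0.04  -0.17] tail up(mm) 21.3 tilt 0.2506 F [0.5 0.8 0.5] T [-0.02  0.03 -0.02] gap 0.098
```

Lip past the rim edge without force. Continue 3.5 mm.

Call:
drive_tool(
  increments=[
    {"rx":0,"ry":0,"rz":0,"x":-0.3,"y":0,"z":-1,"fingers":4},
    {"rx":0,"ry":0,"rz":0,"x":-0.5,"y":0,"z":-2,"fingers":4},
    {"rx":0,"ry":0,"rz":0,"x":-0.7,"y":0,"z":-3,"fingers":4},
    {"rx":0,"ry":0,"rz":0,"x":-0.9,"y":0,"z":-3.6,"fingers":4},
    {"rx":0,"ry":0,"rz":0,"x":-0.9,"y":0,"z":-3.6,"fingers":4},
  ],
)

```text
t: 24.93
position: [0.6256, -0.1002, 0.1101]
eef_rot: [-0.046, 0.612, 0.057, 0.788]
contact_force: [0.7, 0.2, 1.4]
finger_gap: 0.097
```

Run:
```python
from cvt import *
lip()
w=Cam("wrist","w23.png"); crop(w,150,150,370,370,3,"w23g.png",1.0)
s=Cam("scene","s23.png"); crop(s,190,150,290,250,6,"s23g.png",1.2)
lip()
```

```text
t 24.93 lip(mm) [-36.31   0.16  -0.14] tail up(mm) 21.3 tilt 0.2499 F [0.7 0.2 1.4] T [-0.03  0.08 -0.04] gap 0.097
t 25.03 lip(mm) [-36.31   0.14  -0.16] tail up(mm) 21.3 tilt 0.2497 F [-0.3 -0.5  1.8] T [-0.03  0.14 -0.01] gap 0.1
```

View pics/w23g.png

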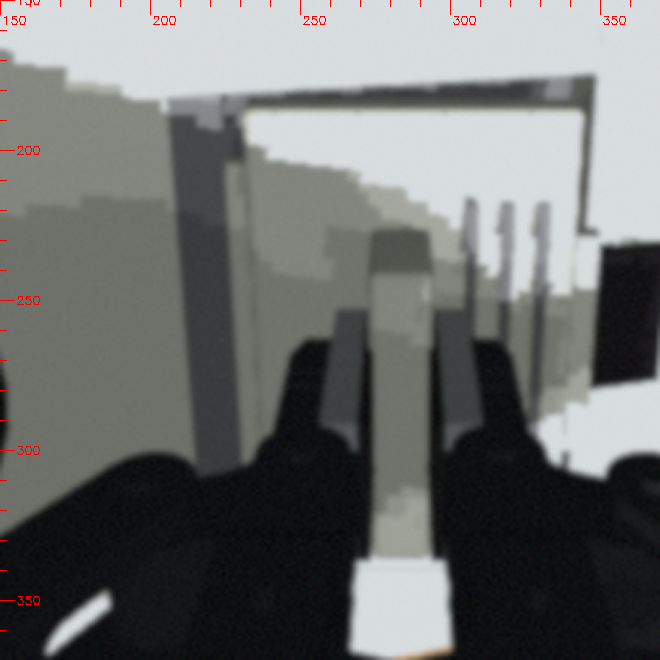

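View pics/s23g.png

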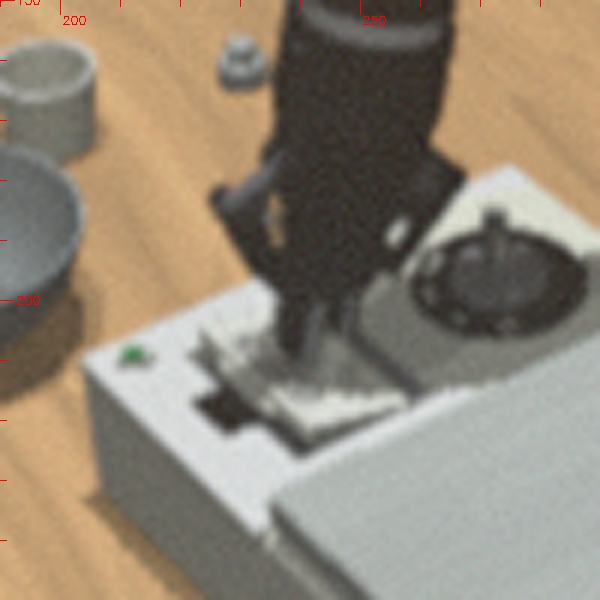

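Run:
```python
from cvt import *
k=dict(seat=np.array([.6339,-.1002,.074]))
for th,lx in((.2,-.0365),(.15,-.0367),(.1,-.037),(.06,-.0373),(.0,-.0378)): gt(lx,.0002,th,**k)
```

```text
t 25.03 p [ 0.6256 -0.1002  0.1101] a 0.1471 | shift xyz mm [ 1.4 -0.2  1.3] rotvec [0.0001 0.0497 0.0014] |d| 2
t 25.03 p [ 0.6256 -0.1002  0.1101] a 0.1471 | shift xyz mm [ 3.3 -0.2  2.3] rotvec [0.     0.0997 0.0014] |d| 4
t 25.03 p [ 0.6256 -0.1002  0.1101] a 0.1471 | shift xyz mm [ 5.2 -0.2  3.2] rotvec [-0.      0.1497  0.0014] |d| 6
t 25.03 p [ 0.6256 -0.1002  0.1101] a 0.1471 | shift xyz mm [ 6.7 -0.2  3.8] rotvec [-0.      0.1897  0.0014] |d| 8
t 25.03 p [ 0.6256 -0.1002  0.1101] a 0.1471 | shift xyz mm [ 9.1 -0.2  4.5] rotvec [-1.000e-04  2.497e-01  1.400e-03] |d| 10
```

Call:
drive_tool(
  increments=[
    {"rx":0,"ry":0.025,"rz":0,"x":0.7,"y":0,"z":0.6,"fingers":4},
    {"rx":0,"ry":0.05,"rz":0,"x":1.4,"y":0,"z":1.3,"fingers":4},
    {"rx":0,"ry":0.075,"rz":0,"x":2.3,"y":0,"z":1.8,"fingers":4},
    {"rx":0,"ry":0.1,"rz":0,"x":3.3,"y":0,"z":2.3,"fingers":4},
    {"rx":0,"ry":0.1,"rz":0,"x":3.3,"y":0,"z":2.3,"fingers":4},
  ],
)

```text
t: 25.45
position: [0.6288, -0.0997, 0.1074]
eef_rot: [-0.049, 0.651, 0.055, 0.755]
contact_force: [-1.5, 0.1, 2.5]
finger_gap: 0.098
```

Run:
```python
from cvt import *
lip()
k=dict(seat=np.array([.6339,-.1002,.074]))
for th,lx in((.1,-.037),(.06,-.0373),(.0,-.0378)): gt(lx,.0002,th,**k)
```

```text
t 25.45 lip(mm) [-36.6    0.14   0.14] tail up(mm) 14.6 tilt 0.1482 F [-1.5  0.1  2.5] T [-0.05  0.38 -0.  ] gap 0.098
t 25.45 p [ 0.6288 -0.0997  0.1074] a 0.1473 | shift xyz mm [ 1.7 -0.2  0.9] rotvec [0.0003 0.0481 0.0014] |d| 2
t 25.45 p [ 0.6288 -0.0997  0.1074] a 0.1473 | shift xyz mm [ 3.1 -0.2  1.7] rotvec [0.0003 0.0881 0.0014] |d| 4
t 25.45 p [ 0.6288 -0.0997  0.1074] a 0.1473 | shift xyz mm [ 5.4 -0.2  2.6] rotvec [0.0002 0.1481 0.0014] |d| 6
```

Call:
drive_tool(
  increments=[
    {"rx":0,"ry":0.025,"rz":0,"x":0.8,"y":0,"z":0.5,"fingers":4},
    {"rx":0,"ry":0.05,"rz":0,"x":1.7,"y":0,"z":0.9,"fingers":4},
    {"rx":0,"ry":0.07,"rz":0,"x":2.4,"y":0,"z":1.3,"fingers":4},
    {"rx":0,"ry":0.09,"rz":0,"x":3.1,"y":0,"z":1.7,"fingers":4},
    {"rx":0,"ry":0.09,"rz":0,"x":3.1,"y":0,"z":1.7,"fingers":4},
  ],
)

```text
t: 25.87
position: [0.6309, -0.0997, 0.1054]
eef_rot: [-0.051, 0.684, 0.053, 0.726]
contact_force: [-3.5, -0.0, 5.5]
finger_gap: 0.099
```

Run:
```python
from cvt import *
lip()
w=Cam("wrist","w24.png"); crop(w,150,150,370,370,3,"w24g.png",1.0)
k=dict(seat=np.array([.6339,-.1002,.074]))
for th,lx in((.03,-.0376),(.0,-.0378)): gt(lx,.0002,th,**k)
```

```text
t 25.87 lip(mm) [-37.36  -0.11   1.13] tail up(mm) 9.3 tilt 0.0593 F [-3.5 -0.   5.5] T [-0.07  0.54 -0.02] gap 0.099
t 25.92 p [ 0.6307 -0.0997  0.1054] a 0.1468 | shift xyz mm [2.  0.  0.7] rotvec [-0.0002  0.0294  0.002 ] |d| 2
t 25.92 p [ 0.6307 -0.0997  0.1054] a 0.1468 | shift xyz mm [3.1 0.  1.3] rotvec [-0.0002  0.0594  0.002 ] |d| 3
```

View pics/w24g.png

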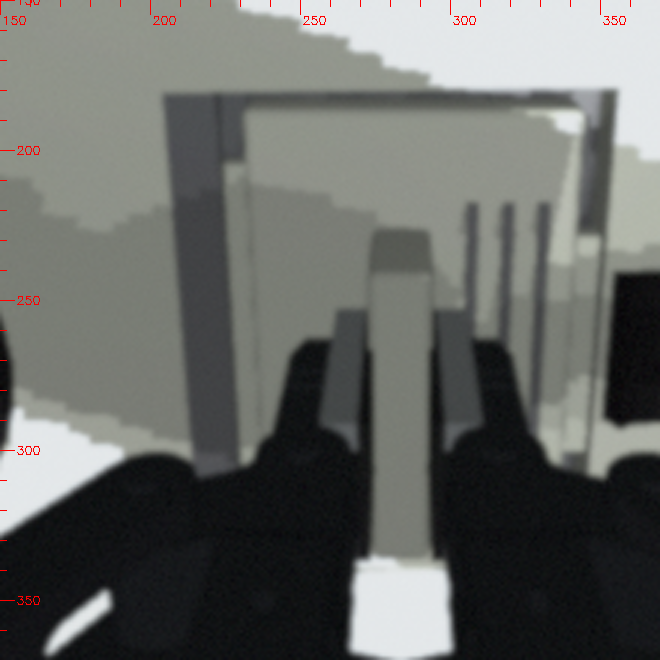

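Call:
drive_tool(
  increments=[
    {"rx":0,"ry":0.015,"rz":0,"x":0.8,"y":0,"z":0.3,"fingers":4},
    {"rx":0,"ry":0.03,"rz":0,"x":1.8,"y":0,"z":0.6,"fingers":4},
    {"rx":0,"ry":0.045,"rz":0,"x":2.6,"y":0,"z":0.9,"fingers":4},
    {"rx":0,"ry":0.06,"rz":0,"x":3.3,"y":0,"z":1.1,"fingers":4},
    {"rx":0,"ry":0.06,"rz":0,"x":3.3,"y":0,"z":1.1,"fingers":4},
  ],
)

```text
t: 26.33
position: [0.6313, -0.0995, 0.1022]
eef_rot: [-0.053, 0.706, 0.051, 0.704]
contact_force: [-6.8, -1.1, 8.6]
finger_gap: 0.102
```

Run:
```python
from cvt import *
lip()
w=Cam("wrist","w25.png"); crop(w,150,150,370,370,3,"w25g.png",1.0)
k=dict(seat=np.array([.6339,-.1002,.074]))
for th,lx in((.0,-.0378),): gt(lx,.0002,th,**k)
```

```text
t 26.33 lip(mm) [-3.882e+01  2.000e-02  1.200e-01] tail up(mm) 3.9 tilt 0.004 F [-6.8 -1.1  8.6] T [-0.1   1.25 -0.04] gap 0.102
t 26.38 p [ 0.6312 -0.0995  0.1022] a 0.1467 | shift xyz mm [-0.2 -0.1  0.9] rotvec [-0.0003 -0.0032  0.0018] |d| 1
```

View pics/w25g.png

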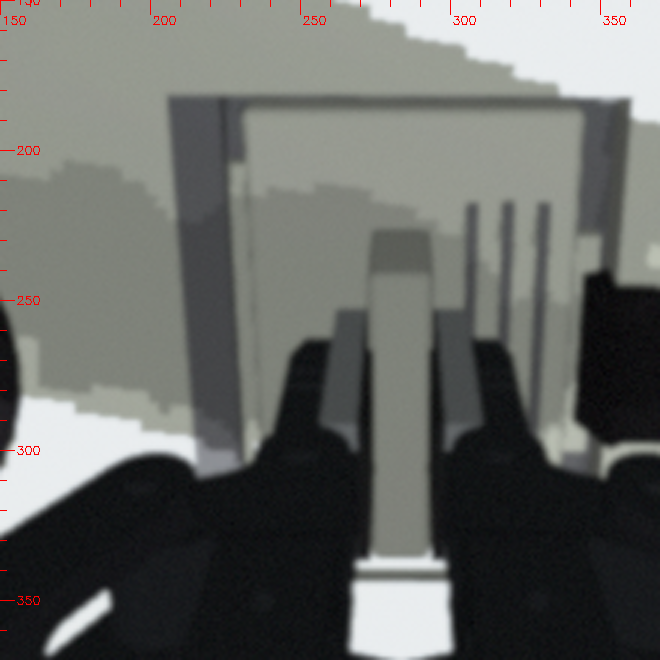

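Call:
drive_tool(
  increments=[
    {"rx":0,"ry":0.005,"rz":0,"x":0.5,"y":0,"z":0.2,"fingers":4},
    {"rx":0,"ry":0.01,"rz":0,"x":1,"y":0,"z":0.5,"fingers":4},
    {"rx":0,"ry":0.01,"rz":0,"x":1,"y":0,"z":0.8,"fingers":4},
    {"rx":0,"ry":0.01,"rz":0,"x":1,"y":0,"z":0.8,"fingers":4},
    {"rx":0,"ry":0.01,"rz":0,"x":1,"y":0,"z":0.8,"fingers":4},
  ],
)

```text
t: 26.8
position: [0.6315, -0.0995, 0.1024]
eef_rot: [-0.053, 0.71, 0.051, 0.701]
contact_force: [-8.3, 0.4, 12.5]
finger_gap: 0.101
```

Run:
```python
from cvt import *
lip()
```

```text
t 26.8 lip(mm) [-38.86   0.     0.67] tail up(mm) 3.7 tilt 0.0133 F [-8.3  0.4 12.5] T [-0.07  1.61 -0.02] gap 0.101
```

Call:
drive_tool(
  increments=[
    {"rx":0,"ry":-0.01,"rz":0,"x":-1.3,"y":0,"z":-0.5,"fingers":4},
    {"rx":0,"ry":-0.012,"rz":0,"x":-1.3,"y":0,"z":-0.5,"fingers":15},
    {"rx":0,"ry":-0.012,"rz":0,"x":-1.3,"y":0,"z":-0.5,"fingers":25},
    {"rx":0,"ry":-0.012,"rz":0,"x":-1.3,"y":0,"z":-0.5,"fingers":30},
    {"rx":0,"ry":-0.012,"rz":0,"x":-1.3,"y":0,"z":-0.5,"fingers":30},
  ],
)

```text
t: 27.22
position: [0.6327, -0.099, 0.101]
eef_rot: [-0.052, 0.705, 0.052, 0.706]
contact_force: [-0.4, 0.2, 0.6]
finger_gap: 0.35
```

Call:
drive_tool(
  increments=[
    {"rx":0,"ry":0,"rz":0,"x":-15,"y":0,"z":0,"fingers":30},
    {"rx":0,"ry":0,"rz":0,"x":-35,"y":-5,"z":0,"fingers":30},
    {"rx":0,"ry":0,"rz":0,"x":-60,"y":-20,"z":0,"fingers":30},
    {"rx":0,"ry":0,"rz":0,"x":-80,"y":-35,"z":0,"fingers":30},
    {"rx":0,"ry":0,"rz":0,"x":-90,"y":-50,"z":0,"fingers":30},
  ],
)

```text
t: 27.63
position: [0.6412, -0.1491, 0.1952]
eef_rot: [-0.053, 0.703, 0.051, 0.708]
contact_force: [0.5, -0.2, 0.6]
finger_gap: 0.351
```

Call:
drive_tool(
  increments=[
    {"rx":0,"ry":0,"rz":0,"x":0,"y":-15,"z":0,"fingers":30},
    {"rx":0,"ry":0,"rz":0,"x":0,"y":-20,"z":0,"fingers":30},
    {"rx":0,"ry":0,"rz":0,"x":0,"y":-20,"z":0,"fingers":30},
    {"rx":0,"ry":0,"rz":0,"x":0,"y":-20,"z":0,"fingers":30},
    {"rx":0,"ry":0,"rz":0,"x":0,"y":-20,"z":0,"fingers":30},
  ],
)

```text
t: 28.05
position: [0.6417, -0.1674, 0.1899]
eef_rot: [-0.052, 0.706, 0.052, 0.705]
contact_force: [0.1, 0.7, -0.2]
finger_gap: 0.353
```

Run:
```python
from cvt import *
w=Cam("wrist","w26.png"); crop(w,90,50,370,260,3,"w26g.png",1.0)
s=Cam("scene","s26.png"); crop(s,190,150,310,250,6,"s26g.png",1.2)
t=Cam("top","t26.png"); crop(t,110,130,430,280,2,"t26g.png",1.6)
print(tcp()[0]['t'],tcp()[1])
```

```text
28.2 [ 0.64214449 -0.16737835  0.19100548]
```

View pics/w26g.png

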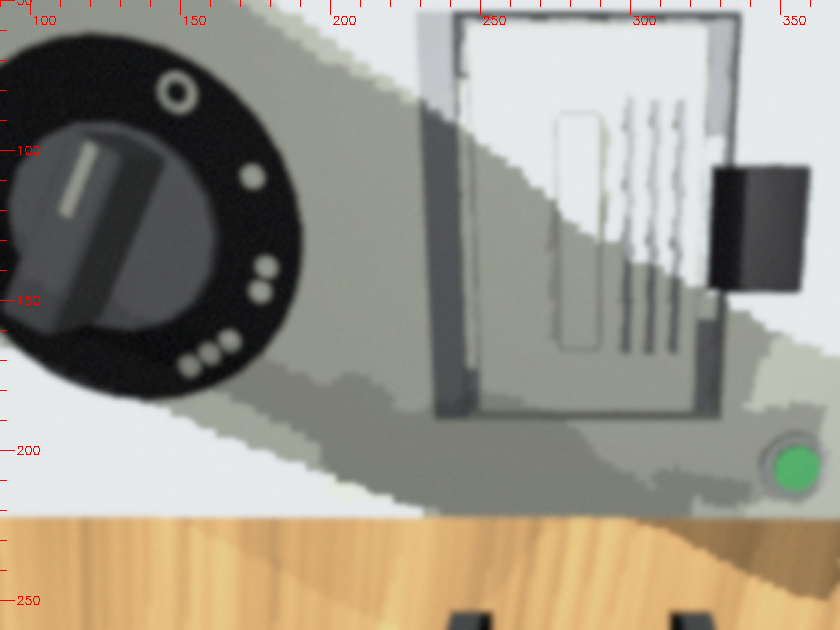

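View pics/s26g.png

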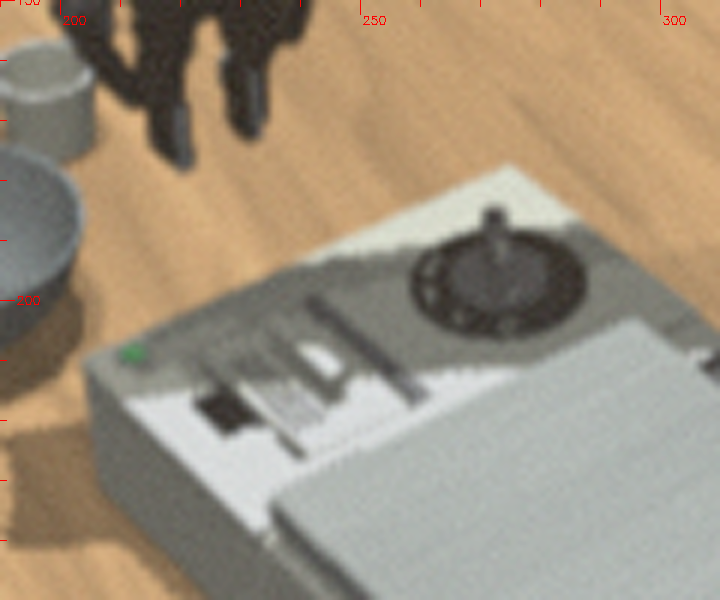

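View pics/t26g.png

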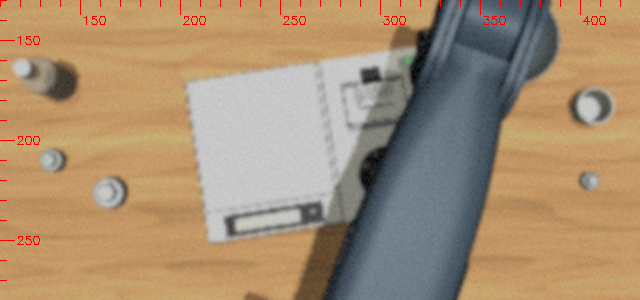

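Run:
```python
from cvt import *
w=Ld("w7");w2=Ld("w26");t=Ld("top1")
print(w.onz((162,122.5),.092),w.onz((164,120.7),.084))
print(t.onz((303.2,216.8),.092),t.onz((303.2,216.7),.088))
c=w.onz((162,122.5),.092)
# marks directions in scale frame
for n,uv in dict(ring=(179.3,87.3),d1=(198.4,109.5),d2=(201,136.5),d3=(185.5,156.5)).items():
    q=w.onz(uv,.085)-c; print(n,np.degrees(np.arctan2(q[1],q[0])),np.linalg.norm(q[:2]))
# bar line at z .115
a=w.onz((153.4,120),.115);b=w.onz((160.5,101.5),.115);d=b-a;print("line",a,b,np.degrees(np.arctan2(d[1],d[0])))
a=w2.onz((112,121),.115);b=w2.onz((120.7,98),.115);d=b-a;print("line",a,b,np.degrees(np.arctan2(d[1],d[0])))
crop(w2,60,50,200,200,5,"w26k.png")
```

```text
[ 0.5225105  -0.11519777  0.092     ] [ 0.52135325 -0.11414906  0.084     ]
[ 0.52309962 -0.11546812  0.092     ] [ 0.52351241 -0.11578691  0.088     ]
ring 69.630520811805 0.03407313654612593
d1 27.65796205650487 0.03365555074245279
d2 -13.430333960848936 0.03464545737017007
d3 -54.851980228293904 0.035303770203813326
line [ 0.52390623 -0.11184424  0.115     ] [ 0.52933985 -0.09647532  0.115     ] 70.52919358076201
line [ 0.52369202 -0.1109758   0.115     ] [ 0.52934897 -0.09632412  0.115     ] 68.88861173877612
```

View pics/w26k.png

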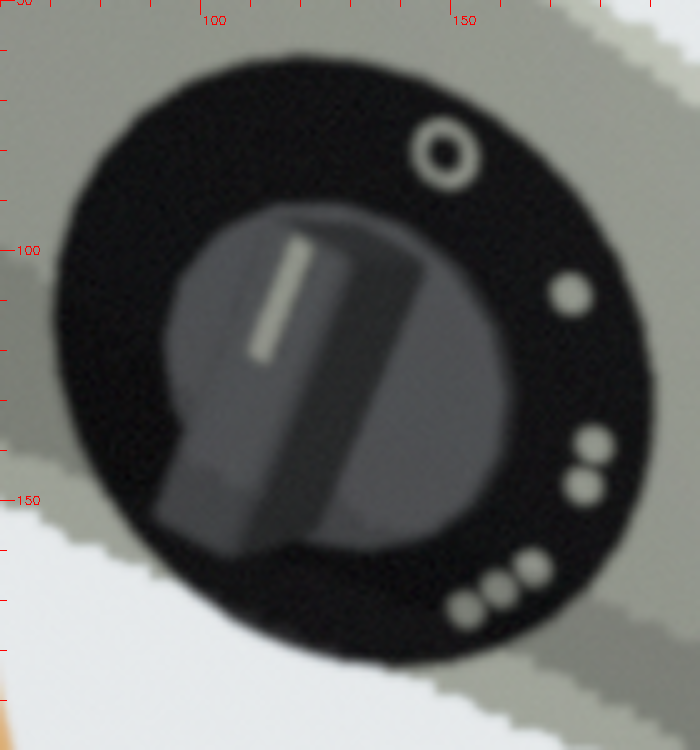

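Run:
```python
from h import *
go([.5227,-.1153,.20],2.786)
```

```text
t 28.2 p [ 0.6421 -0.1674  0.191 ] a 0.1478 | shift xyz mm [  -9.1   69.1 -110.5] rotvec [-2.6382e+00 -3.0000e-04  1.0000e-03] |d| 131
```

Call:
drive_tool(
  increments=[
    {"rx":-0.1,"ry":0,"rz":0,"x":-4,"y":10,"z":-15,"fingers":30},
    {"rx":-0.22,"ry":0,"rz":0,"x":-8,"y":24,"z":-39,"fingers":30},
    {"rx":-0.34,"ry":0,"rz":0,"x":-10,"y":40,"z":-64,"fingers":30},
    {"rx":-0.46,"ry":0,"rz":0,"x":-10,"y":56,"z":-90,"fingers":30},
    {"rx":-0.58,"ry":0,"rz":0,"x":-10,"y":69,"z":-110,"fingers":30},
  ],
)

```text
t: 28.62
position: [0.5217, -0.1148, 0.2017]
eef_rot: [-0.254, 0.66, 0.253, 0.661]
contact_force: [0.6, -0.7, 0.2]
finger_gap: 0.357
```

Call:
drive_tool(
  increments=[
    {"rx":-0.12,"ry":0,"rz":0,"x":0,"y":0,"z":0,"fingers":30},
    {"rx":-0.24,"ry":0,"rz":0,"x":0,"y":0,"z":0,"fingers":30},
    {"rx":-0.36,"ry":0,"rz":0,"x":0,"y":0,"z":0,"fingers":30},
    {"rx":-0.48,"ry":0,"rz":0,"x":0,"y":0,"z":0,"fingers":30},
    {"rx":-0.6,"ry":0,"rz":0,"x":0,"y":0,"z":0,"fingers":30},
  ],
)

```text
t: 29.03
position: [0.5233, -0.1155, 0.2016]
eef_rot: [-0.438, 0.555, 0.437, 0.556]
contact_force: [-0.2, 0.4, 0.2]
finger_gap: 0.354
```

Call:
drive_tool(
  increments=[
    {"rx":-0.12,"ry":0,"rz":0,"x":0,"y":0,"z":0,"fingers":30},
    {"rx":-0.24,"ry":0,"rz":0,"x":0,"y":0,"z":0,"fingers":30},
    {"rx":-0.36,"ry":0,"rz":0,"x":0,"y":0,"z":0,"fingers":30},
    {"rx":-0.48,"ry":0,"rz":0,"x":0,"y":0,"z":0,"fingers":30},
    {"rx":-0.6,"ry":0,"rz":0,"x":0,"y":0,"z":0,"fingers":30},
  ],
)

```text
t: 29.45
position: [0.5234, -0.1155, 0.2015]
eef_rot: [0.583, -0.401, -0.581, -0.402]
contact_force: [0.6, -0.0, -0.2]
finger_gap: 0.354
```

Call:
drive_tool(
  increments=[
    {"rx":-0.12,"ry":0,"rz":0,"x":0,"y":0,"z":0,"fingers":30},
    {"rx":-0.24,"ry":0,"rz":0,"x":0,"y":0,"z":0,"fingers":30},
    {"rx":-0.36,"ry":0,"rz":0,"x":0,"y":0,"z":0,"fingers":30},
    {"rx":-0.48,"ry":0,"rz":0,"x":0,"y":0,"z":0,"fingers":30},
    {"rx":-0.6,"ry":0,"rz":0,"x":0,"y":0,"z":0,"fingers":30},
  ],
)

```text
t: 29.87
position: [0.5234, -0.1156, 0.2015]
eef_rot: [0.676, -0.212, -0.674, -0.212]
contact_force: [0.0, 0.6, -0.2]
finger_gap: 0.35
```

Run:
```python
from h import *
go([.5227,-.1153,.20],2.786)
```

```text
t 29.87 p [ 0.5234 -0.1156  0.2015] a 2.5336 | shift xyz mm [1.5 0.2 0.8] rotvec [-2.524e-01 -2.400e-03  2.000e-04] |d| 2
```

Call:
drive_tool(
  increments=[
    {"rx":-0.12,"ry":0,"rz":0,"x":5,"y":0,"z":0.5,"fingers":30},
    {"rx":-0.24,"ry":0,"rz":0,"x":15,"y":0,"z":0.7,"fingers":30},
    {"rx":-0.252,"ry":0,"rz":0,"x":25,"y":0,"z":0.7,"fingers":30},
    {"rx":-0.252,"ry":0,"rz":0,"x":35,"y":0,"z":0.7,"fingers":30},
    {"rx":-0.252,"ry":0,"rz":0,"x":40,"y":0,"z":0.7,"fingers":30},
  ],
)

```text
t: 30.28
position: [0.5222, -0.1152, 0.1595]
eef_rot: [-0.695, 0.128, 0.696, 0.128]
contact_force: [-0.9, 0.5, -0.5]
finger_gap: 0.353
```

Call:
drive_tool(
  increments=[
    {"rx":0,"ry":0,"rz":0,"x":0,"y":0,"z":0,"fingers":30},
    {"rx":0,"ry":0,"rz":0,"x":0,"y":0,"z":0,"fingers":30},
    {"rx":0,"ry":0,"rz":0,"x":0,"y":0,"z":0,"fingers":30},
    {"rx":0,"ry":0,"rz":0,"x":0,"y":0,"z":0,"fingers":30},
    {"rx":0,"ry":0,"rz":0,"x":0,"y":0,"z":0,"fingers":30},
  ],
)

```text
t: 30.7
position: [0.5235, -0.116, 0.1623]
eef_rot: [0.697, -0.128, -0.694, -0.127]
contact_force: [-0.8, 0.2, 0.2]
finger_gap: 0.352
```

Run:
```python
from h import *
w=Cam("wrist","w27.png"); crop(w,130,130,430,380,2,"w27g.png",1.0)
go([.5227,-.1153,.111],2.786);print(w.proj(tcp()[1]))
```

```text
t 30.75 p [ 0.5235 -0.116   0.1622] a 2.7785 | shift xyz mm [51.2 -0.4  1.2] rotvec [-0.0075 -0.0036 -0.0002] |d| 51
[[281.01557116 284.20947458]]
```

View pics/w27g.png

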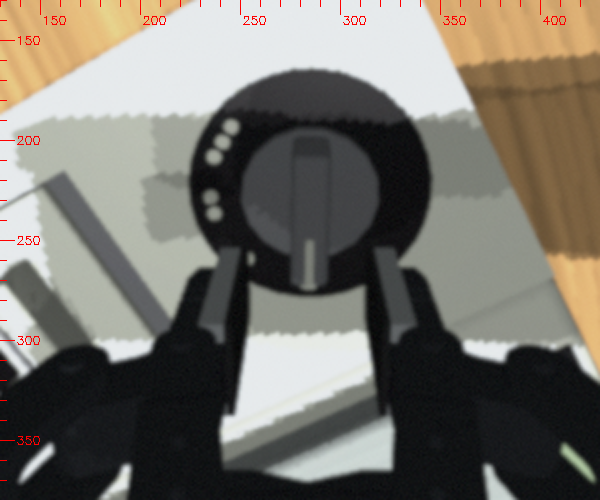

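Run:
```python
from h import *
w=Ld("w27");P=w.onz((285.3,242),.115);print(P);go([P[0],P[1],.112],2.786)
```

```text
[ 0.52147211 -0.11533526  0.115     ]
t 30.75 p [ 0.5235 -0.116   0.1622] a 2.7785 | shift xyz mm [50.2  0.1  2.3] rotvec [-0.0075 -0.0036 -0.0002] |d| 50
```

Call:
drive_tool(
  increments=[
    {"rx":-0.008,"ry":0,"rz":0,"x":10,"y":0,"z":1.5,"fingers":28},
    {"rx":-0.008,"ry":0,"rz":0,"x":22,"y":0,"z":1.5,"fingers":26},
    {"rx":-0.008,"ry":0,"rz":0,"x":32,"y":0,"z":1.5,"fingers":26},
    {"rx":-0.008,"ry":0,"rz":0,"x":40,"y":0,"z":1.5,"fingers":26},
    {"rx":-0.008,"ry":0,"rz":0,"x":45,"y":0,"z":1.5,"fingers":26},
  ],
)

```text
t: 31.17
position: [0.5205, -0.1149, 0.1139]
eef_rot: [-0.696, 0.125, 0.696, 0.125]
contact_force: [0.0, -0.0, -0.4]
finger_gap: 0.306
```

Call:
drive_tool(
  increments=[
    {"rx":0,"ry":0,"rz":0,"x":2,"y":0,"z":0,"fingers":26},
    {"rx":0,"ry":0,"rz":0,"x":5,"y":0,"z":0,"fingers":26},
    {"rx":0,"ry":0,"rz":0,"x":5,"y":0,"z":0,"fingers":26},
    {"rx":0,"ry":0,"rz":0,"x":5,"y":0,"z":0,"fingers":26},
    {"rx":0,"ry":0,"rz":0,"x":5,"y":0,"z":0,"fingers":26},
  ],
)

```text
t: 31.58
position: [0.5222, -0.1155, 0.1121]
eef_rot: [0.697, -0.125, -0.695, -0.124]
contact_force: [0.1, -0.3, 0.5]
finger_gap: 0.305
```

Run:
```python
from h import *
w=Cam("wrist","w28.png"); crop(w,130,130,430,380,2,"w28g.png",1.0)
go([.5227,-.1153,.112],2.786);print(w.proj(tcp()[1]))
```

```text
t 31.63 p [ 0.5223 -0.1155  0.1122] a 2.7868 | shift xyz mm [ 0.2 -0.3 -0.3] rotvec [ 0.0008 -0.0036 -0.0002] |d| 1
[[280.82542896 284.42110409]]
```

View pics/w28g.png

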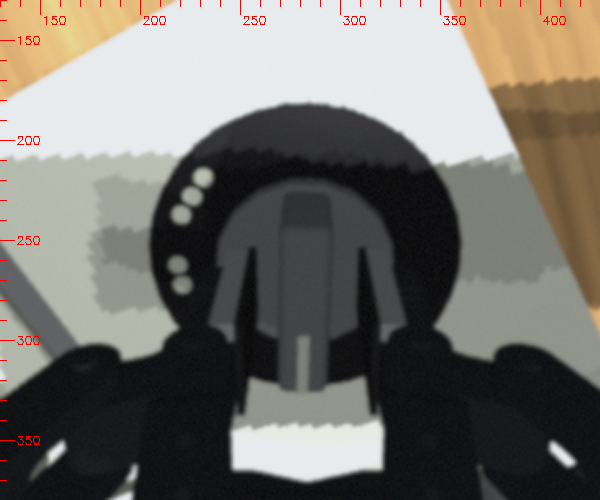

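Call:
drive_tool(
  increments=[
    {"rx":0,"ry":0,"rz":0,"x":0,"y":0.6,"z":0,"fingers":20},
    {"rx":0,"ry":0,"rz":0,"x":0,"y":0.6,"z":0,"fingers":12},
    {"rx":0,"ry":0,"rz":0,"x":0,"y":0.6,"z":0,"fingers":6},
    {"rx":0,"ry":0,"rz":0,"x":0,"y":0.6,"z":0,"fingers":6},
    {"rx":0,"ry":0,"rz":0,"x":0,"y":0.6,"z":0,"fingers":6},
  ],
  force=40,
)

```text
t: 32.05
position: [0.5226, -0.1162, 0.1123]
eef_rot: [0.698, -0.125, -0.694, -0.124]
contact_force: [2.7, -0.5, 1.6]
finger_gap: 0.131
```

Call:
drive_tool(
  increments=[
    {"rx":0.05,"ry":0,"rz":0,"x":0,"y":0,"z":0,"fingers":6},
    {"rx":0.13,"ry":0,"rz":0,"x":0,"y":0,"z":0,"fingers":6},
    {"rx":0.22,"ry":0,"rz":0,"x":0,"y":0,"z":0,"fingers":6},
    {"rx":0.31,"ry":0,"rz":0,"x":0,"y":0,"z":0,"fingers":6},
    {"rx":0.4,"ry":0,"rz":0,"x":0,"y":0,"z":0,"fingers":6},
  ],
)

```text
t: 32.47
position: [0.5228, -0.1164, 0.1123]
eef_rot: [0.659, -0.262, -0.655, -0.262]
contact_force: [2.8, -0.8, 0.5]
finger_gap: 0.127
```

Call:
drive_tool(
  increments=[
    {"rx":0.09,"ry":0,"rz":0,"x":0,"y":0,"z":0,"fingers":6},
    {"rx":0.18,"ry":0,"rz":0,"x":0,"y":0,"z":0,"fingers":6},
    {"rx":0.27,"ry":0,"rz":0,"x":0,"y":0,"z":0,"fingers":6},
    {"rx":0.36,"ry":0,"rz":0,"x":0,"y":0,"z":0,"fingers":6},
    {"rx":0.45,"ry":0,"rz":0,"x":0,"y":0,"z":0,"fingers":6},
  ],
)

```text
t: 32.88
position: [0.523, -0.1167, 0.1123]
eef_rot: [0.584, -0.402, -0.58, -0.402]
contact_force: [3.1, -1.7, 1.1]
finger_gap: 0.13
```

Call:
drive_tool(
  increments=[
    {"rx":0.09,"ry":0,"rz":0,"x":0,"y":0,"z":0,"fingers":6},
    {"rx":0.18,"ry":0,"rz":0,"x":0,"y":0,"z":0,"fingers":6},
    {"rx":0.27,"ry":0,"rz":0,"x":0,"y":0,"z":0,"fingers":6},
    {"rx":0.36,"ry":0,"rz":0,"x":0,"y":0,"z":0,"fingers":6},
    {"rx":0.43,"ry":0,"rz":0,"x":0,"y":0,"z":0,"fingers":6},
  ],
)

```text
t: 33.3
position: [0.5231, -0.1169, 0.1123]
eef_rot: [-0.485, 0.516, 0.48, 0.517]
contact_force: [3.6, -1.6, 0.6]
finger_gap: 0.129
```

Run:
```python
from h import *
go([.5227,-.1153,.112],2.786-1.396)
```

```text
t 33.3 p [ 0.5231 -0.1169  0.1123] a 1.5024 | shift xyz mm [0.3 0.5 1.6] rotvec [ 0.1124 -0.0026  0.0058] |d| 2
```

Call:
drive_tool(
  increments=[
    {"rx":0.06,"ry":0,"rz":0,"x":0,"y":0,"z":0,"fingers":6},
    {"rx":0.115,"ry":0,"rz":0,"x":0,"y":0,"z":0,"fingers":6},
    {"rx":0.115,"ry":0,"rz":0,"x":0,"y":0,"z":0,"fingers":6},
    {"rx":0.115,"ry":0,"rz":0,"x":0,"y":0,"z":0,"fingers":12},
    {"rx":0.115,"ry":0,"rz":0,"x":0,"y":0,"z":0,"fingers":22},
  ],
)

```text
t: 33.72
position: [0.521, -0.1157, 0.1115]
eef_rot: [-0.454, 0.542, 0.453, 0.543]
contact_force: [-0.2, 0.2, 1.1]
finger_gap: 0.253
```

Call:
drive_tool(
  increments=[
    {"rx":0,"ry":0,"rz":0,"x":0,"y":0,"z":0,"fingers":28},
    {"rx":0,"ry":0,"rz":0,"x":-10,"y":0,"z":0,"fingers":30},
    {"rx":0,"ry":0,"rz":0,"x":-30,"y":0,"z":0,"fingers":30},
    {"rx":0,"ry":0,"rz":0,"x":-55,"y":0,"z":0,"fingers":30},
    {"rx":0,"ry":0,"rz":0,"x":-80,"y":0,"z":0,"fingers":30},
  ],
)

```text
t: 34.13
position: [0.5201, -0.1151, 0.1919]
eef_rot: [-0.453, 0.543, 0.454, 0.542]
contact_force: [-0.4, 0.1, 0.4]
finger_gap: 0.354
```

Run:
```python
from h import *
w=Cam("wrist","w29.png"); crop(w,80,80,480,380,2,"w29g.png",1.0)
s=Cam("scene","s29.png"); crop(s,140,130,450,400,2,"s29g.png",1.2)
t=Cam("top","t29.png"); crop(t,110,130,430,280,2,"t29g.png",1.6)
go([.5227,-.1153,.112],2.786-1.396)
```

```text
t 34.28 p [ 0.5226 -0.116   0.1948] a 1.3925 | shift xyz mm [82.8  0.6  0.8] rotvec [ 0.0025 -0.0012  0.0071] |d| 83
```

View pics/w29g.png

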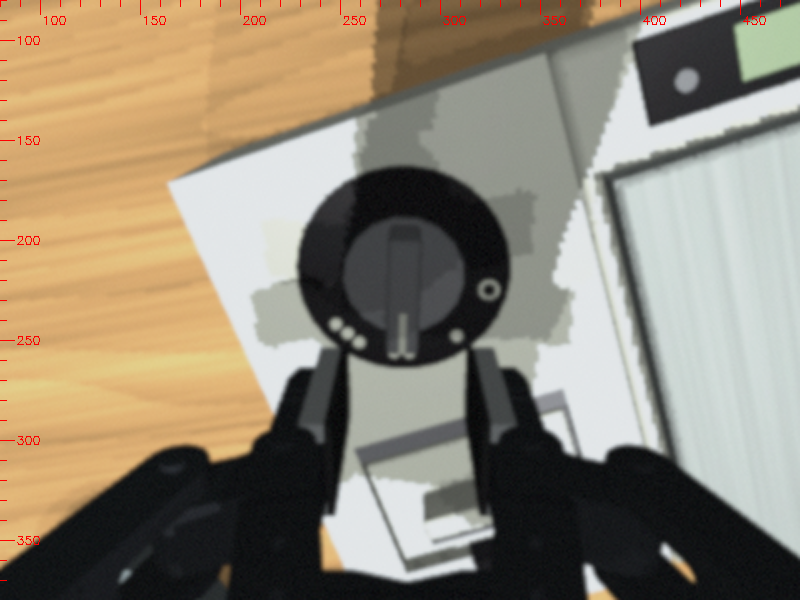

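View pics/s29g.png

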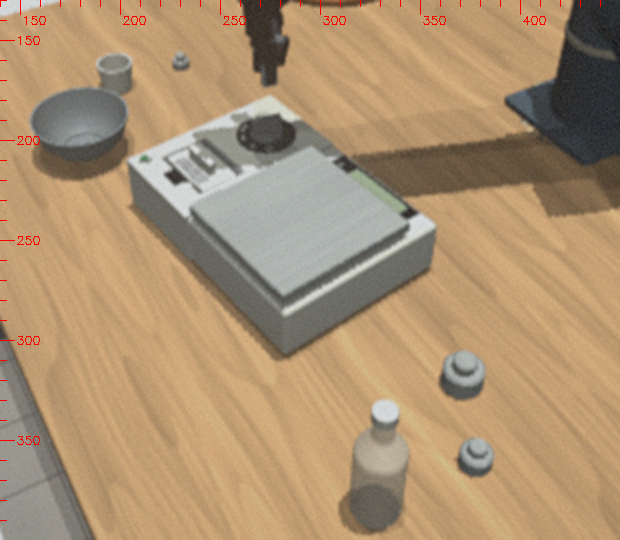

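View pics/t29g.png

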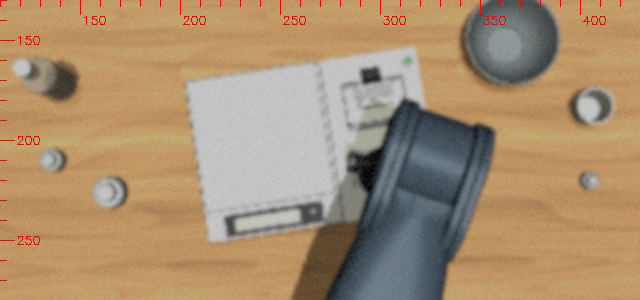

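Run:
```python
from h import *
s=Ld("s29");w=Ld("w29");t=Ld("t29")
c=[s.onz(p,.11) for p in((236,236),(296.5,204),(345,243.5),(282.5,277.5))]
for q in c: print(q.round(4))
m=np.mean(c,0);print("platter c",m, [np.linalg.norm(c[i]-c[(i+1)%4]).round(4) for i in range(4)])
print("wrist corner",w.onz((384,167.5),.11))
print("w100",[tri([(Ld("top1"),(404.75,220)),(Ld("scene1"),(230,159))])])
print("top t29 w100 at z.02",t.onz((404.5,220.5),.02), "w500",t.onz((163.8,226.2),.035),"w200",t.onz((135.8,210),.03))
for n,uv in dict(w500=((371.5,312),.037),w200=((377.8,356),.027),w100=((230,160),.02)).values() if 0 else []: pass
for n,(uv,z) in dict(w500=((371.8,317),.022),w200=((378,358.5),.0165),w100=((230.2,161),.013)).items(): print(n,s.onz(uv,z))
P=[.51,-.447,.13];go(P)
```

```text
[0.6944 0.0059 0.11  ]
[ 0.4962 -0.0289  0.11  ]
[0.4719 0.1641 0.11  ]
[0.6614 0.1858 0.11  ]
platter c [0.5809528  0.08175095 0.11      ] [np.float64(0.2012), np.float64(0.1945), np.float64(0.1907), np.float64(0.1829)]
wrist corner [ 0.49137481 -0.03877163  0.11      ]
w100 [(array([ 0.51004563, -0.4495564 ,  0.02016614]), [array([-0.,  0.]), array([-0., -0.])])]
top t29 w100 at z.02 [ 0.50854176 -0.44881131  0.02      ] w500 [0.50099226 0.32199095 0.035     ] w200 [0.55373675 0.41187321 0.03      ]
w500 [0.50183364 0.32626692 0.022     ]
w200 [0.55554559 0.41849341 0.0165    ]
w100 [ 0.51048531 -0.44797612  0.013     ]
t 34.28 p [ 0.5226 -0.116   0.1948] a 1.3925 | shift xyz mm [  65.6  -45.8 -327.9] rotvec [ 0.     -0.0013  0.0071] |d| 338
```

Call:
drive_tool(
  increments=[
    {"rx":0,"ry":0,"rz":0,"x":0,"y":-2,"z":-20,"fingers":55},
    {"rx":0,"ry":0,"rz":0,"x":0,"y":-7,"z":-55,"fingers":55},
    {"rx":0,"ry":0,"rz":0,"x":0,"y":-12,"z":-93,"fingers":55},
    {"rx":0,"ry":0,"rz":0,"x":0,"y":-18,"z":-131,"fingers":55},
    {"rx":0,"ry":0,"rz":0,"x":0,"y":-23,"z":-169,"fingers":55},
  ],
)

```text
t: 34.7
position: [0.513, -0.2868, 0.1902]
eef_rot: [-0.453, 0.542, 0.454, 0.543]
contact_force: [1.3, 0.8, 0.3]
finger_gap: 0.642
```

Call:
drive_tool(
  increments=[
    {"rx":0,"ry":0,"rz":0,"x":5,"y":-5,"z":-38,"fingers":55},
    {"rx":0,"ry":0,"rz":0,"x":20,"y":-11,"z":-76,"fingers":55},
    {"rx":0,"ry":0,"rz":0,"x":40,"y":-17,"z":-114,"fingers":55},
    {"rx":0,"ry":0,"rz":0,"x":58,"y":-21,"z":-145,"fingers":55},
    {"rx":0,"ry":0,"rz":0,"x":66,"y":-23,"z":-159,"fingers":55},
  ],
)

```text
t: 35.12
position: [0.5054, -0.4493, 0.1201]
eef_rot: [-0.451, 0.544, 0.454, 0.543]
contact_force: [-1.0, 1.1, -0.3]
finger_gap: 0.645
```

Call:
drive_tool(
  increments=[
    {"rx":0,"ry":0,"rz":0,"x":0,"y":0,"z":0,"fingers":55},
    {"rx":0,"ry":0,"rz":0,"x":0,"y":0,"z":0,"fingers":55},
    {"rx":0,"ry":0,"rz":0,"x":0,"y":0,"z":0,"fingers":55},
    {"rx":0,"ry":0,"rz":0,"x":0,"y":0,"z":0,"fingers":55},
    {"rx":0,"ry":0,"rz":0,"x":0,"y":0,"z":0,"fingers":55},
  ],
)

```text
t: 35.53
position: [0.5094, -0.4458, 0.1274]
eef_rot: [-0.455, 0.542, 0.452, 0.543]
contact_force: [0.2, 0.2, 1.3]
finger_gap: 0.648
```

Run:
```python
from h import *
w=Cam("wrist","w30.png"); crop(w,130,80,430,380,2,"w30g.png",1.0)
go([.51,-.447,.02]); print(w.proj(tcp()[1]))
```

```text
t 35.58 p [ 0.5093 -0.4459  0.1274] a 1.3936 | shift xyz mm [107.4  -0.4  -0.8] rotvec [ 0.     -0.0016  0.0039] |d| 107
[[280.7849717  287.50359941]]
```

View pics/w30g.png

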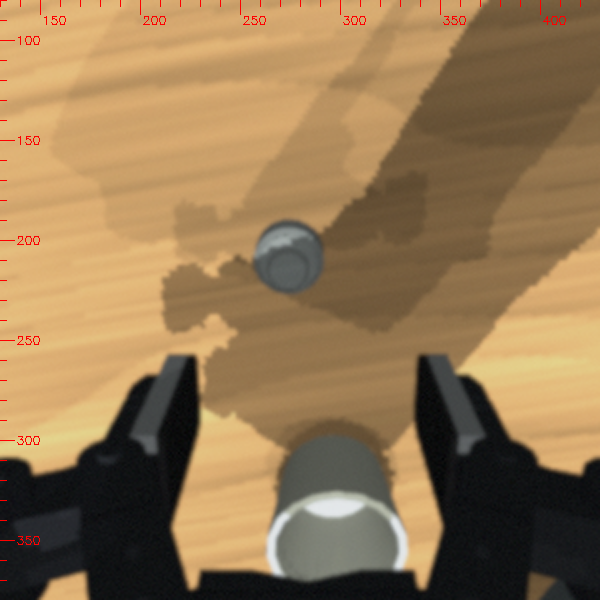

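Run:
```python
from h import *
w=Ld("w30");P=w.onz((274.3,214.7),.026);print(P,w.onz((144.5+130,130+80),.0165));go([P[0],P[1],.019])
```

```text
[ 0.50827959 -0.45176516  0.026     ] [ 0.50763347 -0.45175319  0.0165    ]
t 35.58 p [ 0.5093 -0.4459  0.1274] a 1.3936 | shift xyz mm [108.4   0.4  -5.8] rotvec [ 0.     -0.0016  0.0039] |d| 109
```

Call:
drive_tool(
  increments=[
    {"rx":0,"ry":0,"rz":0,"x":25,"y":0.3,"z":-6.5,"fingers":55},
    {"rx":0,"ry":0,"rz":0,"x":55,"y":0.3,"z":-6.5,"fingers":55},
    {"rx":0,"ry":0,"rz":0,"x":80,"y":0.3,"z":-6.5,"fingers":55},
    {"rx":0,"ry":0,"rz":0,"x":95,"y":0.3,"z":-6.5,"fingers":50},
    {"rx":0,"ry":0,"rz":0,"x":100,"y":0.3,"z":-6.5,"fingers":50},
  ],
)

```text
t: 36.0
position: [0.5058, -0.4506, 0.0223]
eef_rot: [-0.452, 0.542, 0.455, 0.543]
contact_force: [0.0, 0.4, -0.2]
finger_gap: 0.583
```

Call:
drive_tool(
  increments=[
    {"rx":0,"ry":0,"rz":0,"x":2,"y":0,"z":0,"fingers":50},
    {"rx":0,"ry":0,"rz":0,"x":5,"y":0,"z":0,"fingers":50},
    {"rx":0,"ry":0,"rz":0,"x":6,"y":0,"z":0,"fingers":50},
    {"rx":0,"ry":0,"rz":0,"x":6,"y":0,"z":0,"fingers":50},
    {"rx":0,"ry":0,"rz":0,"x":6,"y":0,"z":0,"fingers":50},
  ],
)

```text
t: 36.42
position: [0.508, -0.4541, 0.0216]
eef_rot: [-0.455, 0.542, 0.452, 0.543]
contact_force: [0.6, 0.4, 0.1]
finger_gap: 0.584
```

Run:
```python
from h import *
w=Cam("wrist","w31.png"); crop(w,130,130,430,380,2,"w31g.png",1.0)
go([.508,-.452,.019]); print(w.proj(tcp()[1]))
```

```text
t 36.47 p [ 0.5079 -0.454   0.0214] a 1.3918 | shift xyz mm [2.4 0.2 2. ] rotvec [ 0.     -0.0021  0.0042] |d| 3
[[281.06353615 287.03748995]]
```

View pics/w31g.png

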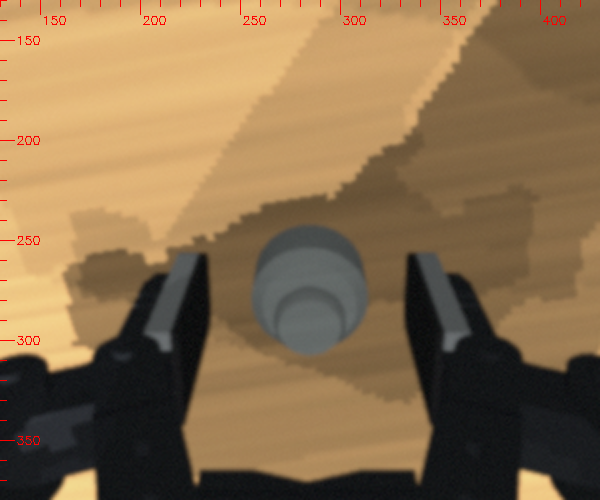

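Call:
drive_tool(
  increments=[
    {"rx":0,"ry":0,"rz":0,"x":1,"y":0.7,"z":0,"fingers":45},
    {"rx":0,"ry":0,"rz":0,"x":2,"y":0.7,"z":0,"fingers":38},
    {"rx":0,"ry":0,"rz":0,"x":2,"y":0.7,"z":0,"fingers":30},
    {"rx":0,"ry":0,"rz":0,"x":2,"y":0.7,"z":0,"fingers":22},
    {"rx":0,"ry":0,"rz":0,"x":2,"y":0.7,"z":0,"fingers":22},
  ],
  force=40,
)

```text
t: 36.88
position: [0.5066, -0.4533, 0.018]
eef_rot: [-0.454, 0.542, 0.452, 0.543]
contact_force: [1.0, -0.5, 0.5]
finger_gap: 0.317
```

Call:
drive_tool(
  increments=[
    {"rx":0,"ry":0,"rz":0,"x":0,"y":0,"z":0,"fingers":22},
    {"rx":0,"ry":0,"rz":0,"x":0,"y":0,"z":0,"fingers":22},
    {"rx":0,"ry":0,"rz":0,"x":-15,"y":0,"z":0,"fingers":22},
    {"rx":0,"ry":0,"rz":0,"x":-40,"y":0,"z":0,"fingers":22},
    {"rx":0,"ry":0,"rz":0,"x":-70,"y":0,"z":0,"fingers":22},
  ],
)

```text
t: 37.3
position: [0.5046, -0.4511, 0.0847]
eef_rot: [-0.451, 0.542, 0.455, 0.543]
contact_force: [-0.6, -0.7, -1.1]
finger_gap: 0.319
```

Run:
```python
from h import *
w=Cam("wrist","w32.png"); crop(w,130,130,430,380,2,"w32g.png",1.0)
go([.5554,.0172,.23]); print(w.proj(tcp()[1]))
```

```text
t 37.35 p [ 0.508  -0.4547  0.0947] a 1.3919 | shift xyz mm [-137.8   36.2  472.1] rotvec [ 0.     -0.0049  0.0079] |d| 493
[[274.35098217 307.90706489]]
```

View pics/w32g.png

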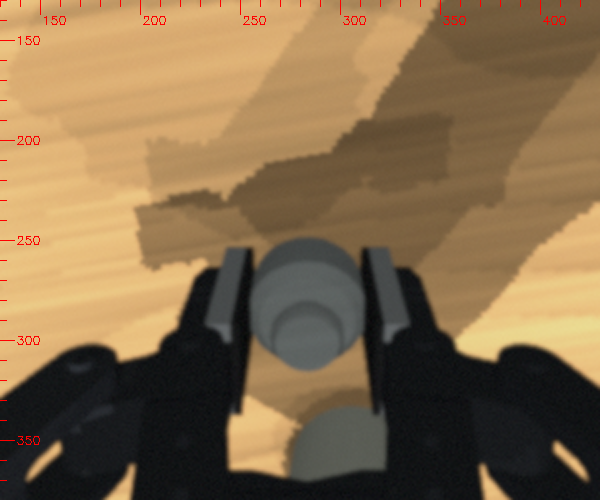

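Call:
drive_tool(
  increments=[
    {"rx":0,"ry":0,"rz":0,"x":-35,"y":0,"z":10,"fingers":22},
    {"rx":0,"ry":0,"rz":0,"x":-65,"y":2,"z":35,"fingers":22},
    {"rx":0,"ry":0,"rz":0,"x":-85,"y":5,"z":70,"fingers":22},
    {"rx":0,"ry":0,"rz":0,"x":-90,"y":8,"z":108,"fingers":22},
    {"rx":0,"ry":0,"rz":0,"x":-90,"y":11,"z":147,"fingers":22},
  ],
)

```text
t: 37.77
position: [0.5229, -0.3066, 0.1809]
eef_rot: [-0.456, 0.542, 0.45, 0.544]
contact_force: [0.7, 1.6, -1.9]
finger_gap: 0.318
```

Call:
drive_tool(
  increments=[
    {"rx":0,"ry":0,"rz":0,"x":0,"y":3,"z":40,"fingers":22},
    {"rx":0,"ry":0,"rz":0,"x":0,"y":6,"z":80,"fingers":22},
    {"rx":0,"ry":0,"rz":0,"x":0,"y":9,"z":120,"fingers":22},
    {"rx":0,"ry":0,"rz":0,"x":0,"y":12,"z":160,"fingers":22},
    {"rx":0,"ry":0,"rz":0,"x":0,"y":15,"z":200,"fingers":22},
  ],
)

```text
t: 38.18
position: [0.5421, -0.105, 0.1772]
eef_rot: [-0.454, 0.542, 0.452, 0.543]
contact_force: [0.7, 1.0, -0.8]
finger_gap: 0.322
```

Run:
```python
from h import *
go([.5554,.0172,.15])
```

```text
t 38.18 p [ 0.5421 -0.105   0.1772] a 1.3915 | shift xyz mm [ 27.1   8.8 122.6] rotvec [ 0.     -0.0005  0.0024] |d| 126
```

Call:
drive_tool(
  increments=[
    {"rx":0,"ry":0,"rz":0,"x":0,"y":3,"z":40,"fingers":22},
    {"rx":0,"ry":0,"rz":0,"x":5,"y":6,"z":78,"fingers":22},
    {"rx":0,"ry":0,"rz":0,"x":12,"y":8,"z":108,"fingers":22},
    {"rx":0,"ry":0,"rz":0,"x":20,"y":9,"z":122,"fingers":22},
    {"rx":0,"ry":0,"rz":0,"x":25,"y":9,"z":122,"fingers":22},
  ],
)

```text
t: 38.6
position: [0.5548, 0.0184, 0.1512]
eef_rot: [-0.455, 0.541, 0.455, 0.542]
contact_force: [-0.6, -0.6, -0.7]
finger_gap: 0.315
```

Call:
drive_tool(
  increments=[
    {"rx":0,"ry":0,"rz":0,"x":0,"y":0,"z":0,"fingers":22},
    {"rx":0,"ry":0,"rz":0,"x":0,"y":0,"z":0,"fingers":22},
    {"rx":0,"ry":0,"rz":0,"x":0,"y":0,"z":0,"fingers":22},
    {"rx":0,"ry":0,"rz":0,"x":0,"y":0,"z":0,"fingers":22},
    {"rx":0,"ry":0,"rz":0,"x":0,"y":0,"z":0,"fingers":22},
  ],
)

```text
t: 39.02
position: [0.5557, 0.0136, 0.1531]
eef_rot: [-0.454, 0.542, 0.452, 0.544]
contact_force: [0.3, -0.5, -1.4]
finger_gap: 0.323
```

Run:
```python
from h import *
w=Cam("wrist","w33.png"); crop(w,0,0,560,420,1,"w33g.png",1.0)
go([.5554,.0172,.129])
```

```text
t 39.07 p [0.5556 0.0138 0.153 ] a 1.3903 | shift xyz mm [24.   0.9  3.4] rotvec [ 0.     -0.0007  0.0033] |d| 24
```

View pics/w33g.png

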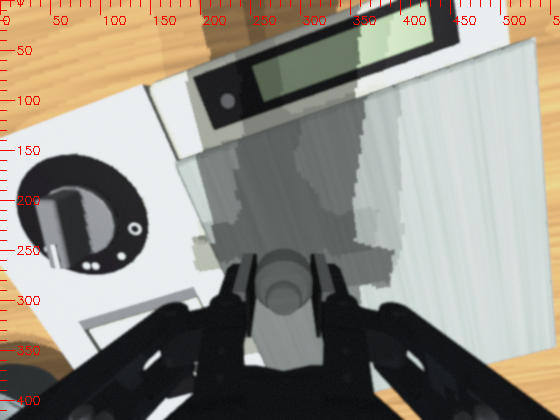

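Run:
```python
from h import *
w=Ld("w33")
a=np.radians(69.6-80);c=np.array([.5225,-.1153,.115])
for r in(.004,.021): print(w.proj(c+r*np.array([np.cos(a),np.sin(a),0])))
A=w.onz((178,160),.11);B=w.onz((535,40),.11);D=w.onz((553,347),.11);print(A,B,D,np.linalg.norm(A-B),np.linalg.norm(B-D),"centre",(A+D)/2)
```

```text
[[ 54.72655676 242.75145204]]
[[ 61.37319613 268.44888623]]
[ 0.49310572 -0.03290992  0.11      ] [0.46769736 0.15621743 0.11      ] [0.66288532 0.18269413 0.11      ] 0.19082646910593717 0.1969755169198058 centre [0.57799552 0.0748921  0.11      ]
```

Call:
drive_tool(
  increments=[
    {"rx":0,"ry":0,"rz":0,"x":6,"y":0,"z":0,"fingers":22},
    {"rx":0,"ry":0,"rz":0,"x":12,"y":0,"z":0,"fingers":22},
    {"rx":0,"ry":0,"rz":0,"x":17,"y":0,"z":0,"fingers":22},
    {"rx":0,"ry":0,"rz":0,"x":20,"y":0,"z":0,"fingers":22},
    {"rx":0,"ry":0,"rz":0,"x":22,"y":0,"z":0,"fingers":22},
  ],
)

```text
t: 39.48
position: [0.5546, 0.0148, 0.1292]
eef_rot: [-0.454, 0.543, 0.453, 0.543]
contact_force: [-0.8, 0.8, -0.2]
finger_gap: 0.32
```

Call:
drive_tool(
  increments=[
    {"rx":0,"ry":0,"rz":0,"x":0.6,"y":0,"z":0,"fingers":22},
    {"rx":0,"ry":0,"rz":0,"x":1.2,"y":0,"z":0,"fingers":22},
    {"rx":0,"ry":0,"rz":0,"x":1.8,"y":0,"z":0,"fingers":22},
    {"rx":0,"ry":0,"rz":0,"x":2.2,"y":0,"z":0,"fingers":22},
    {"rx":0,"ry":0,"rz":0,"x":2.2,"y":0,"z":0,"fingers":22},
  ],
)

```text
t: 39.9
position: [0.5555, 0.0147, 0.1285]
eef_rot: [-0.454, 0.542, 0.452, 0.543]
contact_force: [0.2, -0.1, -0.9]
finger_gap: 0.319
```

Call:
drive_tool(
  increments=[
    {"rx":0,"ry":0,"rz":0,"x":0.4,"y":0,"z":0,"fingers":22},
    {"rx":0,"ry":0,"rz":0,"x":0.8,"y":0,"z":0,"fingers":22},
    {"rx":0,"ry":0,"rz":0,"x":1.2,"y":0,"z":0,"fingers":22},
    {"rx":0,"ry":0,"rz":0,"x":1.2,"y":0,"z":0,"fingers":22},
    {"rx":0,"ry":0,"rz":0,"x":1.2,"y":0,"z":0,"fingers":22},
  ],
)

```text
t: 40.32
position: [0.5556, 0.0147, 0.1279]
eef_rot: [-0.454, 0.542, 0.452, 0.543]
contact_force: [-1.6, 0.5, 4.2]
finger_gap: 0.321
```

Contact. Release and rise.

Call:
drive_tool(
  increments=[
    {"rx":0,"ry":0,"rz":0,"x":0,"y":0,"z":0,"fingers":28},
    {"rx":0,"ry":0,"rz":0,"x":0,"y":0,"z":0,"fingers":34},
    {"rx":0,"ry":0,"rz":0,"x":0,"y":0,"z":0,"fingers":42},
    {"rx":0,"ry":0,"rz":0,"x":-3,"y":0,"z":0,"fingers":50},
    {"rx":0,"ry":0,"rz":0,"x":-15,"y":0,"z":0,"fingers":55},
  ],
)

```text
t: 40.73
position: [0.5536, 0.0148, 0.1397]
eef_rot: [-0.453, 0.544, 0.454, 0.542]
contact_force: [-0.3, -0.6, -0.2]
finger_gap: 0.64
```

Call:
drive_tool(
  increments=[
    {"rx":0,"ry":0,"rz":0,"x":-20,"y":0,"z":0,"fingers":60},
    {"rx":0,"ry":0,"rz":0,"x":-40,"y":0,"z":0,"fingers":70},
    {"rx":0,"ry":0,"rz":0,"x":-55,"y":0,"z":10,"fingers":75},
    {"rx":0,"ry":0,"rz":0,"x":-60,"y":0,"z":35,"fingers":75},
    {"rx":0,"ry":0,"rz":0,"x":-60,"y":3,"z":70,"fingers":75},
  ],
)

```text
t: 41.15
position: [0.5669, 0.0828, 0.2059]
eef_rot: [-0.455, 0.542, 0.45, 0.546]
contact_force: [1.2, 0.8, -0.1]
finger_gap: 0.881
```

Run:
```python
from h import *
w=Cam("wrist","w34.png"); crop(w,0,0,560,420,1,"w34g.png",1.0)
go([.50,.322,.16])
```

```text
t 41.2 p [0.5662 0.0907 0.2046] a 1.3949 | shift xyz mm [ 45.4 105.9 215.8] rotvec [-0.      0.0066  0.0059] |d| 245
```

View pics/w34g.png

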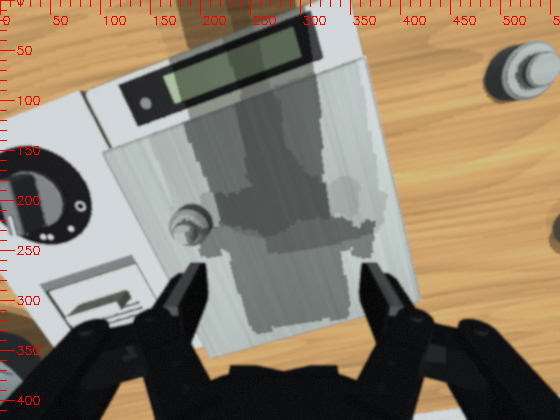

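Call:
drive_tool(
  increments=[
    {"rx":0,"ry":0,"rz":0,"x":0,"y":16,"z":36,"fingers":80},
    {"rx":0,"ry":0,"rz":0,"x":0,"y":33,"z":72,"fingers":80},
    {"rx":0,"ry":0,"rz":0,"x":0,"y":51,"z":108,"fingers":80},
    {"rx":0,"ry":0,"rz":0,"x":0,"y":69,"z":144,"fingers":80},
    {"rx":0,"ry":0,"rz":0,"x":15,"y":87,"z":178,"fingers":80},
  ],
)

```text
t: 41.62
position: [0.5121, 0.2774, 0.191]
eef_rot: [-0.455, 0.54, 0.452, 0.546]
contact_force: [0.5, -0.4, 0.4]
finger_gap: 0.935
```

Call:
drive_tool(
  increments=[
    {"rx":0,"ry":0,"rz":0,"x":15,"y":9,"z":20,"fingers":80},
    {"rx":0,"ry":0,"rz":0,"x":35,"y":15,"z":27,"fingers":80},
    {"rx":0,"ry":0,"rz":0,"x":45,"y":15,"z":27,"fingers":80},
    {"rx":0,"ry":0,"rz":0,"x":45,"y":15,"z":27,"fingers":80},
    {"rx":0,"ry":0,"rz":0,"x":45,"y":15,"z":27,"fingers":80},
  ],
)

```text
t: 42.03
position: [0.5009, 0.3031, 0.1414]
eef_rot: [-0.454, 0.543, 0.452, 0.543]
contact_force: [-0.0, 0.3, -0.3]
finger_gap: 0.937
```

Call:
drive_tool(
  increments=[
    {"rx":0,"ry":0,"rz":0,"x":0,"y":0,"z":0,"fingers":80},
    {"rx":0,"ry":0,"rz":0,"x":0,"y":0,"z":0,"fingers":80},
    {"rx":0,"ry":0,"rz":0,"x":0,"y":0,"z":0,"fingers":80},
    {"rx":0,"ry":0,"rz":0,"x":0,"y":0,"z":0,"fingers":80},
    {"rx":0,"ry":0,"rz":0,"x":0,"y":0,"z":0,"fingers":80},
  ],
)

```text
t: 42.45
position: [0.5015, 0.3037, 0.1424]
eef_rot: [-0.454, 0.542, 0.452, 0.544]
contact_force: [-0.2, -0.5, 0.1]
finger_gap: 0.937
```

Run:
```python
from h import *
w=Cam("wrist","w35.png"); crop(w,0,0,560,420,1,"w35g.png",1.0)
go([.501,.322,.025]);print(w.proj(tcp()[1]))
```

```text
t 42.5 p [0.5014 0.3038 0.1422] a 1.3913 | shift xyz mm [117.2   4.   17.9] rotvec [ 0.     -0.0002  0.003 ] |d| 119
[[281.07500703 286.95428421]]
```

View pics/w35g.png

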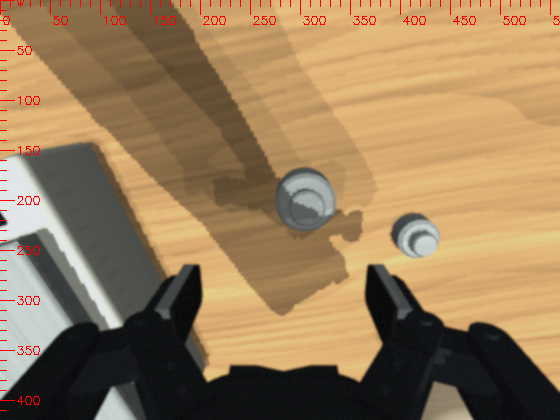

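Run:
```python
from h import *
w=Ld("w35");crop(w,250,140,460,280,3,"w35z.png");P=w.onz((307,205.5),.044);print(P,w.onz((305.3,202),.03));go([P[0],P[1],.025])
print("w200",w.onz((425,243.5),.033))
```

```text
[0.49647303 0.32433622 0.044     ] [0.49798175 0.32374896 0.03      ]
t 42.5 p [0.5014 0.3038 0.1422] a 1.3913 | shift xyz mm [117.2   8.8  19.4] rotvec [ 0.     -0.0002  0.003 ] |d| 119
w200 [0.55116987 0.41702017 0.033     ]
```

View pics/w35z.png

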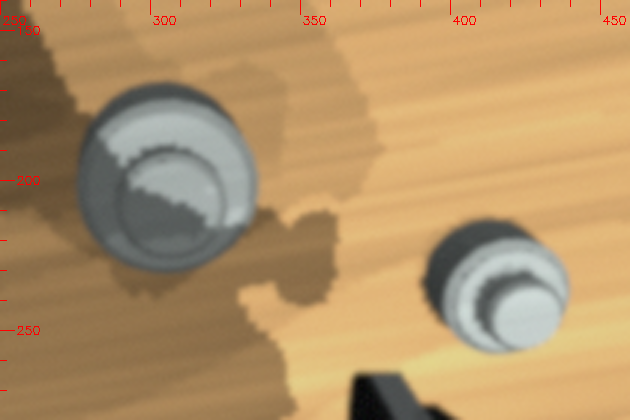

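Call:
drive_tool(
  increments=[
    {"rx":0,"ry":0,"rz":0,"x":10,"y":5,"z":12,"fingers":80},
    {"rx":0,"ry":0,"rz":0,"x":40,"y":6,"z":18,"fingers":80},
    {"rx":0,"ry":0,"rz":0,"x":70,"y":6,"z":18,"fingers":80},
    {"rx":0,"ry":0,"rz":0,"x":95,"y":6,"z":18,"fingers":80},
    {"rx":0,"ry":0,"rz":0,"x":108,"y":6,"z":18,"fingers":75},
  ],
)

```text
t: 42.92
position: [0.4953, 0.3223, 0.0287]
eef_rot: [-0.454, 0.544, 0.453, 0.541]
contact_force: [-0.8, -0.8, -1.6]
finger_gap: 0.877
```

Call:
drive_tool(
  increments=[
    {"rx":0,"ry":0,"rz":0,"x":5,"y":0,"z":0,"fingers":75},
    {"rx":0,"ry":0,"rz":0,"x":12,"y":0,"z":0,"fingers":75},
    {"rx":0,"ry":0,"rz":0,"x":12,"y":0,"z":0,"fingers":70},
    {"rx":0,"ry":0,"rz":0,"x":12,"y":0,"z":0,"fingers":70},
    {"rx":0,"ry":0,"rz":0,"x":12,"y":0,"z":0,"fingers":70},
  ],
)

```text
t: 43.33
position: [0.4999, 0.3233, 0.0235]
eef_rot: [-0.454, 0.541, 0.452, 0.544]
contact_force: [-0.7, -0.1, 0.4]
finger_gap: 0.817
```

Run:
```python
from h import *
w=Cam("wrist","w36.png"); crop(w,130,130,430,380,2,"w36g.png",1.0)
go([.498,.323,.022]); p=tcp()[1];print(w.proj(p),w.proj([p[0],p[1],.03]),w.proj([p[0],p[1],.044]))
```

```text
t 43.38 p [0.4999 0.3233 0.0236] a 1.3917 | shift xyz mm [ 1.5  1.8 -0.6] rotvec [-0.      0.0014  0.0051] |d| 2
[[280.9139207 287.6284766]] [[280.84056888 295.6722164 ]] [[280.65687671 315.81584859]]
```

View pics/w36g.png

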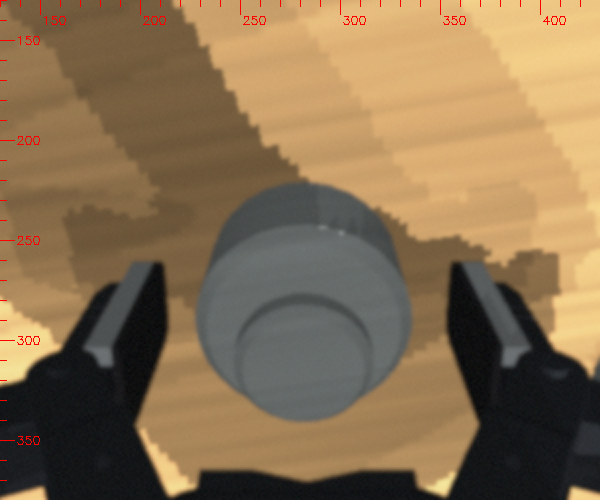

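Call:
drive_tool(
  increments=[
    {"rx":0,"ry":0,"rz":0,"x":1,"y":1.8,"z":0,"fingers":68},
    {"rx":0,"ry":0,"rz":0,"x":2,"y":1.8,"z":0,"fingers":62},
    {"rx":0,"ry":0,"rz":0,"x":2,"y":1.8,"z":0,"fingers":55},
    {"rx":0,"ry":0,"rz":0,"x":2,"y":1.8,"z":0,"fingers":45},
    {"rx":0,"ry":0,"rz":0,"x":2,"y":1.8,"z":0,"fingers":40},
  ],
  force=70,
)

```text
t: 43.8
position: [0.497, 0.3232, 0.0203]
eef_rot: [-0.454, 0.542, 0.453, 0.543]
contact_force: [-0.6, 0.2, 3.4]
finger_gap: 0.565
```

Call:
drive_tool(
  increments=[
    {"rx":0,"ry":0,"rz":0,"x":0,"y":0,"z":0,"fingers":40},
    {"rx":0,"ry":0,"rz":0,"x":0,"y":0,"z":0,"fingers":40},
    {"rx":0,"ry":0,"rz":0,"x":0,"y":0,"z":0,"fingers":40},
    {"rx":0,"ry":0,"rz":0,"x":0,"y":0,"z":0,"fingers":40},
    {"rx":0,"ry":0,"rz":0,"x":0,"y":0,"z":0,"fingers":40},
  ],
)

```text
t: 44.22
position: [0.497, 0.3232, 0.0203]
eef_rot: [-0.454, 0.542, 0.453, 0.543]
contact_force: [-1.2, 0.5, 6.7]
finger_gap: 0.566
```

Call:
drive_tool(
  increments=[
    {"rx":0,"ry":0,"rz":0,"x":-10,"y":0,"z":0,"fingers":40},
    {"rx":0,"ry":0,"rz":0,"x":-30,"y":0,"z":0,"fingers":40},
    {"rx":0,"ry":0,"rz":0,"x":-60,"y":0,"z":0,"fingers":40},
    {"rx":0,"ry":0,"rz":0,"x":-95,"y":0,"z":0,"fingers":40},
    {"rx":0,"ry":0,"rz":0,"x":-130,"y":0,"z":0,"fingers":40},
  ],
)

```text
t: 44.63
position: [0.4944, 0.3219, 0.1477]
eef_rot: [-0.454, 0.545, 0.453, 0.541]
contact_force: [1.0, -0.0, -4.6]
finger_gap: 0.56
```

Run:
```python
from h import *
w=Cam("wrist","w37.png"); crop(w,130,130,430,380,2,"w37g.png",1.0)
go([.570,.130,.17])
```

```text
t 44.68 p [0.4987 0.324  0.1579] a 1.3917 | shift xyz mm [ -11.9 -104.9 -178.2] rotvec [-0.      0.0042  0.0095] |d| 207
```

View pics/w37g.png

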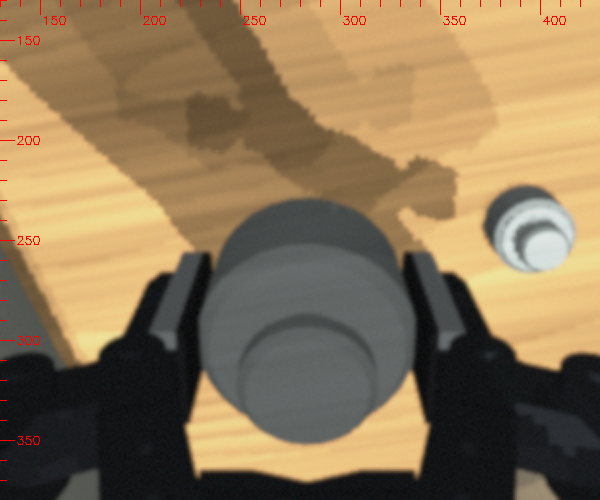

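Call:
drive_tool(
  increments=[
    {"rx":0,"ry":0,"rz":0,"x":-12,"y":-10,"z":-17,"fingers":40},
    {"rx":0,"ry":0,"rz":0,"x":-18,"y":-28,"z":-48,"fingers":40},
    {"rx":0,"ry":0,"rz":0,"x":-18,"y":-47,"z":-80,"fingers":40},
    {"rx":0,"ry":0,"rz":0,"x":-18,"y":-66,"z":-112,"fingers":40},
    {"rx":0,"ry":0,"rz":0,"x":-18,"y":-83,"z":-141,"fingers":40},
  ],
)

```text
t: 45.1
position: [0.5526, 0.1674, 0.166]
eef_rot: [-0.454, 0.543, 0.453, 0.542]
contact_force: [1.8, 0.4, -4.2]
finger_gap: 0.567
```

Call:
drive_tool(
  increments=[
    {"rx":0,"ry":0,"rz":0,"x":0,"y":-13,"z":-22,"fingers":40},
    {"rx":0,"ry":0,"rz":0,"x":3,"y":-21,"z":-36,"fingers":40},
    {"rx":0,"ry":0,"rz":0,"x":10,"y":-22,"z":-37,"fingers":40},
    {"rx":0,"ry":0,"rz":0,"x":15,"y":-22,"z":-37,"fingers":40},
    {"rx":0,"ry":0,"rz":0,"x":15,"y":-22,"z":-37,"fingers":40},
  ],
)

```text
t: 45.52
position: [0.566, 0.1294, 0.1495]
eef_rot: [-0.453, 0.544, 0.454, 0.541]
contact_force: [-0.4, 0.6, -5.6]
finger_gap: 0.563
```

Call:
drive_tool(
  increments=[
    {"rx":0,"ry":0,"rz":0,"x":0,"y":0,"z":0,"fingers":40},
    {"rx":0,"ry":0,"rz":0,"x":0,"y":0,"z":0,"fingers":40},
    {"rx":0,"ry":0,"rz":0,"x":0,"y":0,"z":0,"fingers":40},
    {"rx":0,"ry":0,"rz":0,"x":0,"y":0,"z":0,"fingers":40},
    {"rx":0,"ry":0,"rz":0,"x":0,"y":0,"z":0,"fingers":40},
  ],
)

```text
t: 45.93
position: [0.5682, 0.1299, 0.1535]
eef_rot: [-0.455, 0.542, 0.453, 0.543]
contact_force: [0.3, 0.5, -4.8]
finger_gap: 0.561
```

Run:
```python
from h import *
w=Cam("wrist","w38.png"); crop(w,0,0,560,420,1,"w38g.png",1.0)
go([.570,.130,.131])
```

```text
t 45.98 p [0.5682 0.1297 0.1534] a 1.3925 | shift xyz mm [22.4 -1.6  0.6] rotvec [ 0.     -0.0005  0.0031] |d| 23
```

View pics/w38g.png

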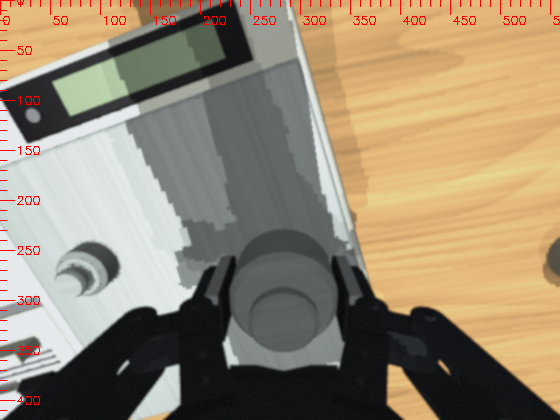

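Call:
drive_tool(
  increments=[
    {"rx":0,"ry":0,"rz":0,"x":6,"y":-1,"z":0,"fingers":40},
    {"rx":0,"ry":0,"rz":0,"x":12,"y":-1,"z":0,"fingers":40},
    {"rx":0,"ry":0,"rz":0,"x":17,"y":-1,"z":0,"fingers":40},
    {"rx":0,"ry":0,"rz":0,"x":19.5,"y":-1,"z":0,"fingers":40},
    {"rx":0,"ry":0,"rz":0,"x":21,"y":-1,"z":0,"fingers":40},
  ],
)

```text
t: 46.4
position: [0.5684, 0.1289, 0.1306]
eef_rot: [-0.454, 0.543, 0.453, 0.542]
contact_force: [-0.4, 0.6, -4.3]
finger_gap: 0.56
```

Call:
drive_tool(
  increments=[
    {"rx":0,"ry":0,"rz":0,"x":0.5,"y":0,"z":0,"fingers":40},
    {"rx":0,"ry":0,"rz":0,"x":1,"y":0,"z":0,"fingers":40},
    {"rx":0,"ry":0,"rz":0,"x":1.5,"y":0,"z":0,"fingers":40},
    {"rx":0,"ry":0,"rz":0,"x":1.5,"y":0,"z":0,"fingers":40},
    {"rx":0,"ry":0,"rz":0,"x":1.5,"y":0,"z":0,"fingers":40},
  ],
)

```text
t: 46.82
position: [0.5693, 0.1291, 0.1308]
eef_rot: [-0.454, 0.542, 0.452, 0.543]
contact_force: [-0.5, -0.0, -5.3]
finger_gap: 0.561
```

Call:
drive_tool(
  increments=[
    {"rx":0,"ry":0,"rz":0,"x":0.4,"y":0,"z":0,"fingers":40},
    {"rx":0,"ry":0,"rz":0,"x":0.8,"y":0,"z":0,"fingers":40},
    {"rx":0,"ry":0,"rz":0,"x":1.2,"y":0,"z":0,"fingers":40},
    {"rx":0,"ry":0,"rz":0,"x":1.5,"y":0,"z":0,"fingers":40},
    {"rx":0,"ry":0,"rz":0,"x":1.5,"y":0,"z":0,"fingers":40},
  ],
)

```text
t: 47.23
position: [0.5694, 0.1291, 0.1303]
eef_rot: [-0.454, 0.542, 0.452, 0.543]
contact_force: [-2.6, -0.7, 3.0]
finger_gap: 0.566
```

Contact. Release and rise.

Call:
drive_tool(
  increments=[
    {"rx":0,"ry":0,"rz":0,"x":0,"y":0,"z":0,"fingers":52},
    {"rx":0,"ry":0,"rz":0,"x":0,"y":0,"z":0,"fingers":58},
    {"rx":0,"ry":0,"rz":0,"x":0,"y":0,"z":0,"fingers":64},
    {"rx":0,"ry":0,"rz":0,"x":0,"y":0,"z":0,"fingers":70},
    {"rx":0,"ry":0,"rz":0,"x":-8,"y":0,"z":0,"fingers":70},
  ],
)

```text
t: 47.65
position: [0.5681, 0.129, 0.1354]
eef_rot: [-0.453, 0.543, 0.453, 0.542]
contact_force: [0.5, 0.3, -0.5]
finger_gap: 0.82
```

Call:
drive_tool(
  increments=[
    {"rx":0,"ry":0,"rz":0,"x":-20,"y":0,"z":0,"fingers":70},
    {"rx":0,"ry":0,"rz":0,"x":-45,"y":0,"z":0,"fingers":70},
    {"rx":0,"ry":0,"rz":0,"x":-65,"y":0,"z":12,"fingers":70},
    {"rx":0,"ry":0,"rz":0,"x":-70,"y":4,"z":38,"fingers":70},
    {"rx":0,"ry":0,"rz":0,"x":-70,"y":10,"z":75,"fingers":70},
  ],
)

```text
t: 48.07
position: [0.5749, 0.2036, 0.2114]
eef_rot: [-0.454, 0.541, 0.45, 0.546]
contact_force: [-0.0, 0.6, -0.7]
finger_gap: 0.821
```

Run:
```python
from h import *
w=Cam("wrist","w39.png"); crop(w,0,0,560,420,1,"w39g.png",1.0)
s=Cam("scene","s39.png"); crop(s,140,130,450,400,2,"s39g.png",1.2)
go([.5525,.4145,.15])
```

```text
t 48.17 p [0.5727 0.2093 0.2084] a 1.3968 | shift xyz mm [ 58.8  55.7 198.4] rotvec [-0.      0.0031  0.0042] |d| 214
```

View pics/w39g.png

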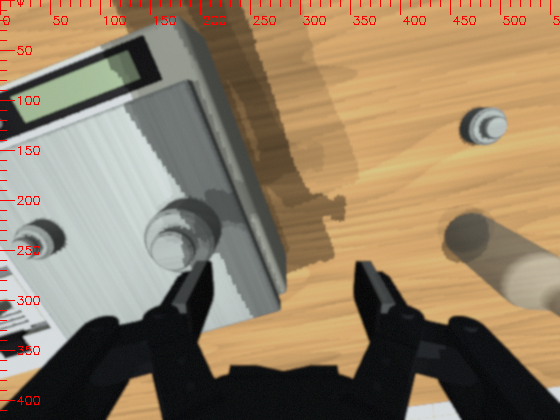

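View pics/s39g.png

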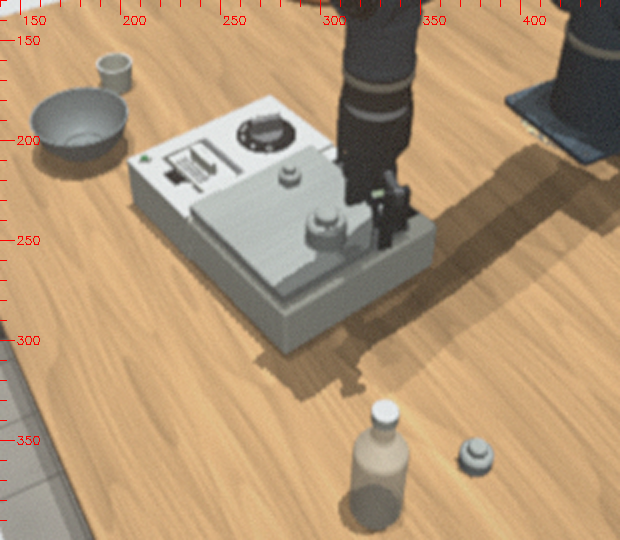

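Run:
```python
from h import *
t=Ld("top1");s=Ld("s39");w=Ld("w39")
print("bottle base",s.onz((328,378),.0),w.onz((468,237),0.0),"cap tri",tri([(t,(121.3,163.8)),(s,(332.5,335.5))]))
print("w200",w.onz((491,129),.033),w.onz((487,126),.02))
```

```text
bottle base [0.66943708 0.39649409 0.        ] [0.6839338  0.41007575 0.        ] cap tri (array([0.67840774, 0.40633225, 0.16945874]), [array([-0.1,  0.2]), array([-0.3, -0. ])])
w200 [0.5536909  0.41213766 0.033     ] [0.55255271 0.41634311 0.02      ]
```

Call:
drive_tool(
  increments=[
    {"rx":0,"ry":0,"rz":0,"x":0,"y":10,"z":35,"fingers":70},
    {"rx":0,"ry":0,"rz":0,"x":0,"y":21,"z":74,"fingers":70},
    {"rx":0,"ry":0,"rz":0,"x":5,"y":32,"z":113,"fingers":70},
    {"rx":0,"ry":0,"rz":0,"x":15,"y":43,"z":151,"fingers":70},
    {"rx":0,"ry":0,"rz":0,"x":30,"y":52,"z":182,"fingers":70},
  ],
)

```text
t: 48.58
position: [0.5542, 0.3958, 0.1786]
eef_rot: [-0.454, 0.541, 0.453, 0.544]
contact_force: [0.2, 0.1, -0.4]
finger_gap: 0.819
```

Call:
drive_tool(
  increments=[
    {"rx":0,"ry":0,"rz":0,"x":15,"y":2,"z":8,"fingers":70},
    {"rx":0,"ry":0,"rz":0,"x":35,"y":2,"z":10,"fingers":65},
    {"rx":0,"ry":0,"rz":0,"x":40,"y":2,"z":10,"fingers":60},
    {"rx":0,"ry":0,"rz":0,"x":40,"y":2,"z":10,"fingers":60},
    {"rx":0,"ry":0,"rz":0,"x":40,"y":2,"z":10,"fingers":60},
  ],
)

```text
t: 49.0
position: [0.5538, 0.4023, 0.1369]
eef_rot: [-0.454, 0.543, 0.452, 0.543]
contact_force: [0.5, -0.8, 0.7]
finger_gap: 0.703
```

Call:
drive_tool(
  increments=[
    {"rx":0,"ry":0,"rz":0,"x":0,"y":0,"z":0,"fingers":60},
    {"rx":0,"ry":0,"rz":0,"x":0,"y":0,"z":0,"fingers":60},
    {"rx":0,"ry":0,"rz":0,"x":0,"y":0,"z":0,"fingers":60},
    {"rx":0,"ry":0,"rz":0,"x":0,"y":0,"z":0,"fingers":60},
    {"rx":0,"ry":0,"rz":0,"x":0,"y":0,"z":0,"fingers":60},
  ],
)

```text
t: 49.42
position: [0.554, 0.4031, 0.1375]
eef_rot: [-0.454, 0.542, 0.452, 0.544]
contact_force: [0.0, -0.4, 0.5]
finger_gap: 0.7
```

Run:
```python
from h import *
w=Cam("wrist","w40.png"); crop(w,130,130,430,380,2,"w40g.png",1.0)
go([.553,.414,.02]); p=tcp()[1];print(w.proj(p),w.proj([p[0],p[1],.022]),w.proj([p[0],p[1],.033]))
```

```text
t 49.47 p [0.5539 0.4031 0.1372] a 1.3916 | shift xyz mm [117.2   3.2  10.5] rotvec [ 0.     -0.0001  0.0029] |d| 118
[[281.01796089 286.9499906 ]] [[281.86713459 208.88185739]] [[281.81879706 213.32573127]]
```

View pics/w40g.png

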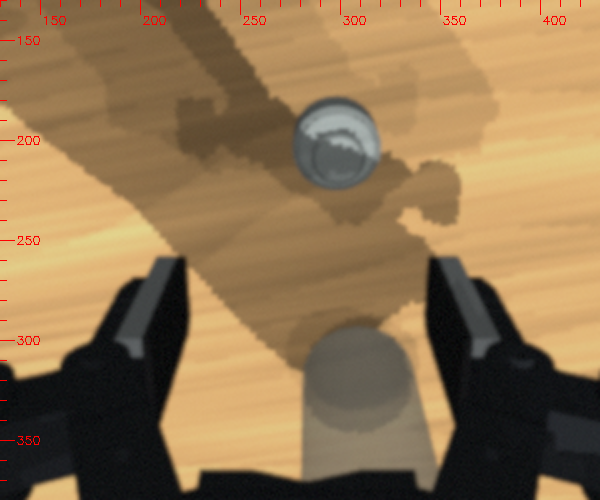

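Call:
drive_tool(
  increments=[
    {"rx":0,"ry":0,"rz":0,"x":10,"y":3,"z":8,"fingers":62},
    {"rx":0,"ry":0,"rz":0,"x":40,"y":4,"z":12,"fingers":62},
    {"rx":0,"ry":0,"rz":0,"x":70,"y":4,"z":12,"fingers":62},
    {"rx":0,"ry":0,"rz":0,"x":95,"y":4,"z":12,"fingers":62},
    {"rx":0,"ry":0,"rz":0,"x":106,"y":4,"z":12,"fingers":60},
  ],
)

```text
t: 49.88
position: [0.5488, 0.4145, 0.0245]
eef_rot: [-0.454, 0.545, 0.453, 0.54]
contact_force: [-0.4, -0.5, -1.6]
finger_gap: 0.699
```

Call:
drive_tool(
  increments=[
    {"rx":0,"ry":0,"rz":0,"x":5,"y":0,"z":0,"fingers":58},
    {"rx":0,"ry":0,"rz":0,"x":10,"y":0,"z":0,"fingers":58},
    {"rx":0,"ry":0,"rz":0,"x":10,"y":0,"z":0,"fingers":58},
    {"rx":0,"ry":0,"rz":0,"x":10,"y":0,"z":0,"fingers":58},
    {"rx":0,"ry":0,"rz":0,"x":10,"y":0,"z":0,"fingers":58},
  ],
)

```text
t: 50.3
position: [0.5535, 0.4165, 0.023]
eef_rot: [-0.454, 0.541, 0.452, 0.544]
contact_force: [1.2, -0.0, 0.3]
finger_gap: 0.68
```

Run:
```python
from h import *
w=Cam("wrist","w41.png"); crop(w,130,130,430,380,2,"w41g.png",1.0)
go([.553,.414,.02]); p=tcp()[1];print(w.proj(p),w.proj([p[0],p[1],.022]),w.proj([p[0],p[1],.033]))
```

```text
t 50.35 p [0.5535 0.4164 0.0229] a 1.3917 | shift xyz mm [ 2.9  0.  -2.4] rotvec [-0.      0.0018  0.0051] |d| 4
[[280.82529073 287.41779028]] [[280.83461083 286.34118522]] [[280.7137095  300.30701945]]
```

View pics/w41g.png

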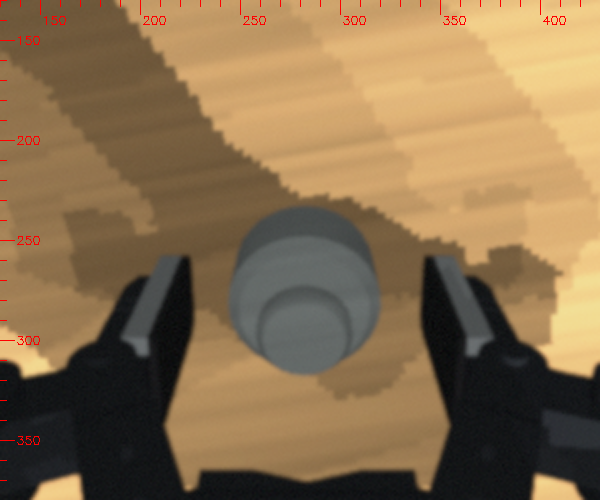

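Well centred. Lower 3 mm and close.

Call:
drive_tool(
  increments=[
    {"rx":0,"ry":0,"rz":0,"x":1.5,"y":1,"z":0,"fingers":54},
    {"rx":0,"ry":0,"rz":0,"x":3,"y":1,"z":0,"fingers":48},
    {"rx":0,"ry":0,"rz":0,"x":3,"y":1,"z":0,"fingers":42},
    {"rx":0,"ry":0,"rz":0,"x":3,"y":1,"z":0,"fingers":34},
    {"rx":0,"ry":0,"rz":0,"x":3,"y":1,"z":0,"fingers":28},
  ],
  force=50,
)

```text
t: 50.77
position: [0.5512, 0.4159, 0.0179]
eef_rot: [-0.454, 0.542, 0.453, 0.543]
contact_force: [-1.1, -0.1, 1.5]
finger_gap: 0.411
```

Call:
drive_tool(
  increments=[
    {"rx":0,"ry":0,"rz":0,"x":0,"y":0,"z":0,"fingers":28},
    {"rx":0,"ry":0,"rz":0,"x":0,"y":0,"z":0,"fingers":28},
    {"rx":0,"ry":0,"rz":0,"x":0,"y":0,"z":0,"fingers":28},
    {"rx":0,"ry":0,"rz":0,"x":0,"y":0,"z":0,"fingers":28},
    {"rx":0,"ry":0,"rz":0,"x":0,"y":0,"z":0,"fingers":28},
  ],
)

```text
t: 51.18
position: [0.5512, 0.4159, 0.0179]
eef_rot: [-0.454, 0.542, 0.453, 0.543]
contact_force: [-0.2, 0.0, 1.9]
finger_gap: 0.414
```

Call:
drive_tool(
  increments=[
    {"rx":0,"ry":0,"rz":0,"x":-12,"y":0,"z":0,"fingers":28},
    {"rx":0,"ry":0,"rz":0,"x":-40,"y":0,"z":0,"fingers":28},
    {"rx":0,"ry":0,"rz":0,"x":-80,"y":0,"z":0,"fingers":28},
    {"rx":0,"ry":0,"rz":0,"x":-120,"y":0,"z":0,"fingers":28},
    {"rx":0,"ry":0,"rz":0,"x":-155,"y":0,"z":0,"fingers":28},
  ],
)

```text
t: 51.6
position: [0.5505, 0.4155, 0.1747]
eef_rot: [-0.454, 0.543, 0.452, 0.543]
contact_force: [1.6, 1.3, -1.0]
finger_gap: 0.414
```

Run:
```python
from h import *
w=Cam("wrist","w42.png"); crop(w,130,130,430,380,2,"w42g.png",1.0)
go([.6244,.0628,.19])
```

```text
t 51.65 p [0.5535 0.4174 0.1847] a 1.3918 | shift xyz mm [  -6.4 -133.  -336.3] rotvec [-0.0001  0.0083  0.013 ] |d| 362
```

View pics/w42g.png

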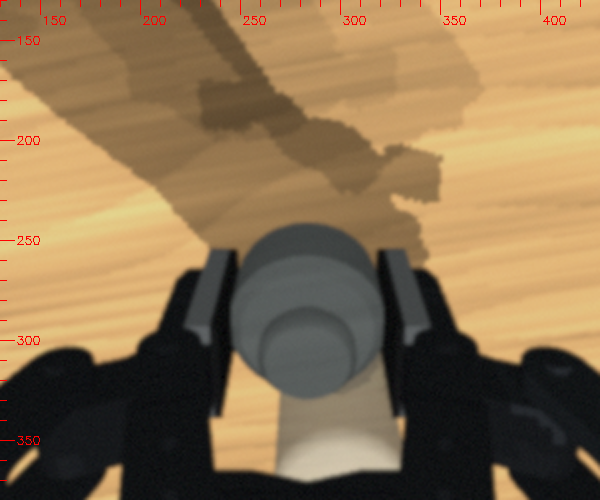

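Call:
drive_tool(
  increments=[
    {"rx":0,"ry":0,"rz":0,"x":-12,"y":-6,"z":-15,"fingers":28},
    {"rx":0,"ry":0,"rz":0,"x":-18,"y":-18,"z":-46,"fingers":28},
    {"rx":0,"ry":0,"rz":0,"x":-18,"y":-32,"z":-82,"fingers":28},
    {"rx":0,"ry":0,"rz":0,"x":-18,"y":-46,"z":-118,"fingers":28},
    {"rx":0,"ry":0,"rz":0,"x":-18,"y":-60,"z":-154,"fingers":28},
  ],
)

```text
t: 52.07
position: [0.5819, 0.2515, 0.1902]
eef_rot: [-0.454, 0.543, 0.453, 0.542]
contact_force: [0.3, -0.3, -1.8]
finger_gap: 0.415
```

Call:
drive_tool(
  increments=[
    {"rx":0,"ry":0,"rz":0,"x":0,"y":-15,"z":-37,"fingers":28},
    {"rx":0,"ry":0,"rz":0,"x":0,"y":-29,"z":-74,"fingers":28},
    {"rx":0,"ry":0,"rz":0,"x":0,"y":-44,"z":-111,"fingers":28},
    {"rx":0,"ry":0,"rz":0,"x":0,"y":-58,"z":-148,"fingers":28},
    {"rx":0,"ry":0,"rz":0,"x":0,"y":-68,"z":-172,"fingers":28},
  ],
)

```text
t: 52.48
position: [0.6181, 0.0677, 0.1902]
eef_rot: [-0.453, 0.544, 0.451, 0.543]
contact_force: [1.1, 0.5, -2.0]
finger_gap: 0.417
```

Run:
```python
from h import *
go([.6244,.0628,.15])
```

```text
t 52.48 p [0.6181 0.0677 0.1902] a 1.3885 | shift xyz mm [40.2 -7.1 -3.5] rotvec [ 0.     -0.0036  0.0005] |d| 41
```

Call:
drive_tool(
  increments=[
    {"rx":0,"ry":0,"rz":0,"x":5,"y":-4,"z":-6,"fingers":28},
    {"rx":0,"ry":0,"rz":0,"x":18,"y":-5,"z":-6,"fingers":28},
    {"rx":0,"ry":0,"rz":0,"x":30,"y":-5,"z":-6,"fingers":28},
    {"rx":0,"ry":0,"rz":0,"x":38,"y":-5,"z":-6,"fingers":28},
    {"rx":0,"ry":0,"rz":0,"x":40,"y":-5,"z":-6,"fingers":28},
  ],
)

```text
t: 52.9
position: [0.6205, 0.0661, 0.1477]
eef_rot: [-0.453, 0.544, 0.454, 0.541]
contact_force: [-0.9, -0.2, -2.7]
finger_gap: 0.412
```

Call:
drive_tool(
  increments=[
    {"rx":0,"ry":0,"rz":0,"x":0,"y":0,"z":0,"fingers":28},
    {"rx":0,"ry":0,"rz":0,"x":0,"y":0,"z":0,"fingers":28},
    {"rx":0,"ry":0,"rz":0,"x":0,"y":0,"z":0,"fingers":28},
    {"rx":0,"ry":0,"rz":0,"x":0,"y":0,"z":0,"fingers":28},
    {"rx":0,"ry":0,"rz":0,"x":0,"y":0,"z":0,"fingers":28},
  ],
)

```text
t: 53.32
position: [0.6231, 0.0658, 0.1521]
eef_rot: [-0.455, 0.542, 0.452, 0.543]
contact_force: [0.4, 0.6, -2.3]
finger_gap: 0.414
```

Run:
```python
from h import *
w=Cam("wrist","w43.png"); crop(w,0,0,560,420,1,"w43g.png",1.0)
go([.6244,.0628,.1285])
```

```text
t 53.37 p [0.623  0.0657 0.1519] a 1.3922 | shift xyz mm [23.4 -1.8 -2.6] rotvec [ 0.     -0.0005  0.0036] |d| 24
```

View pics/w43g.png

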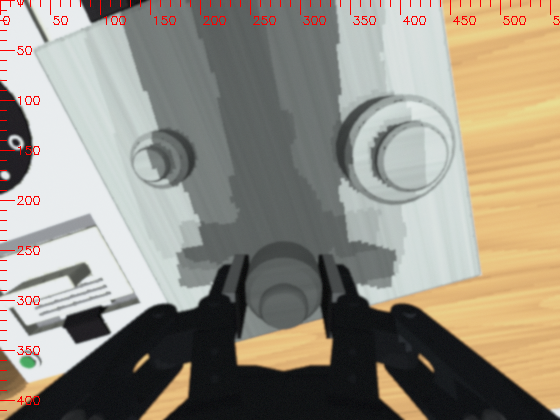

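Call:
drive_tool(
  increments=[
    {"rx":0,"ry":0,"rz":0,"x":6,"y":0,"z":-2,"fingers":28},
    {"rx":0,"ry":0,"rz":0,"x":12,"y":0,"z":-2,"fingers":28},
    {"rx":0,"ry":0,"rz":0,"x":17,"y":0,"z":-2,"fingers":28},
    {"rx":0,"ry":0,"rz":0,"x":20,"y":0,"z":-2,"fingers":28},
    {"rx":0,"ry":0,"rz":0,"x":22,"y":0,"z":-2,"fingers":28},
  ],
)

```text
t: 53.78
position: [0.6216, 0.0635, 0.1279]
eef_rot: [-0.454, 0.543, 0.453, 0.542]
contact_force: [-3.1, 0.2, 7.4]
finger_gap: 0.413
```

Call:
drive_tool(
  increments=[
    {"rx":0,"ry":0,"rz":0,"x":0.5,"y":0,"z":0,"fingers":28},
    {"rx":0,"ry":0,"rz":0,"x":1,"y":0,"z":0,"fingers":28},
    {"rx":0,"ry":0,"rz":0,"x":1.5,"y":0,"z":0,"fingers":28},
    {"rx":0,"ry":0,"rz":0,"x":2,"y":0,"z":0,"fingers":28},
    {"rx":0,"ry":0,"rz":0,"x":2,"y":0,"z":0,"fingers":28},
  ],
)

```text
t: 54.2
position: [0.6224, 0.0635, 0.1279]
eef_rot: [-0.454, 0.542, 0.452, 0.543]
contact_force: [-1.1, -0.5, 0.1]
finger_gap: 0.416
```

Call:
drive_tool(
  increments=[
    {"rx":0,"ry":0,"rz":0,"x":0,"y":0,"z":0,"fingers":36},
    {"rx":0,"ry":0,"rz":0,"x":0,"y":0,"z":0,"fingers":42},
    {"rx":0,"ry":0,"rz":0,"x":0,"y":0,"z":0,"fingers":48},
    {"rx":0,"ry":0,"rz":0,"x":0,"y":0,"z":0,"fingers":55},
    {"rx":0,"ry":0,"rz":0,"x":-8,"y":0,"z":0,"fingers":55},
  ],
)

```text
t: 54.62
position: [0.6213, 0.0636, 0.1335]
eef_rot: [-0.453, 0.543, 0.453, 0.542]
contact_force: [0.0, -1.1, 0.4]
finger_gap: 0.646
```

Call:
drive_tool(
  increments=[
    {"rx":0,"ry":0,"rz":0,"x":-20,"y":0,"z":0,"fingers":55},
    {"rx":0,"ry":0,"rz":0,"x":-50,"y":0,"z":0,"fingers":55},
    {"rx":0,"ry":0,"rz":0,"x":-85,"y":0,"z":0,"fingers":55},
    {"rx":0,"ry":0,"rz":0,"x":-120,"y":15,"z":0,"fingers":55},
    {"rx":0,"ry":0,"rz":0,"x":-140,"y":45,"z":0,"fingers":55},
  ],
)

```text
t: 55.03
position: [0.5804, 0.071, 0.2791]
eef_rot: [-0.455, 0.541, 0.45, 0.545]
contact_force: [0.2, 0.6, 1.3]
finger_gap: 0.643
```

Call:
drive_tool(
  increments=[
    {"rx":0,"ry":0,"rz":0,"x":0,"y":40,"z":-10,"fingers":55},
    {"rx":0,"ry":0,"rz":0,"x":0,"y":80,"z":-20,"fingers":55},
    {"rx":0,"ry":0,"rz":0,"x":0,"y":110,"z":-30,"fingers":55},
    {"rx":0,"ry":0,"rz":0,"x":0,"y":125,"z":-30,"fingers":55},
    {"rx":0,"ry":0,"rz":0,"x":0,"y":125,"z":-30,"fingers":55},
  ],
)

```text
t: 55.45
position: [0.4468, 0.0648, 0.2768]
eef_rot: [-0.455, 0.542, 0.452, 0.544]
contact_force: [0.9, 0.3, -0.5]
finger_gap: 0.645
```

Run:
```python
from h import *
w=Cam("wrist","w44.png"); crop(w,0,0,560,420,1,"w44g.png",1.0)
s=Cam("scene","s44.png"); crop(s,140,130,420,330,2,"s44g.png",1.2)
t=Cam("top","t44.png"); crop(t,110,130,430,280,2,"t44g.png",1.6)
print(tcp()[0]['t'],tcp()[1])
```

```text
55.6 [0.45025726 0.06440853 0.27542415]
```

View pics/w44g.png

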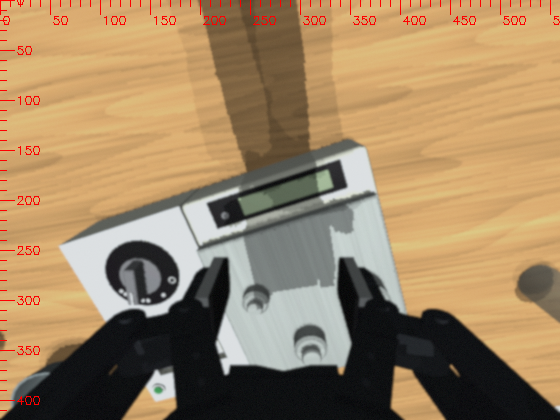

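View pics/s44g.png

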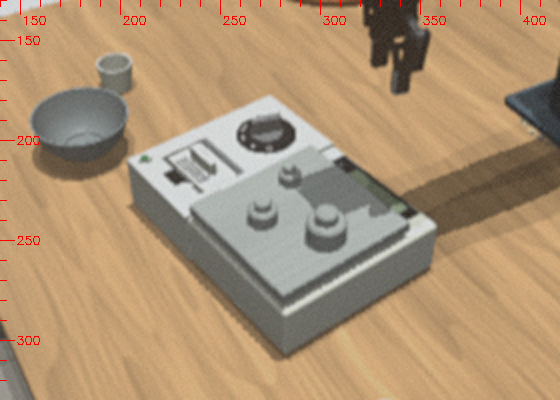

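View pics/t44g.png

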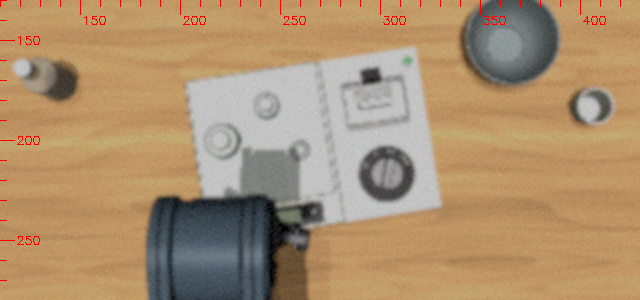

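Run:
```python
from h import *
t=Ld("t44");crop(t,265,140,345,240,7,"t44z.png",1.6);s=Ld("s44");crop(s,195,170,305,250,7,"s44z.png",1.2)
a=cv2.imread("pics/t44.png");b=cv2.imread("pics/s44.png");cv2.imwrite("pics/ts44.png",cv2.resize(np.vstack([np.clip(a*1.6,0,255).astype(np.uint8),b]),(448,600+72-72),interpolation=cv2.INTER_AREA))
```

```text
(no output)
```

View pics/t44z.png

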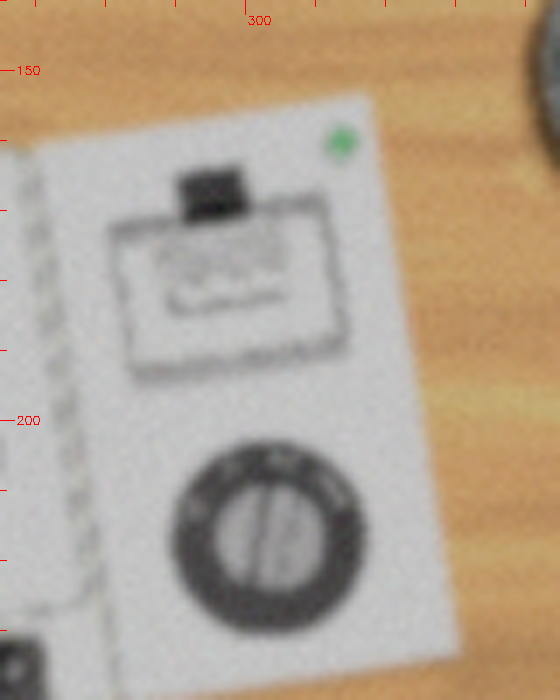

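View pics/s44z.png

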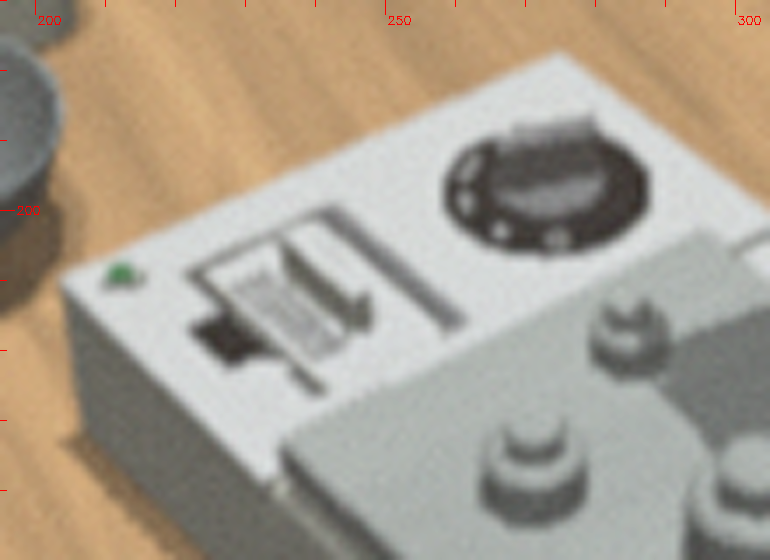

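View pics/ts44.png

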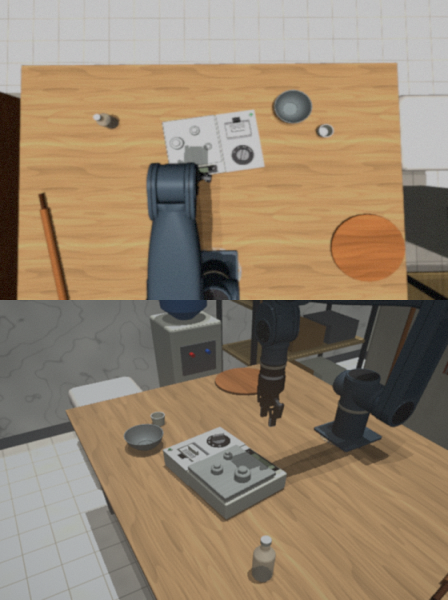

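```bash
python3 -c "
from workcell import bot
print(bot.observe()['t']);print(bot.finish_job())"
```

```text
55.6
the job is handed in; nothing more can be done
None
```

I handed the job in at 55.6 s, with every step carried out in the order given; no verdict was reported.

- **Cells:** Both are nub up in the wells. The second brushed the well's edge at about 15 N on the way in, and the pictures afterwards show both down.
- **Cover:** I slid its lip under the rim at about 0.25 rad tilt and pivoted it down. The tool pose put the tail about 3.7–3.9 mm above the seat. Later pictures show the black catch over the tail and the cover lying flat. I could not measure the snap height well enough from the images alone, so this rests on the tool pose and the catch overlap.
- **Selector:** I turned it 80° clockwise from the ring mark while the platter was empty. Its line stands between the two dots in the wrist picture, and the last overhead picture agrees.
- **Weights:** I found three (500 g, one 200 g and 100 g). All three stand upright on the platter in the last views.
- **Bystanders:** The bowl, bottle and salt pot look unmoved, and the gripper is clear of everything.

**Disagreement:** The wrist and overhead cameras differed by 2–3 mm, so I aligned each grasp and fit with the wrist picture from close up.

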